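# Put the lens barrels away in the sliding-cover tray

## Robot

A 7-joint arm with a two-finger parallel gripper is mounted at the origin on a cart in front of the work surface, level with it; the furniture and walls round the work are solid. World frame = base frame: x ahead of the robot, y to its left, z up, the work surface at z = 0. Lengths are in m, angles in degrees, forces in N, time in s.
With the tool pointing down it reaches from about 0.425 to 0.825 m from the base axis. Payload 3.6 kg.
Tool frame: the origin (TCP) lies at the very end of the fingers, on their centre line; the grasp point (between the pads) lies 19 mm behind it; x points along the fingers, y is the direction in which the jaws open and shut, and the axes are right-handed (so a half turn about x gives the same grasp; the last joint's range is limited). The gripper opens to 85 mm and grips with 20 to 120 N. Pads are 22 mm wide; open, the fingers measure 114 mm over their backs; the gripper's body (76 mm by 85 mm) begins 54 mm behind the grasp point. The pads swing forward as they close: fully open they stand 13 mm farther back than shut.
Start: joints at [69.758, 35.231, -0.722, 81.555, 0.464, 63.22, -2.315], TCP at [0.209, -0.616, 0.231] pointing down, gripper open.
Joint ranges: [-178.69, 178.69], [-17.37, 117.87], [-77.05, 75.6], [15.02, 138.74], [-78.02, 258.01], [0.78, 113.62], [-162.83, 162.83]. Speed limits (degrees/s): [159.86, 159.86, 180, 180, 180, 180, 180].

## Interface

Orientations are given as [roll, pitch, yaw] about the fixed x, y, z axes, in that order (R = Rz(yaw) Ry(pitch) Rx(roll)).
In Python, from rig import manip, optics gives the robot as it stands.
- The arm moves only by the tool carry_out, never from a script. Its argument "plan" is a list of rows, each a list of 7 numbers: the finger opening in mm, from 0 to 85.4, then the shift along the world's x, y, z in mm, then the turn, a rotation vector about the world's x, y, z in rad. A call has exactly 10 rows; each row shifts and turns the pose as measured when the row begins; what a row does not reach is not made up. A row lasts 1/10 s, in which the tool goes at most 50 mm and 8.59 degrees, less where a joint would pass 70% of its speed; a pose out of reach is approached as far as the arm can. A call is refused whole if a number of a shift passes 50 or a number of a turn 0.15, either way. A call with a gripper value outside its range is refused whole. The fingers move at their own pace and stop on an object; the grip force is fixed at half the most. Time passes only in rows, so rows that do not move let the fingers close, or fill a call up. It gives the time, the measured TCP pose, the force and the opening at its end, in the units of the state.
- manip.state(): the state, without advancing time (a new reading comes with each control period).
- optics.capture(name): name is "scene" or "top"; returns a dict with "image" (480x640x3 uint8, red, green, blue), "depth" (480x640 float32, m along the optical axis (not along the pixel's ray), 0 where there is no reading), "vfov" (degrees; the focal length in pixels is half the picture's height over the tangent of half this angle, whatever the lens; pixels are square), "cx", "cy" (the principal point, pixels), "extrinsics" (4x4, takes a point from world to camera coordinates). Camera axes: x right, y down, z forward; pixel columns grow to the right and rows downward; lengths in m; the calibration is good to about 2 mm. A picture is of the moment at which its call begins.
- manip.close_job(): hands the job in, once; it reports no verdict.
The state is a dict: "time": time; "joint_positions": joint angles; "qvel": joint speeds; "joint_torque": joint torques, N m; "tcp_pos": TCP position; "tool_rot": TCP orientation; "wrist_force": force on the tool from outside, world axes, zero at the start; "wrist_torque": the same for the moment, N m; "finger_gap": opening from 0.0 (shut) to 1.0 (fully open).
Only numpy, scipy, OpenCV 4.12 (cv2) and the standard library are available. Lean on these libraries where they do the work, as an engineer would, in place of code of your own. Each camera call takes 0.05 s, during which the arm holds its last target.

## Task

Put the lens barrels that stand on the bench away in the grey storage tray: draw back the slide bolt, slide the tray's cover fully open, then lay every barrel on its side in its own pair of vee rests (the thickest in the middle, the medium one in the vees nearest you, the thinnest in the far ones), its six-sided foot down in the gap beside the partition, and when all are in, slide the cover fully shut over them and shoot the bolt again. Leave the other things on the bench where they are.

Things in the scene. Friction and masses are not known exactly. Their poses are not given: they have to be found in the camera images.
- tray: grey storage tray fixed on the bench, 292 (x) x 300 (y) x 70 mm high; origin under its centre on the bench, y along the cover's slide, z up. Floor 6 mm thick; side rails at both x sides 70 mm high, inner faces at x = +-138 mm. The barrel bay is at negative y, the parking bay of the open cover at positive y. The shut cover's underside is 62.5 mm up
- partition (a point): top middle of the partition between the bays, 42 mm above the bench; partition faces at the tray's y = 0 and +6 mm
- vee_bars (a point): middle of the barrel bay between the two vee bars, 35 mm above the bench. The bars run along x, at tray y -32..-20 and -98..-86 mm, tops 30 mm above the bench, with 90-degree vees at tray x = -74, 0, +74 mm that hold each barrel's axis 35 mm up. The 20 mm gap between partition and first bar takes the feet
- end_wall (a point): top middle of the end wall of the barrel bay, scooped down to 28 mm above the bench (below the barrels' axes) except 20 mm at either corner (60 mm); wall at tray y -150..-144 mm
- cover (a joint): the tray's flat white cover, a plate 282 x 146 x 4 mm in the grooves of the side rails; slide in m, 0 = fully shut over the barrel bay, 0.148 = fully open over the parking bay, growing along the tray's +y; it stays where it is left, friction about 2 N. A steel keeper 20 x 8 x 16 mm stands on it at tray x = -116 mm, at its +y edge
- bolt (a joint): steel slide bolt on top of the tray's near rail; slide in m, 0 = shot: its bar stands in the way of the cover's keeper, so the cover cannot open; 0.028 = fully withdrawn, moving along the tray's -x; friction about 1.5 N. It can be shot only with the cover within about 5 mm of shut
- bolt_knob (a point): middle of the bolt's upright round steel knob, 13 mm in diameter, 32 mm tall, top 110.5 mm above the bench (bar's top 78.5, keeper's top 82.5 mm); moves with the bolt
- cover_grip (a point): middle of the black grip bar on top of the cover; moves with the cover. Bar 100 mm long along the tray's x, 14 mm thick along y, standing 26 mm up from the cover's top; this point is 79.5 mm above the bench, 13 mm below the bar's top
- barrel_large_mid (a point): large lens barrel, a dark round tube 36 mm in diameter and 100 mm long, knurled ring and glass at one end (nose), a steel six-sided foot at the other (40 mm across flats, 46 mm across corners, 8 mm thick); this point is on its axis half-way along, z axis from foot to nose; starts standing on its foot. About 260 g. None if this barrel is absent
- barrel_large_foot (a point): centre of the foot's underside of the large barrel (same axes)
- barrel_medium_mid (a point): medium lens barrel, a dark round tube 30 mm in diameter and 100 mm long, knurled ring and glass at one end (nose), a steel six-sided foot at the other (35 mm across flats, 40 mm across corners, 8 mm thick); this point is on its axis half-way along, z axis from foot to nose; starts standing on its foot. About 190 g. None if this barrel is absent
- barrel_medium_foot (a point): centre of the foot's underside of the medium barrel (same axes)
- barrel_small_mid (a point): small lens barrel, a dark round tube 24 mm in diameter and 100 mm long, knurled ring and glass at one end (nose), a steel six-sided foot at the other (29 mm across flats, 34 mm across corners, 8 mm thick); this point is on its axis half-way along, z axis from foot to nose; starts standing on its foot. About 120 g. None if this barrel is absent
- barrel_small_foot (a point): centre of the foot's underside of the small barrel (same axes)
- vee_large_mid (a point): where the mid point of the large barrel belongs when it lies in its vees (the middle of the three pairs); axes as the tray's
- vee_large_foot (a point): where the foot point of the large barrel belongs; the foot's underside then faces the partition (the tray's +y), 6 mm from it
- vee_medium_mid (a point): where the mid point of the medium barrel belongs when it lies in its vees (the one nearest the robot of the three pairs); axes as the tray's
- vee_medium_foot (a point): where the foot point of the medium barrel belongs; the foot's underside then faces the partition (the tray's +y), 6 mm from it
- vee_small_mid (a point): where the mid point of the small barrel belongs when it lies in its vees (the one farthest from the robot of the three pairs); axes as the tray's
- vee_small_foot (a point): where the foot point of the small barrel belongs; the foot's underside then faces the partition (the tray's +y), 6 mm from it
- dropper: brown dropper bottle, 35 x 35 x 99 mm, a bystander standing on the bench; origin at the centre of its underside
- meter: small yellow meter, 85 x 50 x 32 mm, a bystander standing on the bench; origin at the centre of its underside
- mount: black kinematic lens mount, 39 x 40 x 40 mm, a bystander standing on the bench; origin at the centre of its underside

How it is judged:
By the outcome, as a careful person would: the job done as asked, in the order asked, and still so for the second after the job is handed in, with the robot touching nothing.
Of barrel_large, barrel_medium, barrel_small only 2 to 3 are there at a start; the rules pass over those that are not, and their reading is None.
At some moment in a run one of barrel_large, barrel_medium, barrel_small may be knocked a few centimetres aside while the robot is not near it.
It also fails if it takes over 210 s, if anything falls off the work surface, if the arm or the gripper's body presses on something with over 40 N, if the wrist force passes 120 N, or if a joint passes its speed limit or range.

## Working session

There is one attempt and no reset: what is moved stays moved. The work goes in short steps, Python scripts to look and compute and a tool call to move; the robot and the scene stay as the last step left them, time stands still between calls to the robot, and variables do not carry over. Pictures are saved under pics/ and viewed, and the job is handed in when it is done.

Besides the shell and the picture viewer there is one more tool, called by a JSON object that holds its "fn" and its "kwargs", one argument or row to a line. carry_out: Moves the arm, as the interface text tells. Its arguments: {"type":"object","properties":{"plan":{"type":"array","items":{"type":"array","items":{"type":"number"}}}},"required":["plan"]}

```bash
ls -la && mkdir -p pics && cat > h.py <<'E'
import numpy as np, cv2
from rig import manip, optics
def cap(name, fn=None):
    c=optics.capture(name)
    if fn: cv2.imwrite('pics/'+fn, c['image'][:,:,::-1])
    return c
def world(c,u,v,d=None):
    f=240/np.tan(np.radians(c['vfov']/2)); 
    if d is None: d=c['depth'][int(v),int(u)]
    p=np.array([(u-c['cx'])/f*d,(v-c['cy'])/f*d,d,1.])
    return (np.linalg.inv(c['extrinsics'])@p)[:3]
def cloud(c):
    f=240/np.tan(np.radians(c['vfov']/2)); d=c['depth']
    v,u=np.mgrid[0:480,0:640]
    P=np.stack([(u-c['cx'])/f*d,(v-c['cy'])/f*d,d,np.ones_like(d)],-1)
    return (P@np.linalg.inv(c['extrinsics']).T)[...,:3]
def proj(c,p):
    f=240/np.tan(np.radians(c['vfov']/2))
    q=c['extrinsics']@np.append(p,1.); return q[0]/q[2]*f+c['cx'], q[1]/q[2]*f+c['cy']
E
python3 - <<'E'
from h import *
s=manip.state()
for k,v in s.items(): print(k,np.round(v,4))
for n in('scene','top'):
    c=cap(n,n+'0.png'); print(n,c['vfov'],c['cx'],c['cy'],np.round(c['extrinsics'],4).tolist(), (c['depth']>0).mean())
    print(np.linalg.inv(c['extrinsics'])[:3,3])
    np.savez('c_'+n+'0.npz',**c)
E
```

```text
total 12
drwxr-xr-x  3 agent agent 4096 Dec  7 04:05 .
drwxr-xr-x 23 root  root  4096 Dec  7 04:05 ..
drwxr-xr-x  2 agent agent 4096 Dec  7 04:05 pics
time 0.0
joint_positions [69.7583 35.292  -0.7252 81.6423  0.4647 63.2194 -2.3139]
qvel [-0.0388  0.0289  0.0717  0.0421 -0.0376  0.0635  0.1329]
joint_torque [ 2.00000e-04 -4.69211e+01  2.59200e-01 -1.71032e+01  9.90000e-03
  9.50000e-03 -0.00000e+00]
tcp_pos [ 0.2084 -0.6149  0.2301]
tool_rot [-89.468   89.8492 109.2621]
wrist_force [-0.2463 -0.4258 -0.0461]
wrist_torque [ 0.0057  0.0034 -0.0046]
finger_gap 0.9948
scene 53.22037019053395 317.5109594484618 236.73190702697983 [[0.7754, -0.6314, -0.0126, -0.4569], [-0.3488, -0.4115, -0.842, 0.2626], [0.5265, 0.6573, -0.5393, 1.0609], [0.0, 0.0, 0.0, 1.0]] 0.9959700520833333
[-0.1127118  -0.87776302  0.78748165]
top 55.56089137210114 323.8704020668558 237.90378450395988 [[0.0281, -0.9994, -0.0177, -0.0586], [-0.9949, -0.0262, -0.0971, 0.5777], [0.0965, 0.0204, -0.9951, 0.992], [0.0, 0.0, 0.0, 1.0]] 0.995966796875
[ 0.48067512 -0.06361365  1.04217484]
```

View pics/scene0.png

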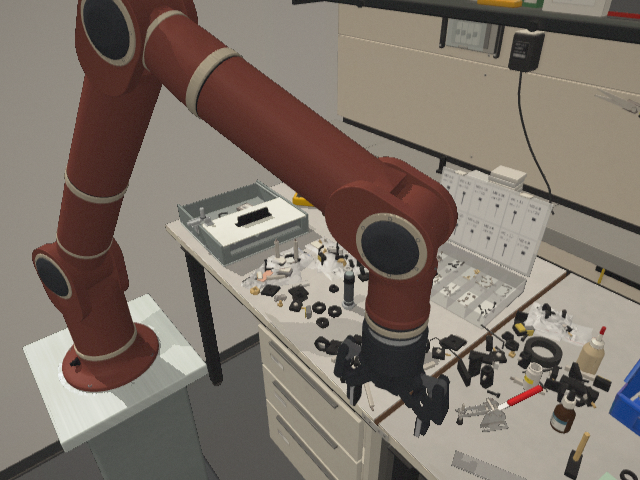

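View pics/top0.png

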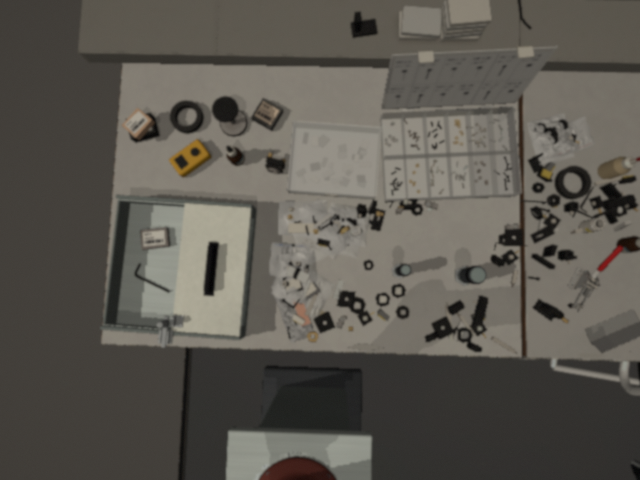

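```bash
python3 - <<'E'
from h import *
c=dict(np.load('c_top0.npz'))
P=cloud(c)
# height map picture
z=P[...,2]
im=np.clip(z/0.12*255,0,255).astype(np.uint8)
im=cv2.applyColorMap(im,cv2.COLORMAP_JET); cv2.imwrite('pics/h0.png',im)
crop=cv2.resize(c['image'][180:360,90:270,::-1],None,fx=4,fy=3.3,interpolation=cv2.INTER_CUBIC); cv2.imwrite('pics/trayz.png',np.clip(crop*1.5,0,255).astype(np.uint8))
crop=cv2.resize(c['image'][180:360,330:530,::-1],None,fx=4,fy=3.3,interpolation=cv2.INTER_CUBIC); cv2.imwrite('pics/barz.png',np.clip(crop*1.5,0,255).astype(np.uint8))
for u,v in((403,269),(473,273),(211,268),(165,320),(165,340),(118,205),(108,325),(252,205),(246,333),(300,420),(450,220),(235,155),(190,157),(275,160),(340,160)):
    print(u,v,np.round(world(c,u,v),4))
E
```

```text
403 269 [ 0.5121 -0.2091  0.0991]
473 273 [ 0.5078 -0.3515  0.1021]
211 268 [0.5035 0.1907 0.0895]
165 320 [0.3922 0.2844 0.0804]
165 340 [0.3508 0.2825 0.0787]
118 205 [0.637  0.4121 0.0583]
108 325 [0.3764 0.4128 0.0625]
252 205 [0.6442 0.1158 0.0598]
246 333 [0.3614 0.1275 0.0006]
300 420 [ 0.1083  0.013  -0.2288]
450 220 [ 0.6305 -0.3303  0.0015]
235 155 [0.7566 0.1596 0.0544]
190 157 [0.7566 0.2683 0.0292]
275 160 [0.7519 0.0722 0.0376]
340 160 [ 0.7528 -0.0743  0.0467]
```

View pics/h0.png

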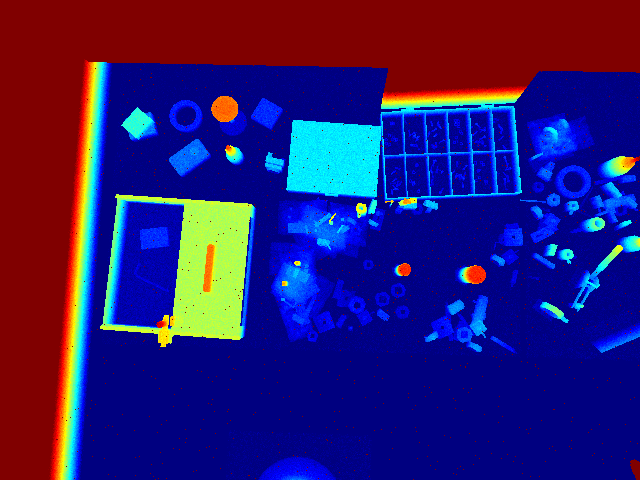

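View pics/trayz.png

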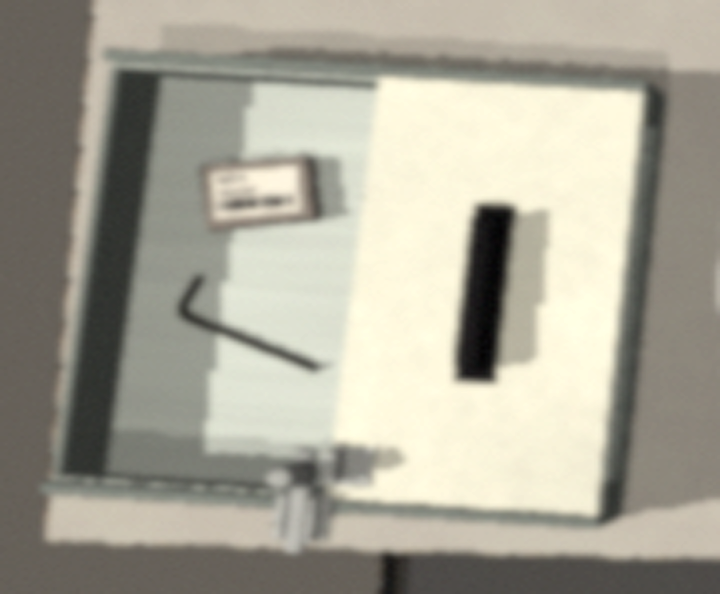

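View pics/barz.png

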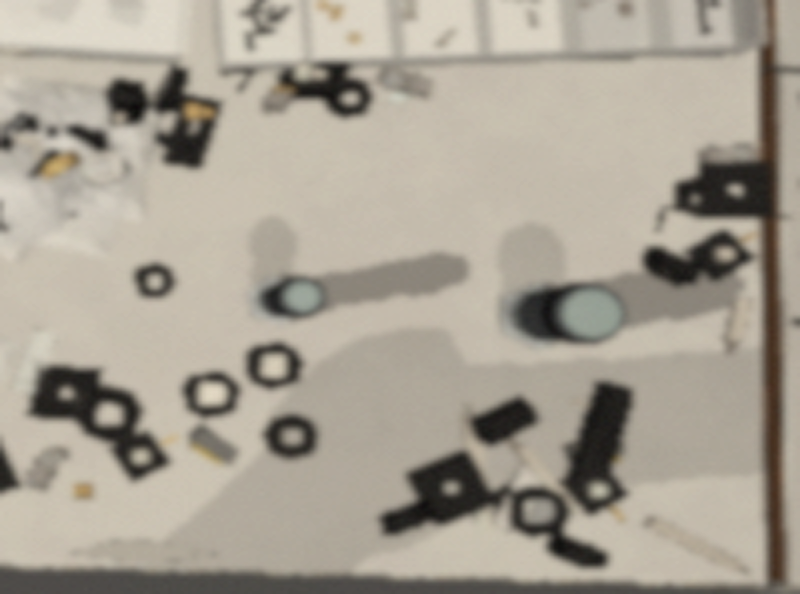

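```bash
python3 - <<'E'
from h import *
from scipy import ndimage
c=dict(np.load('c_top0.npz'));P=cloud(c);z=P[...,2];X=P[...,0];Y=P[...,1]
tr=(X>.33)&(X<.68)&(Y>.1)&(Y<.45)
m=tr&(z>.045)&(z<.076)
m=m & ~((X<.42)&(z>.074)&(Y<.3)&(Y>.25))
pts=P[m][:,:2].astype(np.float32)
r=cv2.minAreaRect(pts);print('tray rect',r,cv2.boxPoints(r).round(4).tolist())
zz=z[m];print(np.histogram(zz,bins=np.arange(.044,.078,.002)))
# cover plate
m=tr&(z>.0625)&(z<.0705)&(Y<.27); lab,n=ndimage.label(m); k=np.argmax(np.bincount(lab.ravel())[1:])+1
r=cv2.minAreaRect(P[lab==k][:,:2].astype(np.float32));print('cover(+rail)',r,np.median(z[lab==k]))
g=tr&(z>.083)&(X>.42)&(X<.6)&(Y<.25); r=cv2.minAreaRect(P[g][:,:2].astype(np.float32));print('grip',r,np.median(z[g]),P[g].mean(0),g.sum())
k=tr&(z>.09)&(X<.41); print('knob',P[k][:, :].round(4).tolist())
k=tr&(z>.074)&(X<.42)&(Y>.22); print('bolt', P[k].min(0),P[k].max(0))
for x,y in((.512,-.209),(.508,-.3515)):
    g=(abs(X-x)<.04)&(abs(Y-y)<.04)&(z>.094); q=P[g][:,:2].astype(np.float32); print('barrel',cv2.minEnclosingCircle(q),cv2.minAreaRect(q),np.median(z[g]),g.sum())
    print(P[g].mean(0))
E
```

```text
tray rect ((0.49673357605934143, 0.27269360423088074), (0.3007769286632538, 0.3146895170211792), 87.49774169921875) [[0.3330000042915344, 0.12929999828338623], [0.6474000215530396, 0.11559999734163284], [0.6604999899864197, 0.41609999537467957], [0.34610000252723694, 0.42980000376701355]]
(array([  28,   55,   72,   51,   55,   70,  124,  184,  267,  885, 2903,
       3374, 1614,  507,   91,   14]), array([0.044, 0.046, 0.048, 0.05 , 0.052, 0.054, 0.056, 0.058, 0.06 ,
       0.062, 0.064, 0.066, 0.068, 0.07 , 0.072, 0.074, 0.076]))
cover(+rail) ((0.5042705535888672, 0.19973519444465637), (0.15406066179275513, 0.2924782931804657), 87.33164978027344) 0.06633024177265967
grip ((0.5045075416564941, 0.19750608503818512), (0.015301992185413837, 0.09915219247341156), 86.88347625732422) 0.09119089960567961 [0.50371667 0.19622984 0.09081184] 345
knob [[0.3928, 0.285, 0.1122], [0.3919, 0.2866, 0.1024], [0.3921, 0.2842, 0.1032], [0.3918, 0.2834, 0.0998], [0.3916, 0.2823, 0.0973], [0.3912, 0.2823, 0.0916], [0.3905, 0.2898, 0.1099], [0.3904, 0.2882, 0.1088], [0.3901, 0.2876, 0.105], [0.3907, 0.28
[... 985 characters left out ...]
1062], [0.3824, 0.2802, 0.1068], [0.3812, 0.2827, 0.0944], [0.3801, 0.2887, 0.1058], [0.3806, 0.2851, 0.11], [0.3805, 0.2835, 0.1088]]
bolt [0.33774998 0.26554289 0.07408869] [0.40234108 0.4195867  0.11458444]
barrel ((0.5124419331550598, -0.21338948607444763), 0.012786301784217358) ((0.5119365453720093, -0.21282431483268738), (0.022700855508446693, 0.022378170862793922), 43.699832916259766) 0.09998325716340017 109
[ 0.51203663 -0.21235776  0.09978886]
barrel ((0.5055944323539734, -0.3594458997249603), 0.018633486703038216) ((0.5061342120170593, -0.35963624715805054), (0.03291434422135353, 0.03631414845585823), 1.5981295108795166) 0.10033166371462277 247
[ 0.50582788 -0.35916745  0.10019927]
```

```bash
cat >> h.py <<'E'
from scipy.spatial.transform import Rotation as Rn
import json
def st():
    s=manip.state()
    R=Rn.from_euler('xyz',s['tool_rot'],degrees=True).as_matrix()
    with open('log.jsonl','a') as f: f.write(json.dumps(dict(q=list(map(float,s['joint_positions'])),p=list(map(float,s['tcp_pos'])),R=R.tolist()))+'\n')
    return s,R
def show():
    s,R=st(); print('t',round(s['time'],2),'p',np.round(s['tcp_pos'],4),'q',np.round(s['joint_positions'],1),'gap',round(s['finger_gap'],3),'F',np.round(s['wrist_force'],1)); print('toolx',R[:,0].round(3),'tooly',R[:,1].round(3)); return s,R
E
python3 - <<'E'
from h import *
show()
E
```

```text
t 0.1 p [ 0.2084 -0.6149  0.2303] q [69.8 35.3 -0.7 81.6  0.5 63.2 -2.3] gap 1.001 F [-0.2  0.3  0.7]
toolx [-0.001  0.002 -1.   ] tooly [ 0.321 -0.947 -0.002]
```

{"fn": "carry_out", "kwargs": {
  "plan": [
    [40, 30, 32, 0, 0, 0, -0.037],
    [40, 30, 32, 0, 0, 0, -0.037],
    [40, 30, 32, 0, 0, 0, -0.037],
    [40, 30, 32, 0, 0, 0, -0.037],
    [40, 30, 32, 0, 0, 0, -0.037],
    [40, 30, 32, 0, 0, 0, -0.037],
    [40, 30, 32, 0, 0, 0, -0.037],
    [40, 30, 32, 0, 0, 0, -0.037],
    [40, 30, 32, 0, 0, 0, -0.037],
    [40, 30, 32, 0, 0, 0, -0.037]
  ]
}}

```text
time: 1.1
tcp_pos: [0.5055, -0.2864, 0.2246]
tool_rot: [-30.5, 89.2, 145.0]
wrist_force: [0.8, -1.3, -0.7]
finger_gap: 0.468
```

```bash
python3 - <<'E'
from h import *
show(); c=cap('scene','scene1.png'); cap('top','top1.png')
E
```

```text
t 1.1 p [ 0.5055 -0.2864  0.2246] q [ 25.1  29.8   3.6  93.4  -2.2  57.8 -65. ] gap 0.468 F [ 0.8 -1.3 -0.7]
toolx [-0.012  0.008 -1.   ] tooly [-0.078 -0.997 -0.007]
```

View pics/scene1.png

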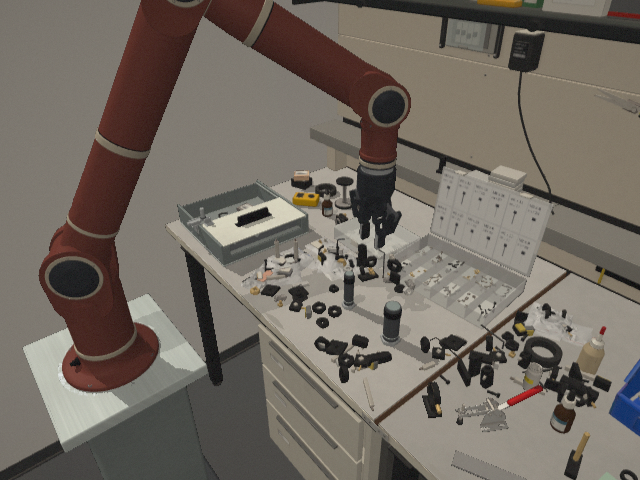

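```bash
cat >> h.py <<'E'
def goal(p,tx,ty,n=10):
    s,R=st(); tx=np.array(tx,float); tx/=np.linalg.norm(tx); ty=np.array(ty,float); ty-=tx*(tx@ty); ty/=np.linalg.norm(ty)
    G=np.stack([tx,ty,np.cross(tx,ty)],1); rv=Rn.from_matrix(G@R.T).as_rotvec()
    d=(np.array(p)-s['tcp_pos'])*1000
    print('shift',d.round(1),'rot',rv.round(3),'| per row /%d'%n,(d/n).round(1),(rv/n).round(4)); return d,rv
YAW=np.radians(-2.6)
TX=np.array([np.cos(YAW),np.sin(YAW),0]); TY=np.array([-np.sin(YAW),np.cos(YAW),0])
E
python3 - <<'E'
from h import *
goal([.42,.144,.2],[0,0,-1],-TY)
goal([.387,.284,.2],[0,0,-1],-TY)
c=cap('scene');P=cloud(c);X,Y,z=P[...,0],P[...,1],P[...,2]
for x,y in((.512,-.213),(.506,-.359)):
    g=(abs(X-x)<.035)&(abs(Y-y)<.035)&(z>.094)&(z<.105); q=P[g][:,:2].astype(np.float32); print('barrel',cv2.minEnclosingCircle(q),P[g].mean(0),g.sum())
g=(X>.42)&(X<.6)&(Y<.25)&(Y>.15)&(z>.085)&(z<.1); print('grip',cv2.minAreaRect(P[g][:,:2].astype(np.float32)),P[g].mean(0))
g=(X>.34)&(X<.42)&(Y<.35)&(Y>.22)&(z>.09)&(z<.12); print('knob',cv2.minAreaRect(P[g][:,:2].astype(np.float32)),P[g].mean(0),P[g].max(0),g.sum())
g=(X>.42)&(X<.6)&(Y<.35)&(Y>.1)&(z>.061)&(z<.071);print('cover',cv2.minAreaRect(P[g][:,:2].astype(np.float32)),P[g].mean(0))
g=(X>.63)&(X<.68)&(Y<.45)&(Y>.1)&(z>.066)&(z<.075);print('far rail',cv2.minAreaRect(P[g][:,:2].astype(np.float32)),P[g].mean(0))
E
```

```text
shift [-90.7 422.8 -24.2] rot [-0.014 -0.008  0.017] | per row /10 [-9.1 42.3 -2.4] [-0.0014 -0.0008  0.0017]
shift [-123.7  562.8  -24.2] rot [-0.014 -0.008  0.017] | per row /10 [-12.4  56.3  -2.4] [-0.0014 -0.0008  0.0017]
barrel ((0.5127310156822205, -0.21519237756729126), 0.013243834488093853) [ 0.51136532 -0.21529861  0.0997301 ] 66
barrel ((0.5063732266426086, -0.3610905110836029), 0.01993126980960369) [ 0.50427858 -0.36319112  0.10041181] 181
grip ((0.5046982169151306, 0.19535553455352783), (0.021115241572260857, 0.09698498994112015), 89.32600402832031) [0.50180012 0.19378354 0.09107729]
knob ((0.38507917523384094, 0.2828734815120697), (0.01323041133582592, 0.011748796328902245), 18.825035095214844) [0.38620128 0.2822733  0.10192088] [0.39224416 0.29028161 0.11468824] 36
cover ((0.5098614692687988, 0.19866347312927246), (0.1550975888967514, 0.1828082948923111), 88.35221862792969) [0.50458217 0.1871981  0.06772049]
far rail ((0.6434495449066162, 0.2629272937774658), (0.29820728302001953, 0.02527780644595623), 87.07845306396484) [0.64449021 0.23557058 0.06963558]
```

{"fn": "carry_out", "kwargs": {
  "plan": [
    [40, -9, 43, -2, -0.002, -0.001, 0.002],
    [40, -9, 43, -2, -0.002, -0.001, 0.002],
    [40, -9, 43, -2, -0.002, -0.001, 0.002],
    [40, -9, 43, -2, -0.002, -0.001, 0.002],
    [40, -9, 43, -2, -0.002, -0.001, 0.002],
    [40, -9, 43, -2, -0.002, -0.001, 0.002],
    [40, -9, 43, -2, 0, 0, 0],
    [40, -9, 43, -2, 0, 0, 0],
    [40, -9, 43, -2, 0, 0, 0],
    [40, -9, 43, -2, 0, 0, 0]
  ]
}}

```text
time: 2.25
tcp_pos: [0.4081, 0.139, 0.202]
tool_rot: [71.0, 89.0, -114.2]
wrist_force: [0.7, 0.4, -1.1]
finger_gap: 0.469
```

```bash
python3 - <<'E'
from h import *
show()
goal([.386,.2825,.15],[0,0,-1],-TY)
E
```

```text
t 2.25 p [0.4081 0.139  0.202 ] q [ -21.5   18.7   -0.9  117.5    1.4   44.5 -118.5] gap 0.469 F [ 0.7  0.4 -1.1]
toolx [-0.007 -0.015 -1.   ] tooly [-0.09  -0.996  0.016]
shift [-22.1 143.5 -52. ] rot [ 0.015 -0.006  0.045] | per row /10 [-2.2 14.4 -5.2] [ 0.0015 -0.0006  0.0045]
```

{"fn": "carry_out", "kwargs": {
  "plan": [
    [40, -3, 18, -6, 0.002, 0, 0.005],
    [40, -3, 18, -6, 0.002, 0, 0.005],
    [40, -3, 18, -6, 0.002, -0.001, 0.005],
    [40, -3, 18, -6, 0.002, -0.001, 0.005],
    [40, -3, 18, -6, 0.002, -0.001, 0.005],
    [40, -3, 18, -6, 0.002, -0.001, 0.005],
    [40, -2, 18, -6, 0.002, -0.001, 0.005],
    [40, -2, 17, -6, 0.001, 0, 0.005],
    [40, 0, 0, -4, 0, 0, 0.005],
    [40, 0, 0, 0, 0, 0, 0]
  ]
}}

```text
time: 3.25
tcp_pos: [0.3865, 0.2816, 0.1467]
tool_rot: [79.8, 89.7, -103.0]
wrist_force: [-0.3, 0.4, 0.6]
finger_gap: 0.464
```

```bash
python3 - <<'E'
from h import *
show()
goal([.386,.2825,.090],[0,0,-1],-TY)
c=cap('scene','scene2.png');cv2.imwrite('pics/scene2z.png',cv2.resize(c['image'][150:290,140:340,::-1],None,fx=4,fy=4,interpolation=cv2.INTER_CUBIC))
E
```

```text
t 3.25 p [0.3865 0.2816 0.1467] q [ -37.    27.    -2.6  114.9    2.2   38.4 -133.9] gap 0.464 F [-0.3  0.4  0.6]
toolx [-0.001 -0.006 -1.   ] tooly [-0.049 -0.999  0.006]
shift [ -0.5   0.9 -56.7] rot [ 0.006 -0.001  0.003] | per row /10 [-0.   0.1 -5.7] [ 0.0006 -0.0001  0.0003]
```

View pics/scene2z.png

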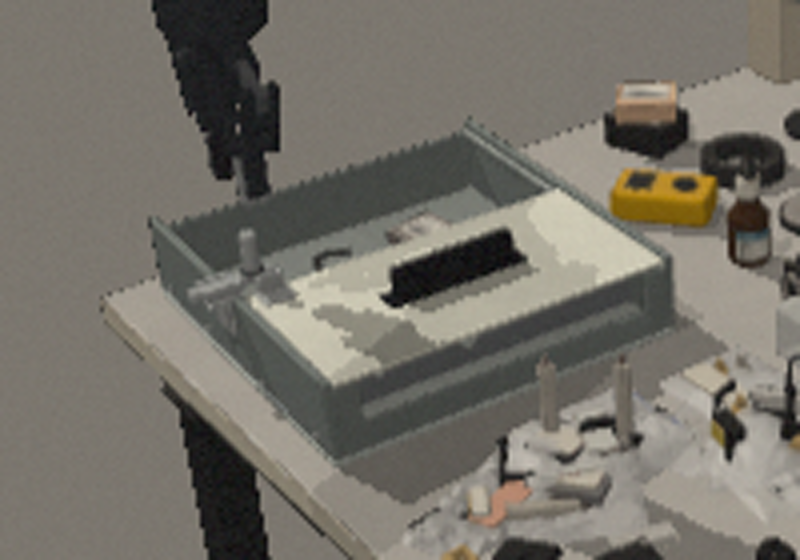

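{"fn": "carry_out", "kwargs": {
  "plan": [
    [40, 0, 0, -8, 0.001, 0, 0],
    [40, 0, 0, -8, 0.001, 0, 0],
    [40, 0, 0, -8, 0.001, 0, 0],
    [40, 0, 0, -8, 0.001, 0, 0],
    [40, 0, 1, -8, 0.001, 0, 0],
    [40, 0, 0, -8, 0.001, 0, 0],
    [40, 0, 0, -6, 0, 0, 0],
    [40, 0, 0, -1, 0, 0, 0],
    [40, 0, 0, 0, 0, 0, 0],
    [0, 0, 0, 0, 0, 0, 0]
  ]
}}

```text
time: 4.3
tcp_pos: [0.3877, 0.2794, 0.0871]
tool_rot: [43.4, 89.9, -139.7]
wrist_force: [-0.8, 0.0, 0.3]
finger_gap: 0.316
```

{"fn": "carry_out", "kwargs": {
  "plan": [
    [0, 0, 0, 0, 0, 0, 0],
    [0, 0, 0, 0, 0, 0, 0],
    [0, 0, 0, 0, 0, 0, 0],
    [0, 0, 0, 0, 0, 0, 0],
    [0, 0, 0, 0, 0, 0, 0],
    [0, 0, 0, 0, 0, 0, 0],
    [0, 0, 0, 0, 0, 0, 0],
    [0, 0, 0, 0, 0, 0, 0],
    [0, 0, 0, 0, 0, 0, 0],
    [0, 0, 0, 0, 0, 0, 0]
  ]
}}

```text
time: 5.3
tcp_pos: [0.3888, 0.2855, 0.0879]
tool_rot: [-112.1, 89.4, 65.0]
wrist_force: [1.0, 0.9, -2.8]
finger_gap: 0.122
```

{"fn": "carry_out", "kwargs": {
  "plan": [
    [0, -3, 0, 0, 0, 0, 0],
    [0, -4, 0.2, 0, 0, 0, 0],
    [0, -4, 0.2, 0, 0, 0, 0],
    [0, -4, 0.2, 0, 0, 0, 0],
    [0, -4, 0.2, 0, 0, 0, 0],
    [0, -4, 0.2, 0, 0, 0, 0],
    [0, -4, 0.2, 0, 0, 0, 0],
    [0, -3, 0.2, 0, 0, 0, 0],
    [0, -1, 0, 0, 0, 0, 0],
    [0, 0, 0, 0, 0, 0, 0]
  ]
}}

```text
time: 6.3
tcp_pos: [0.3639, 0.2865, 0.0881]
tool_rot: [-143.7, 88.6, 33.2]
wrist_force: [1.8, 1.3, -4.5]
finger_gap: 0.123
```

```bash
python3 - <<'E'
from h import *
show()
c=cap('scene','scene3.png');cv2.imwrite('pics/scene3z.png',cv2.resize(c['image'][150:290,140:340,::-1],None,fx=4,fy=4,interpolation=cv2.INTER_CUBIC))
E
```

```text
t 6.3 p [0.3639 0.2865 0.0881] q [ -39.8   31.3   -1.7  121.6    2.5   25.7 -136.7] gap 0.123 F [ 1.8  1.3 -4.5]
toolx [ 0.02   0.013 -1.   ] tooly [-0.054 -0.998 -0.014]
```

View pics/scene3z.png

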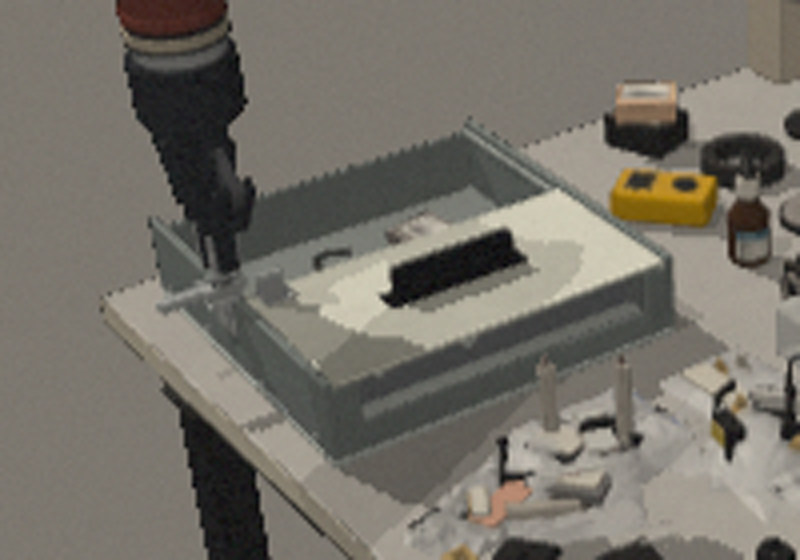

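{"fn": "carry_out", "kwargs": {
  "plan": [
    [0, -3, 0.1, 0, 0, 0, 0],
    [0, -3, 0.1, 0, 0, 0, 0],
    [0, -2, 0, 0, 0, 0, 0],
    [0, -2, 0, 0, 0, 0, 0],
    [0, -1, 0, 0, 0, 0, 0],
    [0, -1, 0, 0, 0, 0, 0],
    [0, 0, 0, 0, 0, 0, 0],
    [0, 0, 0, 0, 0, 0, 0],
    [0, 0, 0, 0, 0, 0, 0],
    [0, 0, 0, 0, 0, 0, 0]
  ]
}}

```text
time: 7.35
tcp_pos: [0.364, 0.2866, 0.0883]
tool_rot: [-152.5, 87.4, 24.0]
wrist_force: [4.1, 1.5, -6.9]
finger_gap: 0.122
```

{"fn": "carry_out", "kwargs": {
  "plan": [
    [40, 0, 0, 0, 0, 0, 0],
    [40, 0, 0, 0, 0, 0, 0],
    [40, 0, 0, 0, 0, 0, 0],
    [40, 0, 0, 5, 0.01, 0.005, 0],
    [40, 0, 0, 15, 0.01, 0.005, 0],
    [40, 0, 0, 20, 0, 0.005, 0],
    [40, 0, 0, 20, 0, 0.01, 0],
    [40, 0, 0, 20, 0, 0.01, 0],
    [40, 10, -20, 20, 0, 0, 0],
    [40, 20, -40, 10, 0, 0, 0]
  ]
}}

```text
time: 8.35
tcp_pos: [0.3851, 0.2282, 0.2047]
tool_rot: [-77.3, 87.6, 100.0]
wrist_force: [1.1, 0.6, 0.2]
finger_gap: 0.466
```

```bash
python3 - <<'E'
from h import *
show()
for n in('scene','top'):
    c=cap(n,n+'4.png');P=cloud(c);X,Y,z=P[...,0],P[...,1],P[...,2]
    g=(X>.32)&(X<.42)&(Y<.35)&(Y>.25)&(z>.094)&(z<.114); print('knob',cv2.minAreaRect(P[g][:,:2].astype(np.float32)),P[g].mean(0),P[g].max(0),g.sum())
cv2.imwrite('pics/z4.png',cv2.resize(c['image'][180:360,90:270,::-1],None,fx=4,fy=3.3,interpolation=cv2.INTER_CUBIC))
E
```

```text
t 8.35 p [0.3851 0.2282 0.2047] q [ -28.5   19.3   -4.5  116.    -1.    43.8 -124.9] gap 0.466 F [1.1 0.6 0.2]
toolx [-0.007  0.041 -0.999] tooly [-0.048 -0.998 -0.04 ]
knob ((0.3620622158050537, 0.2833862900733948), (0.011046466417610645, 0.012302582152187824), 71.25240325927734) [0.3620264  0.28371291 0.10359561] [0.36962874 0.28989208 0.11275991] 29<stdin>:5: RuntimeWarning: Mean of empty slice.
  ret = um.true_divide(
Traceback (most recent call last):
ValueError: zero-size array to reduction operation maximum which has no identity
```

```bash
python3 - <<'E'
from h import *
goal([.364,.2835,.130],[0,0,-1],-TY)
c=cap('scene','scene4.png');cv2.imwrite('pics/z4.png',cv2.resize(c['image'][190:270,170:290,::-1],None,fx=6,fy=6,interpolation=cv2.INTER_CUBIC))
E
```

```text
shift [-25.   63.3 -74.4] rot [-0.035 -0.004  0.021] | per row /10 [-2.5  6.3 -7.4] [-0.0035 -0.0004  0.0021]
```

View pics/z4.png

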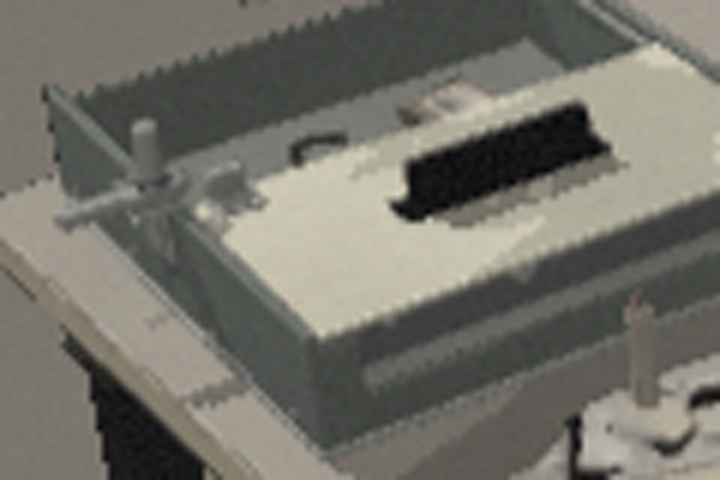

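{"fn": "carry_out", "kwargs": {
  "plan": [
    [40, -4, 10, -10, -0.005, -0.001, 0.003],
    [40, -4, 10, -10, -0.005, -0.001, 0.003],
    [40, -4, 10, -10, -0.005, -0.001, 0.003],
    [40, -4, 10, -10, -0.005, 0, 0.003],
    [40, -4, 10, -10, -0.005, 0, 0.003],
    [40, -3, 10, -10, -0.005, 0, 0.003],
    [40, -2, 4, -10, -0.003, 0, 0.003],
    [40, 0, 0, -4, 0, 0, 0],
    [40, 0, 0, 0, 0, 0, 0],
    [40, 0, 0, 0, 0, 0, 0]
  ]
}}

```text
time: 9.5
tcp_pos: [0.3562, 0.2912, 0.1259]
tool_rot: [-18.0, 89.5, 159.8]
wrist_force: [-0.2, 0.4, 1.2]
finger_gap: 0.47
```

```bash
python3 - <<'E'
from h import *
show()
goal([.364,.2835,.089],[0,0,-1],-TY)
E
```

```text
t 9.5 p [0.3562 0.2912 0.1259] q [ -39.3   27.8   -3.4  118.8    2.    33.7 -136.2] gap 0.47 F [-0.2  0.4  1.2]
toolx [-0.009  0.003 -1.   ] tooly [-0.038 -0.999 -0.003]
shift [  7.8  -7.7 -36.9] rot [-0.003 -0.009 -0.007] | per row /10 [ 0.8 -0.8 -3.7] [-0.0003 -0.0009 -0.0007]
```

{"fn": "carry_out", "kwargs": {
  "plan": [
    [40, 3, -3, 0, 0, -0.003, -0.002],
    [40, 3, -3, 0, 0, -0.003, -0.002],
    [40, 2, -2, -5, 0, -0.002, -0.002],
    [40, 0, 0, -8, 0, 0, 0],
    [40, 0, 0, -8, 0, 0, 0],
    [40, 0, 0, -8, 0, 0, 0],
    [40, 0, 0, -6, 0, 0, 0],
    [40, 0, 0, -2, 0, 0, 0],
    [0, 0, 0, 0, 0, 0, 0],
    [0, 0, 0, 0, 0, 0, 0]
  ]
}}

```text
time: 10.5
tcp_pos: [0.3675, 0.2861, 0.0868]
tool_rot: [-113.5, 89.2, 63.8]
wrist_force: [0.2, 13.1, -4.0]
finger_gap: 0.138
```

{"fn": "carry_out", "kwargs": {
  "plan": [
    [0, 0, 0, 0, 0, 0, 0],
    [0, 0, 0, 0, 0, 0, 0],
    [0, 0, 0, 0, 0, 0, 0],
    [0, 0, 0, 0, 0, 0, 0],
    [0, -5, 0, 0, 0, 0, 0],
    [0, -8, 0.3, 0, 0, 0, 0],
    [0, -10, 0.5, 0, 0, 0, 0],
    [0, -10, 0.5, 0, 0, 0, 0],
    [0, -10, 0.5, 0, 0, 0, 0],
    [0, -10, 0.5, 0, 0, 0, 0]
  ]
}}

```text
time: 11.5
tcp_pos: [0.366, 0.2871, 0.0889]
tool_rot: [-154.7, 84.2, 20.7]
wrist_force: [19.3, 0.8, -20.6]
finger_gap: 0.121
```

```bash
python3 - <<'E'
from h import *
show()
c=cap('scene','scene5.png');cv2.imwrite('pics/z5.png',cv2.resize(c['image'][190:270,170:290,::-1],None,fx=6,fy=6,interpolation=cv2.INTER_CUBIC))
E
```

```text
t 11.5 p [0.366  0.2871 0.0889] q [ -43.2   30.3    1.4  124.7    4.1   19.7 -140.4] gap 0.121 F [ 19.3   0.8 -20.6]
toolx [ 0.094  0.036 -0.995] tooly [-0.077 -0.996 -0.043]
```

View pics/z5.png

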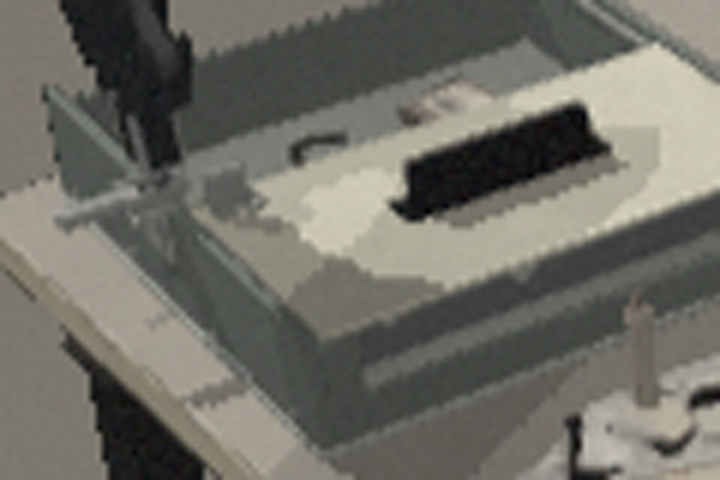

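{"fn": "carry_out", "kwargs": {
  "plan": [
    [40, 3, 0, 0, 0, 0, 0],
    [40, 0, 0, 0, 0, 0, 0],
    [40, 0, 0, 0, 0, 0, 0],
    [40, 0, 0, 0, 0, 0, 0],
    [40, 0, 0, 12, 0, 0.01, 0],
    [40, 0, 0, 20, -0.01, 0.02, 0],
    [40, 0, 0, 20, -0.01, 0.02, 0],
    [40, 0, 0, 20, -0.01, 0.02, 0],
    [40, 5, -5, 10, 0, 0.02, 0],
    [40, 10, -10, 0, 0, 0, 0]
  ]
}}

```text
time: 12.55
tcp_pos: [0.3755, 0.2719, 0.1743]
tool_rot: [-8.2, 89.5, 167.8]
wrist_force: [-0.0, 0.6, -0.4]
finger_gap: 0.468
```

```bash
python3 - <<'E'
from h import *
show()
goal([.5042,.196,.135],[0,0,-1],-TY)
goal([.5042,.196,.073],[0,0,-1],-TY)
E
```

```text
t 12.55 p [0.3755 0.2719 0.1743] q [ -36.7   23.5   -2.3  115.2    0.9   41.6 -133.4] gap 0.468 F [-0.   0.6 -0.4]
toolx [-0.008  0.002 -1.   ] tooly [-0.069 -0.998 -0.001]
shift [128.7 -75.9 -39.3] rot [-0.002 -0.008  0.024] | per row /10 [12.9 -7.6 -3.9] [-0.0002 -0.0008  0.0024]
shift [ 128.7  -75.9 -101.3] rot [-0.002 -0.008  0.024] | per row /10 [ 12.9  -7.6 -10.1] [-0.0002 -0.0008  0.0024]
```

{"fn": "carry_out", "kwargs": {
  "plan": [
    [40, 16, -9.5, 0, 0, -0.001, 0.003],
    [40, 16, -9.5, -5, 0, -0.001, 0.003],
    [40, 16, -9.5, -5, 0, -0.001, 0.003],
    [40, 16, -9.5, -5, 0, -0.001, 0.003],
    [40, 16, -9.5, -5, 0, -0.001, 0.003],
    [40, 16, -9.5, -5, 0, -0.001, 0.003],
    [40, 16, -9.5, -5, 0, -0.001, 0.003],
    [40, 10, -5, -5, 0, -0.001, 0.003],
    [40, 4, -2, 0, 0, 0, 0],
    [40, 0, 0, 0, 0, 0, 0]
  ]
}}

```text
time: 13.55
tcp_pos: [0.4971, 0.1978, 0.1394]
tool_rot: [-24.6, 89.5, 153.5]
wrist_force: [-0.5, -0.1, -0.3]
finger_gap: 0.466
```

```bash
python3 - <<'E'
from h import *
show()
goal([.5042,.196,.074],[0,0,-1],-TY)
E
```

```text
t 13.55 p [0.4971 0.1978 0.1394] q [ -22.1   31.7   -2.6  106.6    1.4   42.  -117.2] gap 0.466 F [-0.5 -0.1 -0.3]
toolx [-0.008  0.004 -1.   ] tooly [-0.033 -0.999 -0.004]
shift [  7.1  -1.8 -65.4] rot [-0.004 -0.008 -0.012] | per row /10 [ 0.7 -0.2 -6.5] [-0.0004 -0.0008 -0.0012]
```

{"fn": "carry_out", "kwargs": {
  "plan": [
    [40, 1, -0.4, -9, 0, -0.001, -0.001],
    [40, 1, -0.3, -9, 0, -0.001, -0.001],
    [40, 1, -0.3, -9, 0, -0.001, -0.001],
    [40, 1, -0.3, -9, 0, -0.001, -0.001],
    [40, 1, -0.3, -9, 0, -0.001, -0.001],
    [40, 1, 0, -8, 0, -0.001, -0.001],
    [40, 0, 0, -7, 0, 0, -0.001],
    [40, 0, 0, -3, 0, 0, 0],
    [40, 0, 0, 0, 0, 0, 0],
    [0, 0, 0, 0, 0, 0, 0]
  ]
}}

```text
time: 14.55
tcp_pos: [0.5, 0.1989, 0.0703]
tool_rot: [-40.3, 89.6, 137.7]
wrist_force: [-0.4, 0.4, -0.2]
finger_gap: 0.315
```

{"fn": "carry_out", "kwargs": {
  "plan": [
    [0, 0, 0, 0, 0, 0, 0],
    [0, 0, 0, 0, 0, 0, 0],
    [0, 0, 0, 0, 0, 0, 0],
    [0, 0, 0, 0, 0, 0, 0],
    [0, 0, 0, 0, 0, 0, 0],
    [0, 0.2, 5, 0, 0, 0, 0],
    [0, 0.4, 8, 0, 0, 0, 0],
    [0, 0.4, 8, 0, 0, 0, 0],
    [0, 0.4, 8, 0, 0, 0, 0],
    [0, 0.4, 8, 0, 0, 0, 0]
  ]
}}

```text
time: 15.55
tcp_pos: [0.5017, 0.2342, 0.0708]
tool_rot: [3.6, 89.6, -178.7]
wrist_force: [0.3, -2.7, -0.1]
finger_gap: 0.151
```

```bash
python3 - <<'E'
from h import *
show()
E
```

```text
t 15.55 p [0.5017 0.2342 0.0708] q [ -26.2   38.9   -1.6  106.8    1.4   34.7 -120.9] gap 0.151 F [ 0.3 -2.7 -0.1]
toolx [-0.007 -0.    -1.   ] tooly [-0.04  -0.999  0.   ]
```

{"fn": "carry_out", "kwargs": {
  "plan": [
    [0, 0.5, 11, 0, 0, 0, 0],
    [0, 0.5, 11, 0, 0, 0, 0],
    [0, 0.5, 11, 0, 0, 0, 0],
    [0, 0.5, 11, 0, 0, 0, 0],
    [0, 0.5, 11, 0, 0, 0, 0],
    [0, 0.5, 11, 0, 0, 0, 0],
    [0, 0.5, 11, 0, 0, 0, 0],
    [0, 0.5, 11, 0, 0, 0, 0],
    [0, 0.4, 8, 0, 0, 0, 0],
    [0, 0.2, 5, 0, 0, 0, 0]
  ]
}}

```text
time: 16.55
tcp_pos: [0.5066, 0.3456, 0.0707]
tool_rot: [8.1, 89.7, -174.0]
wrist_force: [1.0, -11.4, 7.9]
finger_gap: 0.151
```

```bash
python3 - <<'E'
from h import *
show()
E
```

```text
t 16.55 p [0.5066 0.3456 0.0707] q [ -35.9   42.7   -0.6   96.9    0.3   40.7 -128.8] gap 0.151 F [  1.  -11.4   7.9]
toolx [-0.006 -0.001 -1.   ] tooly [-0.038 -0.999  0.001]
```

{"fn": "carry_out", "kwargs": {
  "plan": [
    [0, 0.2, 5, 0, 0, 0, 0],
    [0, 0.2, 5, 0, 0, 0, 0],
    [0, 0, 0, 0, 0, 0, 0],
    [40, 0, 0, 0, 0, 0, 0],
    [40, 0, 0, 0, 0, 0, 0],
    [40, 0, 0, 0, 0, 0, 0],
    [40, 0, 0, 0, 0, 0, 0],
    [40, 0, 0, 10, 0, 0, 0],
    [40, 0, 0, 25, 0, 0, 0],
    [40, 0, 0, 30, 0, 0, 0]
  ]
}}

```text
time: 17.55
tcp_pos: [0.5029, 0.3487, 0.1351]
tool_rot: [44.5, 88.5, -137.6]
wrist_force: [0.3, 0.9, -0.2]
finger_gap: 0.468
```

{"fn": "carry_out", "kwargs": {
  "plan": [
    [70, 0, -35, 25, 0, 0, 0],
    [70, 0, -45, 15, 0, 0, 0],
    [70, 0, -45, 5, 0, 0, 0],
    [70, 0, -45, 5, 0, 0, 0],
    [70, 0, -45, 5, 0, 0, 0],
    [70, 0, -45, 5, 0, 0, 0],
    [70, 0, -45, 5, 0, 0, 0],
    [70, 0, -45, 5, 0, 0, 0],
    [70, 0, -45, 5, 0, 0, 0],
    [70, 0, -30, 5, 0, 0, 0]
  ]
}}

```text
time: 18.55
tcp_pos: [0.5037, -0.08, 0.2329]
tool_rot: [151.1, 89.6, -30.1]
wrist_force: [0.6, -0.7, 0.3]
finger_gap: 0.82
```

```bash
python3 - <<'E'
from h import *
show()
for n in('scene','top'):
    c=cap(n,n+'6.png'); np.savez('c_'+n+'6.npz',**c)
cv2.imwrite('pics/z6.png',np.clip(1.6*cv2.resize(c['image'][180:360,90:270,::-1],None,fx=4,fy=3.3,interpolation=cv2.INTER_CUBIC),0,255))
E
```

```text
t 18.55 p [ 0.5037 -0.08    0.2329] q [  5.7  22.6   1.1 104.6  -0.4  52.5 -84.3] gap 0.82 F [ 0.6 -0.7  0.3]
toolx [ 0.005 -0.003 -1.   ] tooly [-0.022 -1.     0.003][ WARN:0@3.845] global loadsave.cpp:1063 imwrite_ Unsupported depth image for selected encoder is fallbacked to CV_8U.
```

View pics/z6.png

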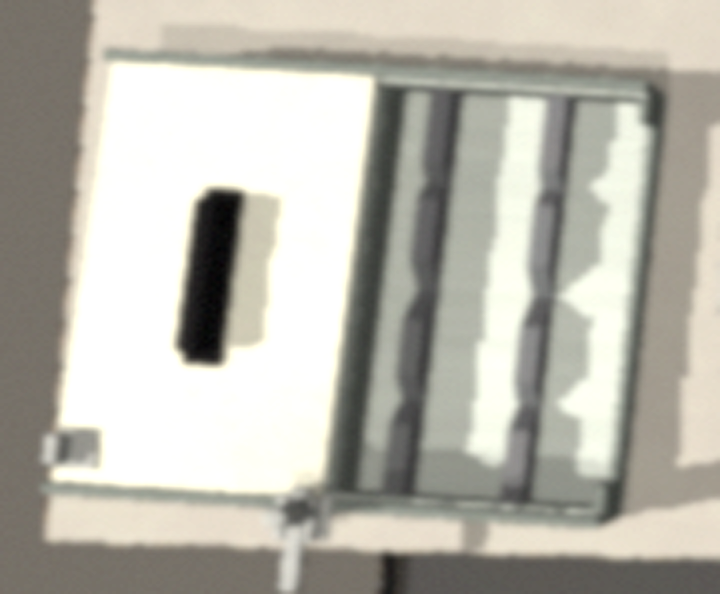

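View pics/scene6.png

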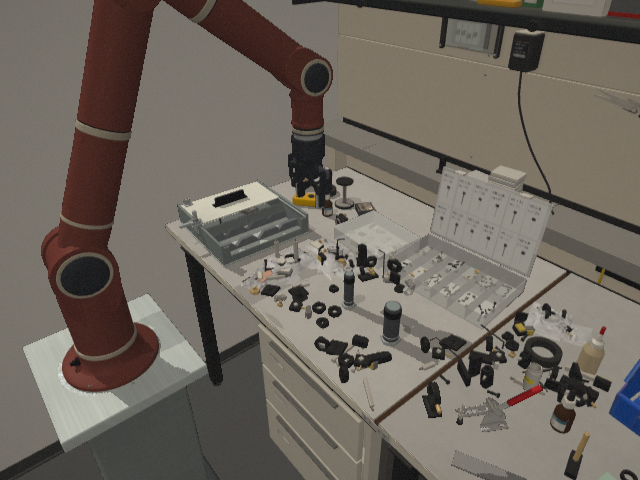

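```bash
cat > fit.py <<'E'
from h import *
from scipy.optimize import minimize
def H(x,y):
    h=np.full(x.shape,.006)
    b=((y>-.032)&(y<-.020))|((y>-.098)&(y<-.086))
    t=np.full(x.shape,.030)
    for cx,R in((0,.018),(-.074,.015),(.074,.012)):
        t=np.minimum(t,.035-R*2**.5+abs(x-cx))
    h=np.where(b,t,h)
    h=np.where((y>0)&(y<.006),.042,h)
    h=np.where((y<-.144),np.where(abs(x)>.118,.060,.028),h)
    h=np.where(abs(x)>.138,.070,h)
    h=np.where((abs(x)>.146)|(y<-.150),0,h)
    return h
def fit(c,yhi=.004):
    P=cloud(c); q=P[(P[...,0]>.33)&(P[...,0]<.69)&(P[...,1]>.08)&(P[...,1]<.30)&(P[...,2]<.075)]
    def cost(p,full=False):
        th=p[2]; d=q[:,:2]-p[:2]; x=d[:,0]*np.cos(th)+d[:,1]*np.sin(th); y=-d[:,0]*np.sin(th)+d[:,1]*np.cos(th)
        s=(y<yhi)&(abs(x)<.158)&(y>-.165)
        e=np.minimum(abs(q[s,2]+p[3]-H(x[s],y[s])),.012); return e.mean()+ (1 if s.sum()<500 else 0)
    best=None
    for dx in(-.004,0,.004):
        for dy in(-.004,0,.004):
            r=minimize(cost,[.508+dx,.2722+dy,np.radians(-2.6),0],method='Nelder-Mead',options=dict(initial_simplex=np.array([.508+dx,.2722+dy,-.045,0])+np.vstack([np.zeros(4),np.diag([.004,.004,.01,.002])]),xatol=1e-5,fatol=1e-7,maxiter=600))
            if best is None or r.fun<best.fun: best=r
    return best
if __name__=='__main__':
    for n in('top6','scene6'):
        c=dict(np.load('c_%s.npz'%n)); r=fit(c); print(n,r.x.round(4),np.degrees(r.x[2]).round(2),r.fun)
E
python3 fit.py
python3 - <<'E'
import json,numpy as np
for l in open('log.jsonl'):
    d=json.loads(l); print(np.round(d['q'],1),np.round(d['p'],3))
E
```

```text
top6 [ 5.079e-01  2.725e-01 -4.730e-02  4.000e-04] -2.71 0.0034685216789134823
scene6 [ 5.059e-01  2.689e-01 -2.550e-02 -3.000e-04] -1.46 0.008395327567618413
[69.8 35.3 -0.7 81.6  0.5 63.2 -2.3] [ 0.208 -0.615  0.23 ]
[ 25.1  29.8   3.6  93.4  -2.2  57.8 -65. ] [ 0.505 -0.286  0.225]
[ 24.8  29.8   3.1  93.3  -2.4  57.7 -64.8] [ 0.511 -0.279  0.224]
[ 24.8  29.8   3.1  93.3  -2.4  57.7 -64.8] [ 0.511 -0.279  0.224]
[ -21.5   18.7   -0.9  117.5    1.4   44.5 -118.5] [0.408 0.139 0.202]
[ -21.5   18.7   -0.9  117.5    1.4   44.5 -118.5] [0.408 0.139 0.202]
[ -37.    27.    -2.6  114.9    2.2   38.4 -133.9] [0.386 0.282 0.147]
[ -37.    27.    -2.6  114.9    2.2   38.4 -133.9] [0.386 0.282 0.147]
[ -39.8   31.3   -1.7  121.6    2.5   25.7 -136.7] [0.364 0.287 0.088]
[ -28.5   19.3   -4.5  116.    -1.    43.8 -124.9] [0.385 0.228 0.205]
[ -28.1   19.3   -3.9  116.1   -0.8   43.8 -125. ] [0.389 0.22  0.204]
[ -39.3   27.8   -3.4  118.8    2.    33.7 -136.2] [0.356 0.291 0.126]
[ -39.3   27.8   -3.4  118.8    2.    33.7 -136.2] [0.356 0.291 0.126]
[ -43.2   30.3    1.4  124.7    4.1   19.7 -140.4] [0.366 0.287 0.089]
[ -36.7   23.5   -2.3  115.2    0.9   41.6 -133.4] [0.376 0.272 0.174]
[ -36.7   23.5   -2.3  115.2    0.9   41.6 -133.4] [0.376 0.272 0.174]
[ -36.7   23.5   -2.3  115.2    0.9   41.6 -133.4] [0.376 0.272 0.174]
[ -22.1   31.7   -2.6  106.6    1.4   42.  -117.2] [0.497 0.198 0.139]
[ -22.1   31.7   -2.6  106.6    1.4   42.  -117.2] [0.497 0.198 0.139]
[ -26.2   38.9   -1.6  106.8    1.4   34.7 -120.9] [0.502 0.234 0.071]
[ -35.9   42.7   -0.6   96.9    0.3   40.7 -128.8] [0.507 0.346 0.071]
[  5.7  22.6   1.1 104.6  -0.4  52.5 -84.3] [ 0.504 -0.08   0.233]
```

```bash
cat > kin.py <<'E'
import json,numpy as np,itertools
from scipy.optimize import least_squares
from scipy.spatial.transform import Rotation as Rn
def Rz(a): return Rn.from_euler('z',a,degrees=True).as_matrix()
def Ry(a): return Rn.from_euler('y',a,degrees=True).as_matrix()
def fk(q,par,sg):
    h,L1,L2,L3,a0,a1,a2,a3,off=par; s1,s3,s5,s7=sg
    T=Rz(s1*q[0]); p=np.array([0,0,h])+T@[a0,0,0]
    T=T@Ry(q[1])@Rz(s3*q[2]); p=p+T@[a1,0,L1]
    T=T@Ry(q[3])@Rz(s5*q[4]); p=p+T@[a2,0,L2]
    T=T@Ry(q[5]); p=p+T@[a3,0,0]
    T=T@Rz(s7*q[6]+off*57.3); p=p+T@[0,0,L3]
    # tool x = T z ; tool y = T x 
    return p,np.stack([T[:,2],T[:,0],T[:,1]],1)
if __name__=='__main__':
    D=[json.loads(l) for l in open('log.jsonl')]
    best=None
    for sg in itertools.product((-1,1),repeat=4):
      for o in (0,1.57,3.14,-1.57):
        def res(x):
            r=[]
            for d in D:
                p,R=fk(d['q'],x,sg); r+=list((p-d['p'])*1)+list(((R-np.array(d['R']))*.3).ravel())
            return r
        s=least_squares(res,[.1,.5,.5,.3,0,0,0,0,o],loss='soft_l1',f_scale=.005)
        if best is None or s.cost<best[0]: best=(s.cost,sg,s.x)
    print(best[0],best[1],best[2].round(4))
    np.save('kin.npy',np.r_[best[1],best[2]])
    for d in D:
        p,R=fk(d['q'],best[2],best[1]); print(((p-d['p'])*1000).round(1), np.abs(R-np.array(d['R'])).max().round(3))
E
python3 kin.py
```

```text
0.001443826321461276 (-1, -1, -1, -1) [2.1470e-01 5.4900e-01 3.6210e-01 2.6830e-01 2.9670e-01 1.3000e-03
 4.9000e-03 2.8730e-01 3.1414e+00]
[16.1  7.5 -4. ] 0.0
[19.5 39.9  0.3] 0.0
[18.  38.   0.2] 0.0
[18.  38.   0.2] 0.0
[-4.5 11.9  2.7] 0.0
[-4.5 11.9  2.7] 0.0
[-0.1  0.9  1.7] 0.0
[-0.1  0.9  1.7] 0.0
[-1.3  2.3 -4.8] 0.0
[-1.8  1.2 -5.3] 0.0
[-3.   3.5 -5.1] 0.0
[ 2.5 -1.5  2.3] 0.0
[ 2.5 -1.5  2.3] 0.0
[ -6.7   6.3 -24.2] 0.0
[-4.4  5.8  1.1] 0.0
[-4.4  5.8  1.1] 0.0
[-4.4  5.8  1.1] 0.0
[-2.   4.4  1.2] 0.0
[-2.   4.4  1.2] 0.0
[-4.   8.5  2.5] 0.0
[-11.1  14.3   1.1] 0.0
[ 2.  28.5 -4.3] 0.0
```

```bash
cat > kin2.py <<'E'
import json,numpy as np
from kin import Rz,Ry
def mats(q):
    A=[np.eye(3)]
    T=Rz(-q[0]);A.append(T)
    T=T@Ry(q[1]);A.append(T);T=T@Rz(-q[2]);A.append(T)
    T=T@Ry(q[3]);A.append(T);T=T@Rz(-q[4]);A.append(T)
    T=T@Ry(q[5]);A.append(T);T=T@Rz(-q[6]+180);A.append(T)
    return A
def rot(q):
    T=mats(q)[-1]; return np.stack([T[:,2],T[:,0],T[:,1]],1)
if __name__=='__main__':
    D=[json.loads(l) for l in open('log.jsonl')]
    # unknown: h (fixed z), y offset after q1, L1 after q3(z), y,x ; L2 ; wrist ; L3
    def row(q):
        A=mats(q); cols=[A[0][:,2],A[3][:,2],A[5][:,2],A[7][:,2], A[1][:,0],A[1][:,1],A[3][:,0],A[3][:,1],A[5][:,0],A[5][:,1],A[6][:,0],A[6][:,1]]
        return np.stack(cols,1)
    M=np.vstack([row(d['q']) for d in D]); b=np.concatenate([d['p'] for d in D])
    for lam in (1e-1,1e-2,1e-3):
        W=np.r_[np.ones(4)*1e-4,np.ones(8)]*lam
        x=np.linalg.solve(M.T@M+np.diag(W),M.T@b); e=(M@x-b).reshape(-1,3)*1000
        print(lam,x.round(4),np.abs(e).max().round(1),np.sqrt((e**2).mean()).round(2))
    print(e.round(1))
E
python3 kin2.py
```

```text
0.1 [ 2.562e-01  5.506e-01  3.736e-01  3.054e-01 -2.000e-04 -6.600e-03
 -1.000e-04 -5.400e-03  7.000e-04 -4.900e-03  5.000e-04 -4.900e-03] 0.4 0.13
0.01 [ 2.561e-01  5.504e-01  3.731e-01  3.057e-01 -1.000e-04 -9.900e-03
 -0.000e+00 -5.900e-03  4.000e-04 -3.000e-03  4.000e-04 -3.000e-03] 0.2 0.06
0.001 [ 2.557e-01  5.502e-01  3.724e-01  3.058e-01 -0.000e+00 -1.190e-02
  0.000e+00 -8.200e-03  1.000e-04 -8.000e-04  1.000e-04 -8.000e-04] 0.0 0.01
[[ 0. -0.  0.]
 [-0.  0. -0.]
 [-0.  0. -0.]
 [-0.  0. -0.]
 [ 0.  0.  0.]
 [ 0.  0.  0.]
 [ 0.  0.  0.]
 [ 0.  0.  0.]
 [-0. -0. -0.]
 [-0. -0. -0.]
 [-0. -0. -0.]
 [ 0.  0. -0.]
 [ 0.  0. -0.]
 [ 0. -0.  0.]
 [-0.  0.  0.]
 [-0.  0.  0.]
 [-0.  0.  0.]
 [ 0.  0.  0.]
 [ 0.  0.  0.]
 [-0. -0. -0.]
 [-0. -0. -0.]
 [-0.  0.  0.]]
```

```bash
cat > ik.py <<'E'
import numpy as np
from kin2 import mats
from scipy.optimize import least_squares
LO=np.array([-178.69,-17.37,-77.05,15.02,-78.02,.78,-162.83]);HI=np.array([178.69,117.87,75.6,138.74,258.01,113.62,162.83])
h,L1,L2,L3=.2557,.5502,.3724,.3058; o1,o3,o5,o6=-.0119,-.0082,-.0008,-.0008
def fk(q):
    A=mats(q); p=h*A[0][:,2]+o1*A[1][:,1]+L1*A[3][:,2]+o3*A[3][:,1]+L2*A[5][:,2]+o5*A[5][:,1]+o6*A[6][:,1]+L3*A[7][:,2]
    T=A[7]; return p,np.stack([T[:,2],T[:,0],T[:,1]],1)
def pts(q): # elbow, wrist
    A=mats(q); e=h*A[0][:,2]+L1*A[3][:,2]; w=e+L2*A[5][:,2]; return e,w
def ik(p,R,q0,reg=1e-3):
    def f(q):
        a,B=fk(q); return np.r_[(a-p)*10,(B-R).ravel()*2,reg*(q-q0)/57.3]
    s=least_squares(f,np.clip(q0,LO+.5,HI-.5),bounds=(LO,HI)); a,B=fk(s.x); return s.x,np.linalg.norm(a-p)*1000,np.abs(B-R).max()
def frame(tx,ty):
    return np.stack([tx,ty,np.cross(tx,ty)],1)
def pose(gp,tx,a,k):
    tx=tx/np.linalg.norm(tx); ty=k*np.cross(tx,a); ty/=np.linalg.norm(ty); return gp+.019*tx,frame(tx,ty)
YAW=np.radians(-2.7);TX=np.array([np.cos(YAW),np.sin(YAW),0]);TY=np.array([-np.sin(YAW),np.cos(YAW),0]);TO=np.array([.508,.2724,0])
Z=np.array([0,0,1.])
def place(tx_,ty_,th,k,zz=.035):
    gp=TO+tx_*TX+ty_*TY+zz*Z; return pose(gp,np.sin(th)*TY-np.cos(th)*Z,-TY,k)
def pick(xy,zz,th,hd,k):
    hv=np.array([np.cos(hd),np.sin(hd),0]); return pose(np.array([xy[0],xy[1],zz]),np.cos(th)*hv-np.sin(th)*Z,Z,k)
if __name__=='__main__':
    q0=np.array([5.7,22.6,1.1,104.6,-.4,52.5,-84.3])
    for th in (30,45,60):
        for k in(1,-1):
            for x in (0,.074):
                best=None
                for g in (q0,q0+[0,0,0,0,60,0,60],q0+[0,0,0,0,120,0,60],q0+[0,0,0,0,-60,0,0],q0+[0,0,30,0,60,0,120],q0+[0,0,-30,0,-60,0,200]):
                    q,e,r=ik(*place(x,-.062,np.radians(th),k),g)
                    if best is None or e+r*100<best[1]+best[2]*100: best=(q,e,r)
                print('place',th,k,x,best[0].round(0),round(best[1],1),round(best[2],3),'elb,wr',[v.round(2).tolist() for v in pts(best[0])])
            for nm,xy in(('S',(.5125,-.2143)),('L',(.506,-.3603))):
                for hd in range(-180,180,45):
                    best=None
                    for g in (q0,q0+[0,0,0,0,60,0,60],q0+[0,0,0,0,120,0,60],q0+[0,0,0,0,-60,0,0],q0+[0,0,30,0,60,0,120],q0+[0,0,-30,0,-60,0,200]):
                        q,e,r=ik(*pick(xy,.056,np.radians(th),np.radians(hd),k),g)
                        if best is None or e+r*100<best[1]+best[2]*100: best=(q,e,r)
                    if best[1]<2: print('  pick',nm,th,k,hd,best[0].round(0),round(best[1],1),round(best[2],3))
E
python3 ik.py
```

```text
place 30 1 0 [ -14.   46.    6.  117.  -76.   34. -122.] 0.0 0.0 elb,wr [[0.38, 0.09, 0.64], [0.5, 0.09, 0.28]]
place 30 1 0.074 [  -6.   49.   -4.  105.  -56.   33. -141.] 0.0 0.0 elb,wr [[0.41, 0.05, 0.62], [0.57, 0.08, 0.28]]
  pick S 30 1 -180 [  8.  70.  14.  63.   5. 105. 109.] 0.0 0.0
  pick S 30 1 -135 [ -9.  64.  20.  85.  26.  76. 125.] 0.0 0.0
  pick S 30 1 -90 [-12.  56.   9. 116.  76.  54. 102.] 0.0 0.0
  pick S 30 1 45 [ 56.  56. -13. 114. -78.  50.  76.] 0.0 0.0
  pick S 30 1 90 [ 51.  64. -21.  84. -28.  76.  53.] 0.0 0.0
  pick S 30 1 135 [ 34.  70. -14.  63.  -7. 105.  69.] 0.0 0.0
  pick L 30 1 -180 [ 17.  75.  20.  51.   9. 109. 121.] 0.0 0.0
  pick L 30 1 -135 [ -0.  66.  27.  82.  29.  69. 135.] 0.0 0.0
  pick L 30 1 -90 [ -3.  58.  20. 115.  91.  42.  99.] 0.0 0.0
  pick L 30 1 -45 [  3.  63.  36. 137. 178.  67.  52.] 0.0 0.0
  pick L 30 1 0 [  94.   87.  -77.  125.  149.   34. -155.] 0.0 0.0
  pick L 30 1 45 [ 90.  80. -68.  95.  11.  40.   0.] 0.0 0.0
  pick L 30 1 90 [ 67.  77. -47.  62.  -1.  91.  34.] 0.0 0.0
place 30 -1 0 [ 18.  55. -46. 117.  29.  13. -4
[... 5324 characters left out ...]
.  -74.   45. -123.] 0.0 0.0
  pick S 60 -1 90 [  28.   50.    8.   97.  -36.   58. -119.] 0.0 0.0
  pick S 60 -1 135 [  22.   54.    6.   85.  -15.   71. -100.] 0.0 0.0
  pick L 60 -1 -180 [ 26.  58.   3.  74.  11.  75. -67.] 0.0 0.0
  pick L 60 -1 -135 [ 20.  52.   2.  91.  32.  55. -46.] 0.0 0.0
  pick L 60 -1 -90 [ 28.  46. -10. 109.  73.  37. -43.] 0.0 0.0
  pick L 60 -1 -45 [ 42.  44. -17. 120. 125.  22. -45.] 0.0 0.0
  pick L 60 -1 0 [ 62.  47. -30. 115. 140.   1.  -5.] 0.0 0.0
  pick L 60 -1 45 [  41.   49.   10.   99.  -54.   49. -135.] 0.0 0.0
  pick L 60 -1 90 [  39.   56.    9.   80.  -30.   70. -118.] 0.0 0.0
  pick L 60 -1 135 [  42.   60.  -13.   69.    5.   81. -105.] 0.0 0.0
```

```bash
cat > t1.py <<'E'
from ik import *
for th in(25,35,45,50):
  for x in(0,.074):
    for q3 in(-60,-45,-30,-15,0,15,30):
        p,R=place(x,-.062,np.radians(th),-1)
        def f(q):
            a,B=fk(q); return np.r_[(a-p)*10,(B-R).ravel()*2,.02*(q[2]-q3)]
        lo=LO.copy(); hi=HI.copy(); lo[4]=-180
        best=None
        for g in ([-10,50,q3,115,-75,45,62],[10,55,q3,110,-30,30,20],[20,55,q3,110,30,30,-40]):
            s=least_squares(f,g,bounds=(lo,hi)); 
            if best is None or s.cost<best.cost: best=s
        a,B=fk(best.x); print(th,x,q3,best.x.round(0),(np.linalg.norm(a-p)*1000).round(1), np.abs(B-R).max().round(2))
E
python3 t1.py
```

```text
25 0 -60 [ 23.  60. -60. 116.  63.  28. -75.] 0.0 0.0
25 0 -45 [ 15.  53. -45. 116.  39.  17. -53.] 0.0 0.0
25 0 -30 [  7.  48. -30. 116.  -9.  13.  -7.] 0.0 0.0
25 0 -15 [ -3.  45. -15. 116. -47.  18.  30.] 0.0 0.0
25 0 0 [-12.  45.   0. 116. -65.  27.  46.] 0.0 0.0
25 0 15 [-22.  46.  15. 117. -74.  36.  53.] 0.0 0.0
25 0 30 [-32.  49.  30. 117. -80.  47.  58.] 0.0 0.0
25 0.074 -60 [ 22.  63. -60. 104.  52.  34. -60.] 0.0 0.0
25 0.074 -45 [ 16.  56. -45. 104.  28.  25. -39.] 0.0 0.0
25 0.074 -30 [  8.  51. -30. 104.  -3.  22. -11.] 0.0 0.0
25 0.074 -15 [ -1.  49. -15. 104. -32.  25.  15.] 0.0 0.0
25 0.074 0 [-11.  48.   0. 105. -51.  32.  32.] 0.0 0.0
25 0.074 15 [-20.  49.  15. 105. -63.  41.  42.] 0.0 0.0
25 0.074 30 [-29.  52.  30. 105. -73.  51.  48.] 0.0 0.0
35 0 -60 [ 28.  64. -60. 117.  59.  19. -66.] 0.0 0.0
35 0 -45 [ 20.  56. -45. 117.   8.  10. -17.] 0.0 0.0
35 0 -30 [ 12.  51. -30. 117. -51.  15.  39.] 0.0 0.0
35 0 -15 [  2.  48. -15. 117. -70.  25.  57.] 0.0 0.0
35 0 0 [ -8.  47.  -0. 118. -79.  35.  64.] 0.0 0.0
35 0 15 [-17.  48.  15. 118. -84.  46.  67.] 0.0 0.0
35 
[... 1303 characters left out ...]
45. 117. -53.  14.  52.] 0.0 0.0
50 0 -30 [ 18.  57. -30. 118. -74.  26.  70.] 0.0 0.0
50 0 -15 [  9.  54. -15. 118. -82.  38.  76.] 0.0 0.0
50 0 0 [ -1.  53.  -0. 118. -87.  50.  78.] 0.0 0.0
50 0 15 [-11.  54.  15. 119. -90.  62.  79.] 0.0 0.0
50 0 30 [-20.  58.  30. 119. -93.  74.  80.] 0.0 0.0
50 0.074 -60 [ 32.  72. -60. 106.  16.  20. -15.] 0.0 0.0
50 0.074 -45 [ 26.  64. -45. 106. -30.  21.  28.] 0.0 0.0
50 0.074 -30 [ 18.  59. -30. 106. -56.  30.  51.] 0.0 0.0
50 0.074 -15 [  9.  56. -15. 106. -70.  41.  61.] 0.0 0.0
50 0.074 0 [ -1.  55.  -0. 106. -78.  51.  66.] 0.0 0.0
50 0.074 15 [-10.  56.  15. 107. -84.  63.  68.] 0.0 0.0
50 0.074 30 [-19.  59.  30. 107. -89.  75.  70.] 0.0 0.0
```

```bash
python3 - <<'E'
from h import *
c=dict(np.load('c_top6.npz'));P=cloud(c);X,Y,z=P[...,0],P[...,1],P[...,2]
for (x,y) in((.5125,-.2143),(.506,-.360)):
    g=(abs(X-x)<.03)&(abs(Y-y)<.03)&(z>.095); print(cv2.minEnclosingCircle(P[g][:,:2].astype(np.float32)))
    H=np.zeros((16,16))
    for i in range(16):
        for j in range(16):
            g=(X>=x+(i-8)*.02)&(X<x+(i-7)*.02)&(Y>=y+(j-8)*.02)&(Y<y+(j-7)*.02)
            H[i,j]=np.percentile(z[g],95)*1000 if g.sum() else -9
    print('rows x from -160 up; cols y from -160'); print(H.astype(int))
E
```

```text
((0.5120221972465515, -0.2127927988767624), 0.011868001893162727)
rows x from -160 up; cols y from -160
[[  29   26   13   19   34   29    3    4    3    3   -9   -9   -9  675
   694  700]
 [  31   24   19   19   31    3    3    3    3    3   -9   -9   -9  663
   681  685]
 [  33   13   20   18   14    2    2   10    6   22   -9   -9   -9  652
   666  670]
 [   4   32   34    3    2    2    9   13   10   16   -9   -9   -9  640
   652  654]
 [   3   34   32    3    2    3    3    5    3   15   -9   -9  597  626
   638  639]
 [   3    3    3    3    3    3    3   12   13   10   -9   -9  600  614
   623  623]
 [ 101   92    2    3    3    2    2   11   14   -9   -9   -9  599  601
   608 1042]
 [ 103  101    3    3    4    3    3  101  103   -9   -9   -9  590  590
   593  593]
 [ 102  100    3    3    3    2    2  102  103   -9   -9   -9  578  577
   575  581]
 [   3    3    3    3    2    2    3    2    2   -9   -9   -9  560  560
   561  569]
 [   3    4    3    2    3    3    2    2    3   -9   -9   -9   -9   -9
    -9   -9]
 [   2    3    3    2    3    3    3    3    3   -9   -9   -9
[... 840 characters left out ...]
   5   3   2   2   3  12  12]
 [  2   2   4   3   3   3   3   3   4   3   3   3   3   2  12  14]
 [  7   2  12   3   3   3   3 103 102   3   3   3   3   2   2 101]
 [  3   2  12   3   2   3  -9 103 102   3   3   3   2   3 102 103]
 [  3   2  14  27  32  20   3   4   4   3   3   3   2   3   3   6]
 [ 26   3  15  14  28  16   3   2   3   3   2   3   2   3   2   3]
 [ 16  22  22  19  11   2   3   3   2   3   3   2   3   2   3   2]
 [ 21  24  23  19   6   3   2   2   2   2   2   1   2   3   2   3]
 [  3  23  23  18   2   2   3   2   3   3   2   3   3   3   2   3]
 [ 29   2   3   2   2   2   2   2   3   2   3   3   8  10   2  16]
 [ 34   2   3   2   3   3   2   2   3   2   2  40  40  57  82  89]]
```

```bash
cat > plan.py <<'E'
from ik import *
import sys
from h import st
def path(targets,q,verbose=True):
    for nm,p,R in targets:
        q,e,r=ik(p,R,q,3e-3); print(nm,p.round(4),q.round(0),round(e,1),round(r,3))
    return q
if __name__=='__main__':
    s,_=st(); q=np.array(s['joint_positions'])
    th=np.radians(30);hd=np.radians(75)
    p,R=pick((.506,-.360),.058,th,hd,-1); p=p+.001*R[:,0]
    T=[('high',p-.065*R[:,0]+[0,0,.12],R),('pre',p-.065*R[:,0],R),('grasp',p,R),('lift',p+[0,0,.12],R)]
    q=path(T,q)
    # via over tray, not rotated
    P,RP=place(0,-.064,th,-1); 
    from scipy.spatial.transform import Rotation as Rn
    print('rel rot',Rn.from_matrix(RP@R.T).as_rotvec(), 'tool x',RP[:,0],'tool y',RP[:,1])
    q2=path([('mid',np.array([.52,-.05,.22]),R),('mid2',np.array([.50,.15,.22]),R)],q)
    for f in (.25,.5,.75,1):
        Rf=Rn.from_rotvec(f*Rn.from_matrix(RP@R.T).as_rotvec()).as_matrix()@R
        q2=path([('rot%.2f'%f,P+[0,0,.12],Rf)],q2)
    path([('down',P,RP)],q2)
E
python3 plan.py
```

```text
high [ 0.4959 -0.3976  0.2005] [  55.   58.    1.   64.  -43.  102. -131.] 0.0 0.0
pre [ 0.4959 -0.3976  0.0805] [  55.   66.    1.   66.  -42.   95. -125.] 0.0 0.0
grasp [ 0.5105 -0.3433  0.048 ] [  52.   66.   -0.   73.  -44.   88. -122.] 0.0 0.0
lift [ 0.5105 -0.3433  0.168 ] [  52.   56.   -0.   73.  -44.   95. -128.] 0.0 0.0
rel rot [ 0.3262042   2.09505629 -2.10809684] tool x [ 0.02355323  0.49944494 -0.8660254 ] tool y [ 9.98889875e-01 -4.71064507e-02 -4.00617226e-18]
mid [ 0.52 -0.05  0.22] [  36.   39.   -6.  108.  -58.   71. -125.] 0.0 0.0
mid2 [0.5  0.15 0.22] [  22.   34.  -16.  124.  -78.   52. -119.] 0.0 0.0
rot0.25 [0.5054 0.218  0.1385] [  38.   54.  -64.  125.  -78.    1. -162.] 15.8 0.102
rot0.50 [0.5054 0.218  0.1385] [  49.   73.  -67.  125.  -78.    1. -163.] 73.1 0.482
rot0.75 [0.5054 0.218  0.1385] [  58.   98.  -69.  125.  -78.    1. -163.] 124.2 0.862
rot1.00 [0.5054 0.218  0.1385] [  65.  118.  -70.  125.  -78.    1. -163.] 139.7 0.996
down [0.5054 0.218  0.0185] [  67.  118.  -61.  121.  -78.    1. -163.] 133.0 0.978
```

```bash
cat > plan2.py <<'E'
from plan import *
from scipy.spatial.transform import Rotation as Rn
s,_=st(); q=np.array(s['joint_positions'])
th=np.radians(30);hd=np.radians(75)
p,R=pick((.506,-.360),.058,th,hd,-1); p=p+.001*R[:,0]
q=path([('high',p-.065*R[:,0]+[0,0,.12],R),('pre',p-.065*R[:,0],R),('grasp',p,R),('lift',p+[0,0,.14],R)],q)
for f in range(1,7):
    Rf=Rn.from_rotvec(-np.pi*f/6*R[:,0]).as_matrix()@R
    q=path([('roll%d'%f,p+[0,0,.14],Rf)],q)
for x in (0,.074):
    P,RP=place(x,-.064,th,-1); P=P+.001*RP[:,0]; rv=Rn.from_matrix(RP@Rf.T).as_rotvec(); print('rot',rv)
    q2=q
    for f in(.25,.5,.75,1):
        q2=path([('mv%.2f'%f,(1-f)*(p+[0,0,.14])+f*(P+[0,0,.10])+[.03*np.sin(np.pi*f),0,0],Rn.from_rotvec(f*rv).as_matrix()@Rf)],q2)
    path([('down',P,RP)],q2)
E
python3 plan2.py
```

```text
high [ 0.4959 -0.3976  0.2005] [  55.   58.    1.   64.  -43.  102. -131.] 0.0 0.0
pre [ 0.4959 -0.3976  0.0805] [  55.   66.    1.   66.  -42.   95. -125.] 0.0 0.0
grasp [ 0.5105 -0.3433  0.048 ] [  52.   66.   -0.   73.  -44.   88. -122.] 0.0 0.0
lift [ 0.5105 -0.3433  0.188 ] [  52.   55.   -0.   73.  -44.   96. -129.] 0.0 0.0
roll1 [ 0.5105 -0.3433  0.188 ] [  55.   55.   -7.   73.  -40.   93. -103.] 0.0 0.0
roll2 [ 0.5105 -0.3433  0.188 ] [ 59.  56. -15.  73. -36.  91. -76.] 0.0 0.0
roll3 [ 0.5105 -0.3433  0.188 ] [ 63.  57. -23.  72. -31.  88. -50.] 0.0 0.0
roll4 [ 0.5105 -0.3433  0.188 ] [ 66.  58. -31.  72. -25.  86. -25.] 0.0 0.0
roll5 [ 0.5105 -0.3433  0.188 ] [ 70.  60. -40.  72. -19.  84.   0.] 0.0 0.0
roll6 [ 0.5105 -0.3433  0.188 ] [ 73.  63. -49.  72. -13.  83.  25.] 0.0 0.0
rot [-0.51834147  0.08070674  0.20974095]
mv0.25 [ 0.5304 -0.2028  0.1704] [ 67.  56. -50.  90. -12.  63.  23.] 0.0 0.0
mv0.50 [ 0.538  -0.0624  0.1528] [ 55.  50. -50. 103. -13.  46.  17.] 0.0 0.0
mv0.75 [0.5279 0.078  0.1353] [ 38.  44. -46. 112. -13.  32.   8.] 0.0 0.0
mv1.00 [0.5055 0.2185 0.1177] [ 15.  40. -38. 114. -13.  23.  -5.] 0.0 0.0
down [0.5055 0.2185 0.0177] [ 13.  51. -36. 117. -11.  11.  -2.] 0.0 0.0
rot [-0.51834147  0.08070674  0.20974095]
mv0.25 [ 0.5489 -0.2037  0.1704] [ 65.  57. -49.  88. -12.  64.  22.] 0.0 0.0
mv0.50 [ 0.5749 -0.0641  0.1528] [ 52.  52. -48.  98. -12.  49.  15.] 0.0 0.0
mv0.75 [0.5834 0.0754 0.1353] [ 35.  47. -44. 103. -11.  37.   6.] 0.0 0.0
mv1.00 [0.5794 0.215  0.1177] [ 13.  44. -36. 103.  -9.  31.  -8.] 0.0 0.0
down [0.5794 0.215  0.0177] [ 12.  54. -34. 105.  -7.  21.  -5.] 0.0 0.0
```

```bash
cat >> h.py <<'E'
def tpick(hd,th):
    hd=np.radians(hd);th=np.radians(th); tx=np.array([np.cos(th)*np.cos(hd),np.cos(th)*np.sin(hd),-np.sin(th)]); ty=-np.cross(tx,[0,0,1.]); return tx,ty/np.linalg.norm(ty)
E
python3 - <<'E'
from h import *
show(); tx,ty=tpick(75,30); print(tx,ty)
goal([.496,-.398,.22],tx,ty,16)
E
```

```text
t 18.65 p [ 0.5041 -0.0828  0.2334] q [  5.8  22.5   1.3 104.6  -0.3  52.5 -84.4] gap 0.819 F [ 0.4 -0.3  0.4]
toolx [ 0.007 -0.006 -1.   ] tooly [-0.028 -1.     0.005]
[ 0.22414387  0.8365163  -0.5       ] [-0.96592583  0.25881905 -0.        ]
shift [  -8.1 -315.2  -13.4] rot [ 0.964  0.712 -1.618] | per row /16 [ -0.5 -19.7  -0.8] [ 0.0603  0.0445 -0.1011]
```

{"fn": "carry_out", "kwargs": {
  "plan": [
    [65, 0, -20, 0, 0.06, 0.044, -0.101],
    [65, 0, -20, 0, 0.06, 0.044, -0.101],
    [65, 0, -20, 0, 0.06, 0.044, -0.101],
    [65, 0, -20, 0, 0.06, 0.044, -0.101],
    [65, 0, -20, 0, 0.06, 0.044, -0.101],
    [65, 0, -20, 0, 0.06, 0.044, -0.101],
    [65, 0, -20, 0, 0.06, 0.044, -0.101],
    [65, 0, -20, 0, 0.06, 0.044, -0.101],
    [65, 0, -20, 0, 0.06, 0.044, -0.101],
    [65, 0, -20, 0, 0.06, 0.044, -0.101]
  ]
}}

```text
time: 19.65
tcp_pos: [0.5115, -0.2717, 0.243]
tool_rot: [-23.2, 48.4, 94.0]
wrist_force: [-0.1, -0.2, -0.6]
finger_gap: 0.757
```

```bash
python3 - <<'E'
from h import *
show(); tx,ty=tpick(75,30); 
goal([.496,-.398,.2],tx,ty,7)
E
```

```text
t 19.65 p [ 0.5115 -0.2717  0.243 ] q [  35.9   44.2    8.7   75.1  -32.5   94.7 -101.7] gap 0.757 F [-0.1 -0.2 -0.6]
toolx [-0.046  0.662 -0.748] tooly [-0.897 -0.358 -0.262]
shift [ -15.5 -126.3  -43. ] rot [ 0.35   0.287 -0.583] | per row /7 [ -2.2 -18.   -6.1] [ 0.0499  0.0409 -0.0832]
```

{"fn": "carry_out", "kwargs": {
  "plan": [
    [65, -2, -18, -5, 0.05, 0.041, -0.083],
    [65, -2, -18, -5, 0.05, 0.041, -0.083],
    [65, -2, -18, -5, 0.05, 0.041, -0.083],
    [65, -2, -18, -5, 0.05, 0.041, -0.083],
    [65, -2, -18, -5, 0.05, 0.041, -0.083],
    [65, -2, -18, -5, 0.05, 0.041, -0.083],
    [65, -2, -18, -5, 0.05, 0.041, -0.083],
    [65, 0, 0, 0, 0, 0, 0],
    [65, 0, 0, 0, 0, 0, 0],
    [65, 0, 0, 0, 0, 0, 0]
  ]
}}

```text
time: 20.65
tcp_pos: [0.5024, -0.3976, 0.2092]
tool_rot: [0.5, 29.1, 74.6]
wrist_force: [0.7, 0.5, 0.3]
finger_gap: 0.759
```

```bash
python3 - <<'E'
from h import *
show(); tx,ty=tpick(75,30); 
goal([.496,-.398,.0805],tx,ty,10)
c=cap('scene','scene7.png')
P=cloud(c);X,Y,z=P[...,0],P[...,1],P[...,2]
c=cap('top','top7.png');P=cloud(c);X,Y,z=P[...,0],P[...,1],P[...,2]
for (x,y) in((.5125,-.2143),(.506,-.360)):
    g=(abs(X-x)<.03)&(abs(Y-y)<.03)&(z>.095)&(z<.104); print(g.sum(),cv2.minEnclosingCircle(P[g][:,:2].astype(np.float32)))
E
```

```text
t 20.65 p [ 0.5024 -0.3976  0.2092] q [  49.8   58.2   12.3   63.5  -50.6  107.8 -128.3] gap 0.759 F [0.7 0.5 0.3]
toolx [ 0.232  0.842 -0.487] tooly [-0.963  0.269  0.007]
shift [  -6.4   -0.4 -128.7] rot [-0.016 -0.003  0.01 ] | per row /10 [ -0.6  -0.  -12.9] [-0.0016 -0.0003  0.001 ]
102 ((0.512219250202179, -0.21264196932315826), 0.01195626612752676)
240 ((0.5057465434074402, -0.35998183488845825), 0.017895469442009926)
```

View pics/scene7.png

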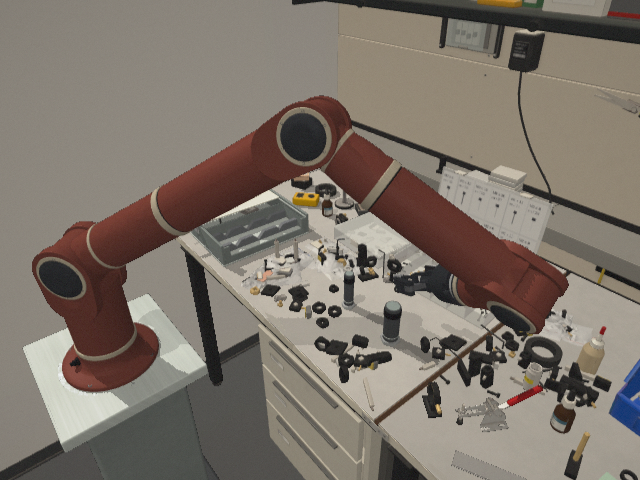

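View pics/top7.png

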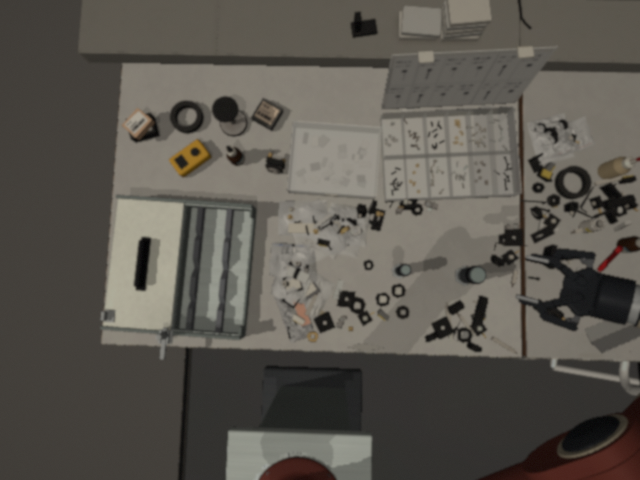

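{"fn": "carry_out", "kwargs": {
  "plan": [
    [65, -1, 0, -16, -0.002, 0, 0.001],
    [65, -1, 0, -16, -0.002, 0, 0.001],
    [65, -1, 0, -16, -0.002, 0, 0.001],
    [65, -1, 0, -16, -0.002, 0, 0.001],
    [65, -1, 0, -16, -0.002, 0, 0.001],
    [65, -1, 0, -16, -0.002, 0, 0.001],
    [65, 0, 0, -16, -0.002, 0, 0.001],
    [65, 0, 0, -14, -0.002, 0, 0.001],
    [65, 0, 0, 0, 0, 0, 0],
    [65, 0, 0, 0, 0, 0, 0]
  ]
}}

```text
time: 21.75
tcp_pos: [0.4973, -0.3932, 0.0715]
tool_rot: [0.1, 30.0, 75.3]
wrist_force: [0.5, -0.8, 0.7]
finger_gap: 0.759
```

```bash
python3 - <<'E'
from h import *
show(); tx,ty=tpick(75,30); 
goal(np.array([.506,-.360,.058])+.02*tx,tx,ty,10)
E
```

```text
t 21.75 p [ 0.4973 -0.3932  0.0715] q [  49.6   67.    12.2   66.3  -49.5   99.3 -119.2] gap 0.759 F [ 0.5 -0.8  0.7]
toolx [ 0.22   0.838 -0.5  ] tooly [-0.967  0.254  0.002]
shift [ 13.2  50.  -23.5] rot [-0.001 -0.002 -0.004] | per row /10 [ 1.3  5.  -2.3] [-0.0001 -0.0002 -0.0004]
```

{"fn": "carry_out", "kwargs": {
  "plan": [
    [65, 2, 7, -3, 0, 0, 0],
    [65, 2, 7, -3, 0, 0, 0],
    [65, 2, 7, -3, 0, 0, 0],
    [65, 2, 7, -3, 0, 0, 0],
    [65, 2, 7, -3, 0, 0, 0],
    [65, 1, 7, -3, 0, 0, 0],
    [65, 1, 5, -3, 0, 0, 0],
    [65, 0, 2, -1, 0, 0, 0],
    [65, 0, 0, 0, 0, 0, 0],
    [65, 0, 0, 0, 0, 0, 0]
  ]
}}

```text
time: 22.75
tcp_pos: [0.512, -0.3396, 0.0509]
tool_rot: [-0.2, 30.1, 75.3]
wrist_force: [-0.6, 0.3, -0.3]
finger_gap: 0.761
```

{"fn": "carry_out", "kwargs": {
  "plan": [
    [0, 0, 0, 0, 0, 0, 0],
    [0, 0, 0, 0, 0, 0, 0],
    [0, 0, 0, 0, 0, 0, 0],
    [0, 0, 0, 0, 0, 0, 0],
    [0, 0, 0, 0, 0, 0, 0],
    [0, 0, 0, 0, 0, 0, 0],
    [0, 0, 0, 0, 0, 0, 0],
    [0, 0, 0, 0, 0, 0, 0],
    [0, 0, 0, 0, 0, 0, 0],
    [0, 0, 0, 0, 0, 0, 0]
  ]
}}

```text
time: 23.75
tcp_pos: [0.5118, -0.3407, 0.051]
tool_rot: [-0.3, 30.1, 75.2]
wrist_force: [1.3, -0.7, 0.3]
finger_gap: 0.405
```

```bash
python3 - <<'E'
from h import *
show(); tx,ty=tpick(75,30); 
goal(np.array([.506,-.360,.058])+.02*tx,tx,ty,10)
c=cap('scene','scene8.png');cv2.imwrite('pics/z8.png',cv2.resize(c['image'][240:380,320:520,::-1],None,fx=4,fy=4,interpolation=cv2.INTER_CUBIC))
E
```

```text
t 23.75 p [ 0.5118 -0.3407  0.051 ] q [  46.3   65.8   11.2   74.1  -51.1   92.9 -116.2] gap 0.405 F [ 1.3 -0.7  0.3]
toolx [ 0.221  0.836 -0.502] tooly [-0.967  0.254 -0.004]
shift [-1.3 -2.6 -3. ] rot [ 0.003  0.003 -0.005] | per row /10 [-0.1 -0.3 -0.3] [ 0.0003  0.0003 -0.0005]
```

View pics/z8.png

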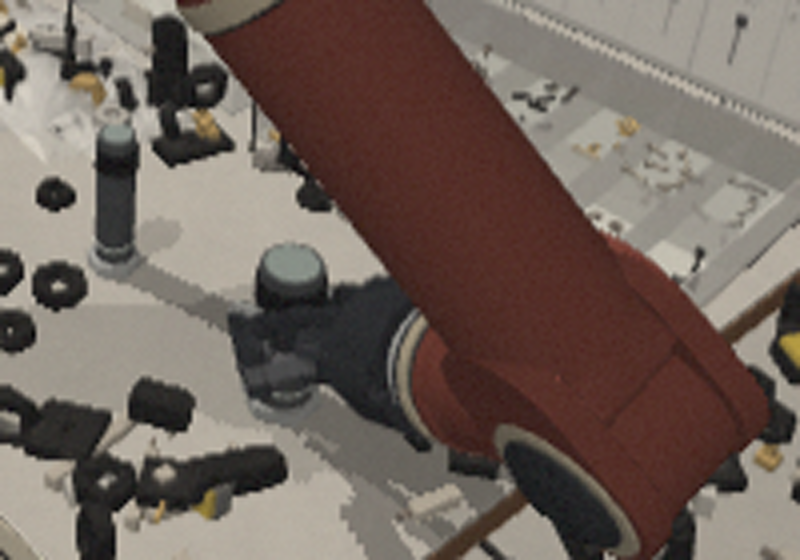

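{"fn": "carry_out", "kwargs": {
  "plan": [
    [0, 0, 0, 8, 0, 0, 0],
    [0, 0, 0, 14, 0, 0, 0],
    [0, 0, 0, 18, 0, 0, 0],
    [0, 0, 0, 18, 0, 0, 0],
    [0, 0, 0, 18, 0, 0, 0],
    [0, 0, 0, 18, 0, 0, 0],
    [0, 0, 0, 18, 0, 0, 0],
    [0, 0, 0, 18, 0, 0, 0],
    [0, 0, 0, 12, 0, 0, 0],
    [0, 0, 0, 4, 0, 0, 0]
  ]
}}

```text
time: 24.8
tcp_pos: [0.5102, -0.3417, 0.2102]
tool_rot: [-0.3, 30.6, 75.1]
wrist_force: [-0.3, -0.1, -2.0]
finger_gap: 0.404
```

{"fn": "carry_out", "kwargs": {
  "plan": [
    [0, 0, 0, 0, -0.032, -0.12, 0.072],
    [0, 0, 0, 0, -0.032, -0.12, 0.072],
    [0, 0, 0, 0, -0.032, -0.12, 0.072],
    [0, 0, 0, 0, -0.032, -0.12, 0.072],
    [0, 0, 0, 0, -0.032, -0.12, 0.072],
    [0, 0, 0, 0, -0.032, -0.12, 0.072],
    [0, 0, 0, 0, -0.032, -0.12, 0.072],
    [0, 0, 0, 0, -0.032, -0.12, 0.072],
    [0, 0, 0, 0, -0.032, -0.12, 0.072],
    [0, 0, 0, 0, -0.032, -0.12, 0.072]
  ]
}}

```text
time: 25.8
tcp_pos: [0.5071, -0.3404, 0.2053]
tool_rot: [-85.3, 30.3, 75.0]
wrist_force: [-0.7, 1.1, -2.9]
finger_gap: 0.408
```

```bash
cat >> h.py <<'E'
YAW=np.radians(-2.7);TX=np.array([np.cos(YAW),np.sin(YAW),0]);TY=np.array([-np.sin(YAW),np.cos(YAW),0]);TO=np.array([.508,.2724,0])
def tplace(th):
    th=np.radians(th); tx=np.sin(th)*TY-np.cos(th)*np.array([0,0,1.]); return tx,TX
def tr(x,y,z): return TO+x*TX+y*TY+np.array([0,0,z])
E
python3 - <<'E'
from h import *
show(); tx,ty=tpick(75,30)
goal([.51,-.3433,.19],tx,-ty,10)
E
```

```text
t 25.8 p [ 0.5071 -0.3404  0.2053] q [ 55.3  53.6  -7.1  73.4 -40.2  93.8 -47.9] gap 0.408 F [-0.7  1.1 -2.9]
toolx [ 0.224  0.833 -0.505] tooly [-0.211 -0.465 -0.86 ]
shift [  2.9  -2.9 -15.3] rot [-0.366 -1.382  0.832] | per row /10 [ 0.3 -0.3 -1.5] [-0.0366 -0.1382  0.0832]
```

{"fn": "carry_out", "kwargs": {
  "plan": [
    [0, 3, 20, 0, -0.033, -0.123, 0.074],
    [0, 3, 20, 0, -0.033, -0.123, 0.074],
    [0, 3, 20, 0, -0.033, -0.123, 0.074],
    [0, 3, 20, 0, -0.033, -0.123, 0.074],
    [0, 3, 20, 0, -0.033, -0.123, 0.074],
    [0, 3, 20, 0, -0.033, -0.123, 0.074],
    [0, 3, 20, 0, -0.033, -0.123, 0.074],
    [0, 3, 20, 0, -0.033, -0.123, 0.074],
    [0, 3, 20, 0, -0.033, -0.123, 0.074],
    [0, 3, 20, 0, -0.033, -0.123, 0.074]
  ]
}}

```text
time: 26.8
tcp_pos: [0.5308, -0.1399, 0.196]
tool_rot: [-171.4, 30.5, 74.5]
wrist_force: [-0.7, -0.1, -3.1]
finger_gap: 0.407
```

```bash
python3 - <<'E'
from h import *
show(); tx,ty=tplace(30)
goal(tr(0,-.057,.15),tx,ty,10)
E
```

```text
t 26.8 p [ 0.5308 -0.1399  0.196 ] q [ 58.3  48.4 -33.7  98.4 -36.6  63.   30.3] gap 0.407 F [-0.7 -0.1 -3.1]
toolx [ 0.23   0.831 -0.507] tooly [ 0.933 -0.337 -0.13 ]
shift [-25.4 355.4 -46. ] rot [-0.527 -0.025  0.326] | per row /10 [-2.5 35.5 -4.6] [-0.0527 -0.0025  0.0326]
```

{"fn": "carry_out", "kwargs": {
  "plan": [
    [0, 0, 36, -1, -0.053, -0.002, 0.033],
    [0, 0, 36, -1, -0.053, -0.002, 0.033],
    [0, -2, 36, -1, -0.053, -0.002, 0.033],
    [0, -3, 36, -1, -0.053, -0.002, 0.033],
    [0, -3, 36, -1, -0.053, -0.002, 0.033],
    [0, -4, 36, -2, -0.053, -0.002, 0.033],
    [0, -4, 36, -2, -0.053, -0.002, 0.033],
    [0, -4, 36, -2, -0.053, -0.002, 0.033],
    [0, -4, 30, -2, -0.053, -0.002, 0.033],
    [0, -3, 22, -2, -0.053, -0.002, 0.033]
  ]
}}

```text
time: 27.8
tcp_pos: [0.4967, 0.2033, 0.1739]
tool_rot: [-178.7, 61.4, 88.3]
wrist_force: [-0.7, -0.2, -3.2]
finger_gap: 0.406
```

```bash
python3 - <<'E'
from h import *
show(); tx,ty=tplace(30)
goal(tr(0,-.057,.11),tx,ty,10)
E
```

```text
t 27.8 p [0.4967 0.2033 0.1739] q [  8.8  31.2 -26.4 112.6 -26.   34.    4.8] gap 0.406 F [-0.7 -0.2 -3.2]
toolx [ 0.014  0.478 -0.878] tooly [ 0.999 -0.049 -0.011]
shift [  8.6  12.2 -63.9] rot [ 0.025 -0.012  0.002] | per row /10 [ 0.9  1.2 -6.4] [ 0.0025 -0.0012  0.0002]
```

{"fn": "carry_out", "kwargs": {
  "plan": [
    [0, 1.5, 2, -8, 0.004, -0.002, 0],
    [0, 1.5, 2, -8, 0.004, -0.002, 0],
    [0, 1.5, 2, -8, 0.004, -0.002, 0],
    [0, 1.5, 2, -8, 0.004, -0.002, 0],
    [0, 1, 2, -8, 0.004, -0.002, 0],
    [0, 1, 1, -8, 0.004, -0.002, 0],
    [0, 0.5, 1, -8, 0.002, 0, 0],
    [0, 0, 0, -5, 0, 0, 0],
    [0, 0, 0, 0, 0, 0, 0],
    [0, 0, 0, 0, 0, 0, 0]
  ]
}}

```text
time: 28.8
tcp_pos: [0.503, 0.2161, 0.1062]
tool_rot: [-179.0, 59.8, 88.0]
wrist_force: [-0.0, -0.4, -2.3]
finger_gap: 0.406
```

```bash
python3 - <<'E'
from h import *
show(); tx,ty=tplace(30)
goal(tr(0,-.057,.11),tx,ty,10)
for n in('scene','top'):
    c=cap(n,n+'9.png'); np.savez('c_'+n+'9.npz',**c)
cv2.imwrite('pics/z9.png',np.clip(1.3*cv2.resize(c['image'][180:360,90:290,::-1],None,fx=4,fy=3.3,interpolation=cv2.INTER_CUBIC),0,255).astype(np.uint8))
c=np.load('c_scene9.npz');cv2.imwrite('pics/z9s.png',cv2.resize(c['image'][130:280,160:340,::-1],None,fx=4,fy=4,interpolation=cv2.INTER_CUBIC))
E
```

```text
t 28.8 p [0.503  0.2161 0.1062] q [  9.7  39.3 -29.5 114.9 -27.9  24.1   9.6] gap 0.406 F [-0.  -0.4 -2.3]
toolx [ 0.017  0.503 -0.864] tooly [ 0.999 -0.049 -0.008]
shift [ 2.3 -0.6  3.8] rot [-0.004 -0.008  0.002] | per row /10 [ 0.2 -0.1  0.4] [-0.0004 -0.0008  0.0002]
```

View pics/z9.png

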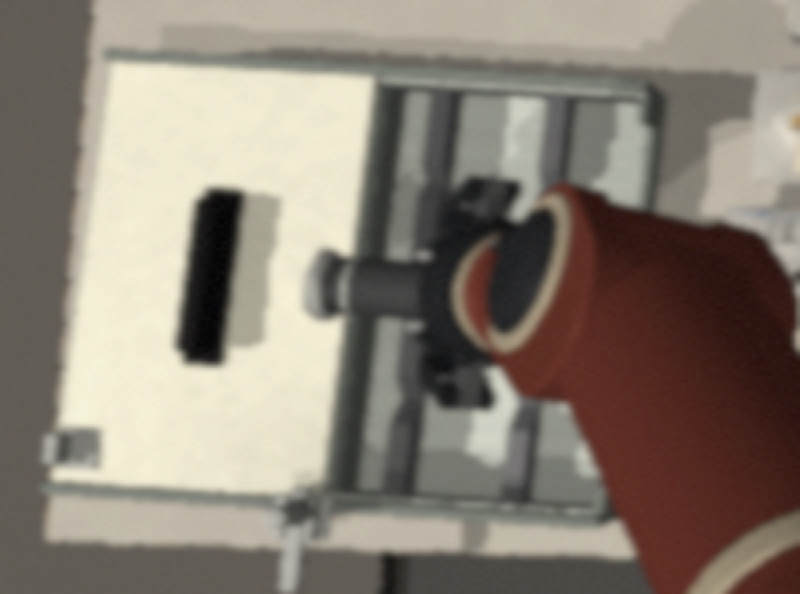

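View pics/z9s.png

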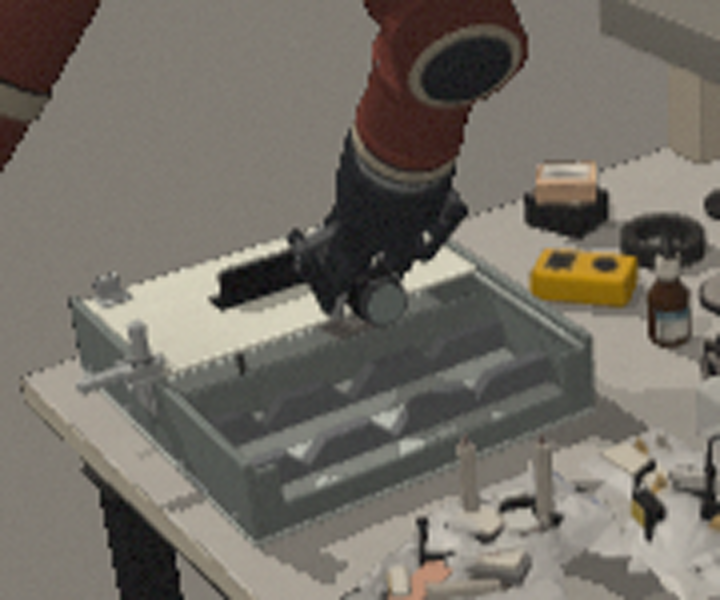

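```bash
cat > foot.py <<'E'
from h import *
def tocam(P): 
    d=P-TO; return np.stack([d@TX,d@TY,d[...,2]],-1)
if __name__=='__main__':
    import sys
    for n in sys.argv[1:]:
        c=dict(np.load('c_%s.npz'%n)); T=tocam(cloud(c))*1000
        m=(T[...,2]>100)&(T[...,2]<175)&(T[...,1]>-45)&(T[...,1]<30)&(abs(T[...,0])<60)
        q=T[m]
        for y in np.arange(-44,24,3):
            s=q[(q[:,1]>=y)&(q[:,1]<y+3)]
            if len(s)>2: print(n,y,len(s),'x %.0f..%.0f z %.0f..%.0f'%(s[:,0].min(),s[:,0].max(),s[:,2].min(),s[:,2].max()))
E
python3 foot.py top9 scene9
```

```text
top9 -44 24 x -19..15 z 130..146
top9 -41 31 x -19..15 z 127..146
top9 -38 24 x -19..15 z 129..146
top9 -35 28 x -20..14 z 131..146
top9 -32 25 x -18..14 z 133..147
top9 -29 30 x -20..14 z 132..148
top9 -26 25 x -20..16 z 123..146
top9 -23 26 x -19..16 z 128..145
top9 -20 25 x -19..16 z 127..146
top9 -17 38 x -23..17 z 125..149
top9 -14 44 x -21..19 z 116..150
top9 -11 34 x -23..19 z 122..150
top9 -8 18 x -24..18 z 124..149
```

{"fn": "carry_out", "kwargs": {
  "plan": [
    [0, 1, 0, 0, -0.001, -0.003, 0.001],
    [0, 1, 0, -4, -0.001, -0.003, 0.001],
    [0, 0, 0, -10, -0.001, -0.001, 0],
    [0, 0, 0, -10, 0, 0, 0],
    [0, 0, 0, -10, 0, 0, 0],
    [0, 0, 0, -10, 0, 0, 0],
    [0, 0, 0, -10, 0, 0, 0],
    [0, 0, 0, -10, 0, 0, 0],
    [0, 0, 0, -4, 0, 0, 0],
    [0, 0, 0, 0, 0, 0, 0]
  ]
}}

```text
time: 29.9
tcp_pos: [0.5055, 0.2162, 0.0322]
tool_rot: [180.0, 60.0, 87.3]
wrist_force: [-0.8, 0.7, -2.7]
finger_gap: 0.404
```

```bash
python3 - <<'E'
from h import *
show(); tx,ty=tplace(30)
goal(tr(0,-.057,.0149),tx,ty,10)
for n in('scene',):
    c=cap(n,n+'10.png'); np.savez('c_'+n+'10.npz',**c)
cv2.imwrite('pics/z10s.png',cv2.resize(c['image'][150:280,170:330,::-1],None,fx=5,fy=4.5,interpolation=cv2.INTER_CUBIC))
E
```

```text
t 29.9 p [0.5055 0.2162 0.0322] q [ 10.4  48.  -31.2 116.6 -27.7  14.2  13.6] gap 0.404 F [-0.8  0.7 -2.7]
toolx [ 0.024  0.5   -0.866] tooly [ 0.999 -0.047  0.   ]
shift [ -0.1  -0.7 -17.3] rot [-0.001  0.    -0.   ] | per row /10 [-0.  -0.1 -1.7] [-0.0001  0.     -0.    ]
```

View pics/z10s.png

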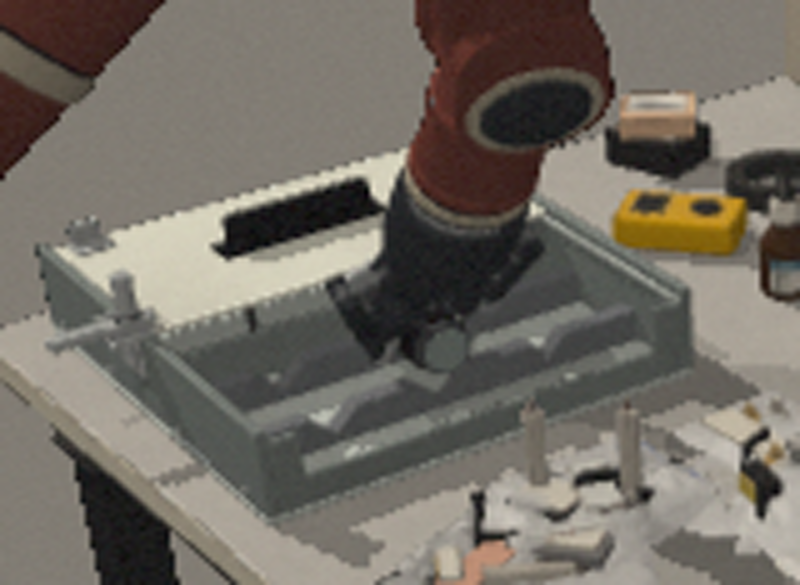

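{"fn": "carry_out", "kwargs": {
  "plan": [
    [0, 0, 0, -3, 0, 0, 0],
    [0, 0, 0, -3, 0, 0, 0],
    [0, 0, 0, -3, 0, 0, 0],
    [0, 0, 0, -3, 0, 0, 0],
    [0, 0, 0, -1.5, 0, 0, 0],
    [0, 0, 0, -1, 0, 0, 0],
    [0, 0, 0, -1, 0, 0, 0],
    [0, 0, 0, 0, 0, 0, 0],
    [0, 0, 0, 0, 0, 0, 0],
    [0, 0, 0, 0, 0, 0, 0]
  ]
}}

```text
time: 30.95
tcp_pos: [0.5069, 0.2166, 0.0173]
tool_rot: [179.5, 59.9, 86.8]
wrist_force: [-0.3, 0.2, -2.2]
finger_gap: 0.403
```

```bash
python3 - <<'E'
from h import *
show(); tx,ty=tplace(30)
goal(tr(0,-.057,.0149),tx,ty,10)
E
```

```text
t 30.95 p [0.5069 0.2166 0.0173] q [ 10.6  49.9 -31.6 116.7 -27.5  12.2  14.4] gap 0.403 F [-0.3  0.2 -2.2]
toolx [ 0.028  0.5   -0.865] tooly [ 0.999 -0.047  0.005]
shift [-1.6 -1.2 -2.4] rot [-0.001  0.005 -0.   ] | per row /10 [-0.2 -0.1 -0.2] [-0.0001  0.0005 -0.    ]
```

{"fn": "carry_out", "kwargs": {
  "plan": [
    [0, 0, 0, -1, 0, 0, 0],
    [0, 0, 0, -1, 0, 0, 0],
    [0, 0, 0, -1, 0, 0, 0],
    [0, 0, 0, -1, 0, 0, 0],
    [0, 0, 0, -1, 0, 0, 0],
    [0, 0, 0, 0, 0, 0, 0],
    [0, 0, 0, 0, 0, 0, 0],
    [0, 0, 0, 0, 0, 0, 0],
    [0, 0, 0, 0, 0, 0, 0],
    [0, 0, 0, 0, 0, 0, 0]
  ]
}}

```text
time: 31.95
tcp_pos: [0.5055, 0.2179, 0.0144]
tool_rot: [179.5, 59.8, 87.1]
wrist_force: [-0.8, -1.3, 2.3]
finger_gap: 0.41
```

```bash
python3 - <<'E'
from h import *
show(); tx,ty=tplace(30)
goal(tr(0,-.057,.0149),tx,ty,10)
E
```

```text
t 31.95 p [0.5055 0.2179 0.0144] q [ 10.7  50.3 -31.9 116.8 -27.4  11.8  14.6] gap 0.41 F [-0.8 -1.3  2.3]
toolx [ 0.025  0.503 -0.864] tooly [ 0.999 -0.043  0.004]
shift [-0.1 -2.5  0.5] rot [-0.004  0.004 -0.004] | per row /10 [-0.  -0.2  0. ] [-0.0004  0.0004 -0.0004]
```

{"fn": "carry_out", "kwargs": {
  "plan": [
    [0, 0, -1.5, 0, 0, 0, 0],
    [0, 0, -1.5, 0, 0, 0, 0],
    [0, 0, 0, 0, 0, 0, 0],
    [62, 0, 0, 0, 0, 0, 0],
    [62, 0, 0, 0, 0, 0, 0],
    [62, 0, 0, 0, 0, 0, 0],
    [62, 0, 0, 0, 0, 0, 0],
    [62, 0, 0, 0, 0, 0, 0],
    [62, 0, 0, 0, 0, 0, 0],
    [62, 0, 0, 0, 0, 0, 0]
  ]
}}

```text
time: 32.95
tcp_pos: [0.5076, 0.2151, 0.0143]
tool_rot: [179.2, 59.8, 86.7]
wrist_force: [-0.3, 0.6, 0.5]
finger_gap: 0.723
```

{"fn": "carry_out", "kwargs": {
  "plan": [
    [62, 0, -4, 7, 0, 0, 0],
    [62, 0, -5, 9, 0, 0, 0],
    [62, 0, -8, 14, 0, 0, 0],
    [62, 0, -8, 14, 0, 0, 0],
    [62, 0, -8, 14, 0, 0, 0],
    [62, 0, -8, 16, 0, 0, 0],
    [62, 0, -8, 20, 0, 0, 0],
    [62, 0, -10, 25, 0, 0, 0],
    [62, 5, -30, 30, 0, 0, 0],
    [62, 5, -40, 20, 0, 0, 0]
  ]
}}

```text
time: 33.95
tcp_pos: [0.5121, 0.0853, 0.1945]
tool_rot: [179.5, 59.7, 87.7]
wrist_force: [1.8, 0.5, -0.1]
finger_gap: 0.726
```

```bash
python3 - <<'E'
from h import *
show()
for n in('scene','top'):
    c=cap(n,n+'11.png'); np.savez('c_'+n+'11.npz',**c)
cv2.imwrite('pics/z11.png',np.clip(1.3*cv2.resize(c['image'][180:360,90:290,::-1],None,fx=4,fy=3.3,interpolation=cv2.INTER_CUBIC),0,255).astype(np.uint8))
c=np.load('c_scene11.npz');cv2.imwrite('pics/z11s.png',cv2.resize(c['image'][150:280,170:330,::-1],None,fx=5,fy=4.5,interpolation=cv2.INTER_CUBIC))
E
```

```text
t 33.95 p [0.5121 0.0853 0.1945] q [ 24.6  31.2 -28.7 109.3 -23.3  43.6  15. ] gap 0.726 F [ 1.8  0.5 -0.1]
toolx [ 0.021  0.504 -0.863] tooly [ 0.999 -0.033  0.004]
```

View pics/z11.png

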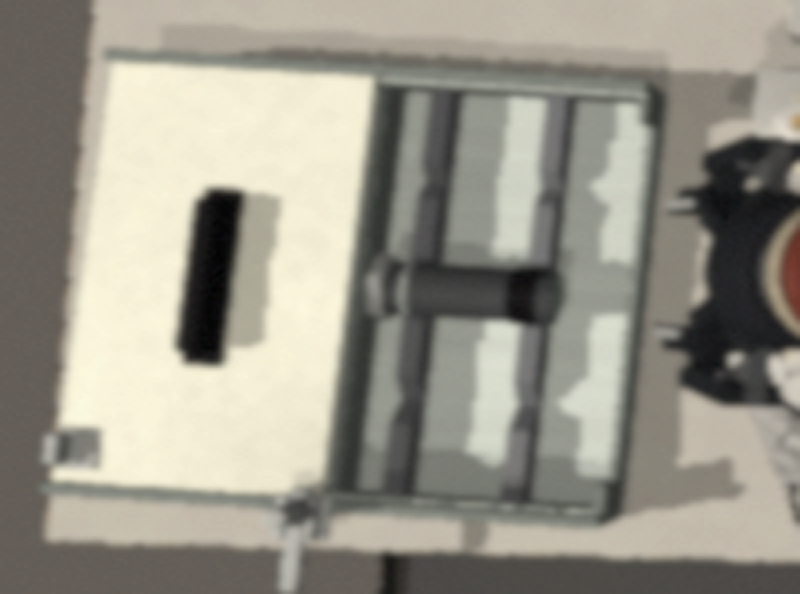

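View pics/z11s.png

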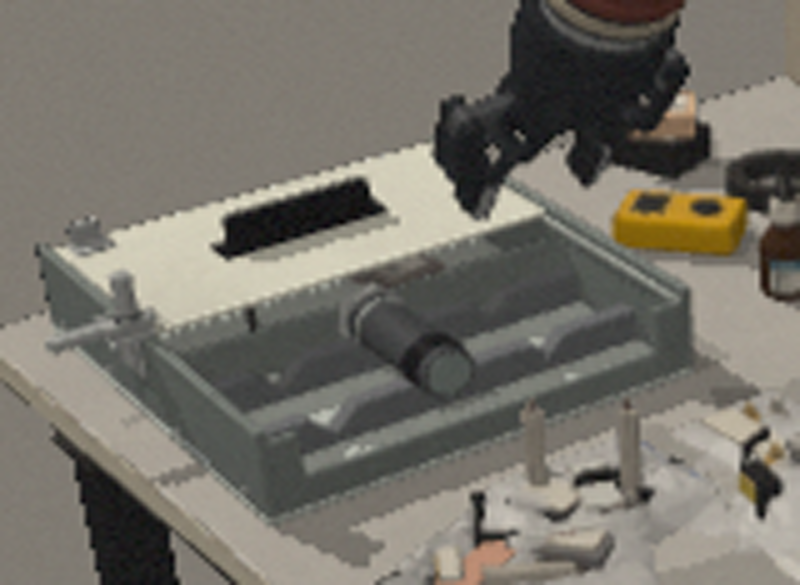

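```bash
python3 - <<'E'
from foot import *
for n in('top11','scene11'):
    c=dict(np.load('c_%s.npz'%n)); P=cloud(c); T=tocam(P)*1000
    m=(T[...,2]>43)&(T[...,2]<62)&(T[...,1]>-125)&(T[...,1]<-2)&(abs(T[...,0])<30); q=T[m]
    print(n,m.sum(),q[:,1].min(),q[:,1].max())
    for y in (-100,-80,-60,-40,-25,-13,-8,-5):
        s=q[abs(q[:,1]-y)<4]; 
        if len(s): print(y,len(s),'x %.1f..%.1f ztop %.1f'%(s[:,0].min(),s[:,0].max(),np.percentile(s[:,2],90)))
    X,Y,z=P[...,0],P[...,1],P[...,2]
    g=(abs(X-.512)<.05)&(abs(Y+.213)<.05)&(z>.095)&(z<.104); print('small',g.sum(),cv2.minEnclosingCircle(P[g][:,:2].astype(np.float32)))
E
```

```text
top11 686 -106.91253460782387 -5.219430001519105
-100 55 x -15.6..15.6 ztop 53.5
-80 53 x -16.8..16.3 ztop 53.8
-60 53 x -14.4..14.6 ztop 53.1
-40 52 x -15.4..15.5 ztop 52.8
-25 50 x -16.9..14.2 ztop 53.4
-13 68 x -19.6..17.8 ztop 56.7
-8 48 x -18.0..19.5 ztop 56.6
-5 25 x -18.0..19.5 ztop 56.5
small 0 ((0.0, 0.0), 0.0)
scene11 233 -108.9930116481211 -3.242247345073928
-100 22 x -15.5..16.3 ztop 54.9
-80 10 x -15.3..14.1 ztop 53.8
-60 14 x -12.3..9.6 ztop 55.1
-40 14 x -15.1..10.2 ztop 55.3
-25 15 x -14.7..16.8 ztop 54.0
-13 27 x -17.7..19.4 ztop 56.3
-8 22 x -17.6..17.9 ztop 56.1
-5 9 x -15.4..8.6 ztop 55.8
small 0 ((0.0, 0.0), 0.0)
```

View pics/scene11.png

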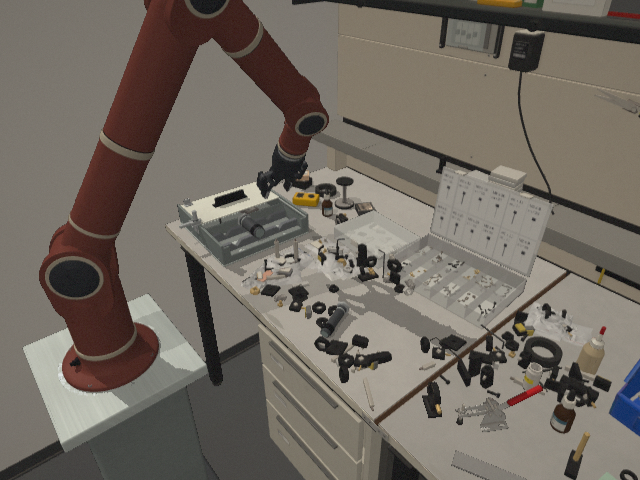

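View pics/top11.png

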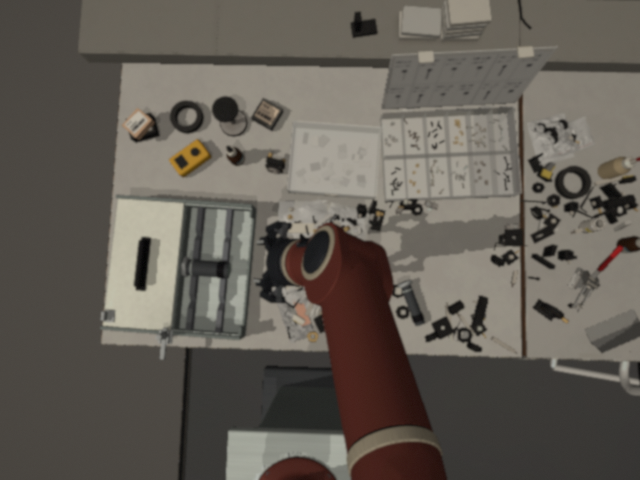

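{"fn": "carry_out", "kwargs": {
  "plan": [
    [62, -5, 20, 12, -0.05, 0, 0],
    [62, -5, 20, 12, -0.05, 0, 0],
    [62, -5, 20, 12, -0.05, 0, 0],
    [62, -5, 20, 12, -0.05, 0, 0],
    [62, -5, 20, 8, -0.05, 0, 0],
    [62, -5, 20, 5, -0.05, 0, 0],
    [62, -5, 20, 5, -0.05, 0, 0],
    [62, 0, 20, 0, -0.05, 0, 0],
    [62, 0, 20, 0, -0.05, 0, 0],
    [62, 0, 10, 0, -0.05, 0, 0]
  ]
}}

```text
time: 35.05
tcp_pos: [0.4742, 0.2658, 0.2665]
tool_rot: [93.4, 87.5, 0.4]
wrist_force: [-0.2, -0.0, -0.5]
finger_gap: 0.729
```

```bash
python3 - <<'E'
from h import *
show()
for n in('scene','top'):
    c=cap(n,n+'12.png'); np.savez('c_'+n+'12.npz',**c)
cv2.imwrite('pics/z12.png',np.clip(1.5*cv2.resize(c['image'][240:350,340:490,::-1],None,fx=5,fy=5,interpolation=cv2.INTER_CUBIC).astype(float),0,255).astype(np.uint8))
c=np.load('c_scene12.npz');cv2.imwrite('pics/z12s.png',cv2.resize(c['image'][270:390,280:440,::-1],None,fx=5,fy=5,interpolation=cv2.INTER_CUBIC))
E
```

```text
t 35.05 p [0.4742 0.2658 0.2665] q [-23.6  23.1 -12.6  98.    7.6  57.5 -42.2] gap 0.729 F [-0.2 -0.  -0.5]
toolx [ 0.044  0.    -0.999] tooly [ 0.998 -0.054  0.044]
```

View pics/z12.png

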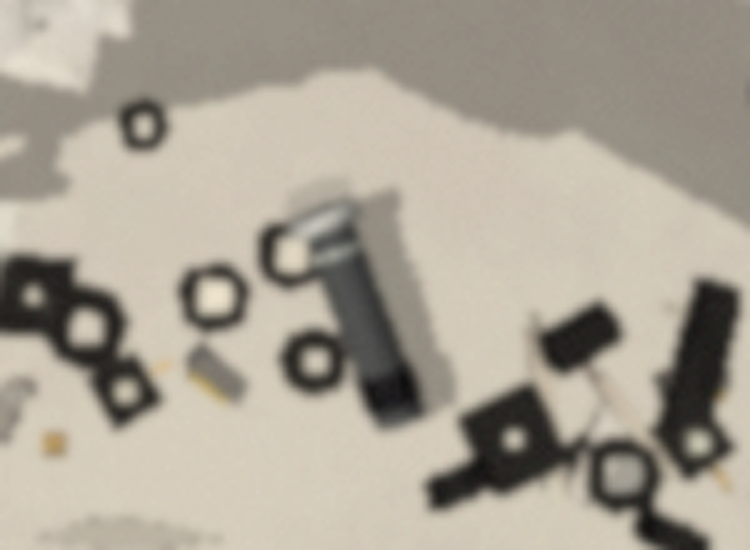

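View pics/z12s.png

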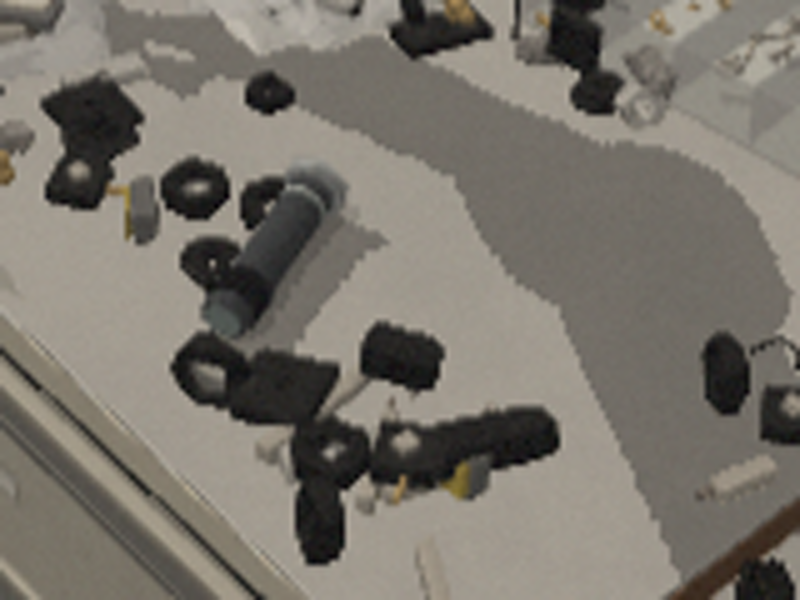

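```bash
python3 - <<'E'
from h import *
allq=[]
for n in('top12','scene12'):
    c=dict(np.load('c_%s.npz'%n)); P=cloud(c); X,Y,z=P[...,0],P[...,1],P[...,2]
    m=(X>.38)&(X<.56)&(Y>-.27)&(Y<-.17)&(z>.016)&(z<.06)
    q=P[m]; print(n,m.sum(),q.min(0),q.max(0))
    if n=='top12': 
        r=cv2.minAreaRect(q[:,:2].astype(np.float32)); print(r,cv2.boxPoints(r).round(4).tolist())
        for x in np.arange(.40,.54,.008):
            s=q[(q[:,0]>=x)&(q[:,0]<x+.008)]
            if len(s)>3:
                t=s[s[:,2]>np.percentile(s[:,2],60)]
                print(round(x+.004,3),len(s),'y %.4f..%.4f'%(s[:,1].min(),s[:,1].max()),'ztop %.4f'%np.percentile(s[:,2],92),'ymid top %.4f'%t[:,1].mean())
    else:
        for x in np.arange(.40,.54,.008):
            s=q[(q[:,0]>=x)&(q[:,0]<x+.008)]
            if len(s)>3: print(round(x+.004,3),len(s),'y %.4f..%.4f'%(s[:,1].min(),s[:,1].max()),'ztop %.4f'%np.percentile(s[:,2],92))
E
```

```text
top12 574 [ 0.39227709 -0.26951339  0.01606956] [ 0.49293138 -0.17131385  0.03735733]
((0.4297163188457489, -0.21198807656764984), (0.101102314889431, 0.09130368381738663), 20.408374786376953) [[0.36640000343322754, -0.1868000030517578], [0.3982999920845032, -0.27239999175071716], [0.49300000071525574, -0.2371000051498413], [0.4611999988555908, -0.15160000324249268]]
0.404 67 y -0.2690..-0.1715 ztop 0.0260 ymid top -0.2445
0.412 70 y -0.2667..-0.1716 ztop 0.0274 ymid top -0.2435
0.42 64 y -0.2648..-0.1713 ztop 0.0268 ymid top -0.2480
0.428 46 y -0.2603..-0.1713 ztop 0.0269 ymid top -0.2465
0.436 36 y -0.2553..-0.2309 ztop 0.0273 ymid top -0.2416
0.444 42 y -0.2534..-0.2283 ztop 0.0288 ymid top -0.2398
0.452 45 y -0.2487..-0.2237 ztop 0.0284 ymid top -0.2374
0.46 38 y -0.2461..-0.2199 ztop 0.0293 ymid top -0.2330
0.468 41 y -0.2443..-0.2175 ztop 0.0299 ymid top -0.2309
0.476 48 y -0.2397..-0.2112 ztop 0.0314 ymid top -0.2238
0.484 35 y -0.2391..-0.2102 ztop 0.0334 ymid top -0.2251
0.492 13 y -0.2388..-0.2242 ztop 0.0313 ymid top -0.2311
scene12 421 [ 0.39258498 -0.26956568  0.01604166] [ 0.49543288 -0.17011485  0.03646622]
0.404 46 y -0.2687..-0.1770 ztop 0.0275
0.412 55 y -0.2680..-0.1701 ztop 0.0272
0.42 36 y -0.2646..-0.1701 ztop 0.0270
0.428 29 y -0.2614..-0.1713 ztop 0.0267
0.436 30 y -0.2587..-0.2361 ztop 0.0280
0.444 26 y -0.2544..-0.2329 ztop 0.0291
0.452 28 y -0.2514..-0.2279 ztop 0.0290
0.46 24 y -0.2475..-0.2246 ztop 0.0293
0.468 30 y -0.2458..-0.2013 ztop 0.0295
0.476 33 y -0.2411..-0.2120 ztop 0.0296
0.484 41 y -0.2384..-0.2109 ztop 0.0348
0.492 14 y -0.2397..-0.2284 ztop 0.0318
```

```bash
python3 - <<'E'
from h import *
from scipy.optimize import minimize
C=[]
for n in('top12','scene12'):
    c=dict(np.load('c_%s.npz'%n)); P=cloud(c); X,Y,z=P[...,0],P[...,1],P[...,2]
    m=(X>.425)&(X<.475)&(Y>-.265)&(Y<-.205)&(z>.018)&(z<.06); q=P[m]
    # fit cylinder: axis (x0,y0 at X=.45, slope, z0 , zslope), radius .012
    def cost(p):
        d=np.array([1,p[1],p[3]]);d/=np.linalg.norm(d); o=np.array([.45,p[0],p[2]]); v=q-o; r=np.linalg.norm(v-np.outer(v@d,d),axis=1); return np.minimum(abs(r-.012),.004).mean()
    best=min((minimize(cost,[-.2375+a,.378,.0145,b],method='Nelder-Mead',options=dict(initial_simplex=np.array([-.2375+a,.378,.0145,b])+np.vstack([np.zeros(4),np.diag([.003,.05,.003,.03])]))) for a in(-.002,0,.002) for b in(0,.04)),key=lambda r:r.fun)
    print(n,m.sum(),best.x.round(4),best.fun, 'ang',np.degrees(np.arctan(best.x[1])))
    p=best.x; a=np.array([1,p[1]]);a/=np.linalg.norm(a); nrm=np.array([-a[1],a[0]])
    d=np.stack([X-.45,Y-p[0]],-1); s=d@a*1000; t=d@nrm*1000
    G=[]
    for si in range(56,-76,-6):
        row=[]
        for ti in range(-36,60,6):
            g=(abs(s-si)<3)&(abs(t-ti)<3); row.append(int(np.percentile(z[g],90)*1000) if g.sum()>0 else -1)
        print(si,row)
    mm=(abs(t)<10)&(z>.014)&(s>-80)&(s<60); print('extent s',np.percentile(s[mm],[0,1,99,100]))
E
```

```text
top12 251 [-0.2378  0.3996  0.0154  0.0659] 0.0011529326555508328 ang 21.78306391435175
56 [1, 0, 2, 1, 0, 2, 1, 0, 1, 3, 0, 1, 0, 2, 1, 1]
50 [2, 1, 3, 2, 3, 2, 2, 1, 2, 2, 1, 1, 0, 1, 1, 3]
44 [1, 0, 1, 1, 6, 5, 0, 2, 4, 4, 6, 1, 2, 2, 1, 1]
38 [2, 1, 2, 22, 28, 31, 34, 30, 29, 13, 13, 13, 0, 0, 1, 0]
32 [2, 2, 2, 1, 28, 33, 33, 33, 26, 8, 11, 12, 3, 7, 11, 12]
26 [4, 1, 2, 3, 23, 27, 29, 31, 23, 2, 8, 12, 9, 12, 12, 12]
20 [1, 1, 2, 3, 18, 27, 30, 29, 22, 7, 11, 12, 10, 14, 13, 4]
14 [2, 1, 2, 1, 22, 30, 29, 28, 22, 15, 12, 9, 2, 6, 11, 5]
8 [2, 1, 1, 3, 22, 27, 29, 31, 23, 0, 2, 0, 0, 3, 13, 13]
2 [3, 1, 1, 2, 20, 27, 28, 27, 22, 2, 1, 2, 2, 2, 1, 4]
-4 [0, 4, 2, 1, 20, 26, 28, 27, 16, 1, 1, 2, 2, 2, 0, 0]
-10 [2, 1, 0, 1, 19, 27, 28, 25, 21, 10, 12, 10, 6, 2, 1, 1]
-16 [1, 0, 2, 2, 21, 26, 25, 27, 23, 12, 11, 12, 10, 7, 1, 2]
-22 [1, 1, 3, 2, 20, 25, 27, 24, 21, 12, 1, 12, 12, 8, 2, 1]
-28 [2, 3, 1, 1, 20, 26, 27, 25, 18, 11, 12, 10, 11, 8, 0, 2]
-34 [1, 2, 2, 1, 22, 25, 27, 24, 19, 12, 11, 8, 7, 0, 3, 2]
-40 [2, 3, 1, 2, 21, 27, 30, 26, 21, 4, 1, 0, 2, 3, 2, 2]
-46 [4, 4, 2, 2,
[... 1168 characters left out ...]
 25, 27, 28, 26, 12, 11, 13, 12, 11, 11, 0, 2]
-22 [2, 1, 3, 2, 18, 25, 27, 26, -1, 12, -1, 12, 12, 1, 2, 2]
-28 [3, 2, 3, 2, 19, 26, 25, 25, 15, 14, 12, 12, 11, 2, 2, 1]
-34 [1, 2, 3, 1, 21, 27, 27, 26, -1, 13, 11, 9, 7, 2, 1, 1]
-40 [2, 1, 1, 2, 22, 26, 28, 28, 20, 2, 6, 2, 3, 1, 3, 2]
-46 [3, 2, 2, 1, 21, 26, 28, 26, 19, 1, 3, 1, 3, 1, 0, 0]
-52 [0, 2, 3, 3, 18, 26, 26, 25, 0, 2, 2, 0, 2, -44, -191, -182]
-58 [-1, -1, -1, 1, 17, 23, 25, 22, 12, 1, 2, -148, -156, -153, 0, 2]
-64 [14, 15, 13, -1, -1, -149, -148, -147, -149, -149, -150, -166, 1, 0, 0, 2]
-70 [15, 15, 15, -153, -148, -147, -173, -155, -191, -152, 1, 1, 0, 2, 2, 1]
extent s [-60.2871301  -59.33983127  39.97272169  42.57224466]
```

```bash
python3 - <<'E'
from h import *
show()
a=np.radians(22); n=np.array([-np.sin(a),np.cos(a),0])
goal([.4045,-.2565,.12],[0,0,-1],-n,20)
E
```

```text
t 35.15 p [0.4736 0.268  0.2661] q [-23.6  23.2 -12.8  98.    7.4  57.4 -42. ] gap 0.727 F [-0.8  0.2  0.3]
toolx [ 0.043  0.004 -0.999] tooly [ 0.998 -0.049  0.043]
shift [ -69.1 -524.5 -146.1] rot [ 0.021  0.041 -1.138] | per row /20 [ -3.5 -26.2  -7.3] [ 0.0011  0.002  -0.0569]
```

{"fn": "carry_out", "kwargs": {
  "plan": [
    [32, 2, -38, -2, 0.002, 0.004, -0.06],
    [32, 2, -38, -2, 0.002, 0.004, -0.06],
    [32, 2, -38, -2, 0.002, 0.004, -0.06],
    [32, 2, -38, -2, 0.002, 0.004, -0.06],
    [32, 0, -38, -2, 0.002, 0.004, -0.06],
    [32, 0, -38, -2, 0.002, 0.004, -0.06],
    [32, 0, -38, -2, 0.002, 0.004, -0.06],
    [32, -4, -38, -2, 0.002, 0.004, -0.06],
    [32, -4, -38, -2, 0.002, 0.004, -0.06],
    [32, -4, -38, -2, 0.002, 0.004, -0.06]
  ]
}}

```text
time: 36.15
tcp_pos: [0.4577, -0.1328, 0.246]
tool_rot: [-166.1, 88.9, 65.0]
wrist_force: [0.6, -0.6, 0.6]
finger_gap: 0.375
```

```bash
python3 - <<'E'
from h import *
show()
a=np.radians(22); n=np.array([-np.sin(a),np.cos(a),0])
goal([.4045,-.2565,.10],[0,0,-1],-n,8)
E
```

```text
t 36.15 p [ 0.4577 -0.1328  0.246 ] q [ 13.3  18.9   1.3 108.2  -1.9  52.8 -23.3] gap 0.375 F [ 0.6 -0.6  0.6]
toolx [ 0.008  0.017 -1.   ] tooly [ 0.778 -0.629 -0.005]
shift [ -53.2 -123.7 -146. ] rot [-0.015  0.012 -0.507] | per row /8 [ -6.7 -15.5 -18.3] [-0.0019  0.0015 -0.0634]
```

{"fn": "carry_out", "kwargs": {
  "plan": [
    [32, -7, -16, -14, -0.002, 0.001, -0.06],
    [32, -7, -16, -14, -0.002, 0.001, -0.06],
    [32, -7, -16, -14, -0.002, 0.001, -0.06],
    [32, -7, -16, -14, -0.002, 0.001, -0.06],
    [32, -7, -16, -14, -0.002, 0.001, -0.06],
    [32, -7, -16, -14, -0.002, 0.001, -0.06],
    [32, -6, -14, -14, -0.002, 0.001, -0.06],
    [32, -2, -4, -14, 0, 0, -0.04],
    [32, 0, 0, -10, 0, 0, -0.02],
    [32, 0, 0, 0, 0, 0, 0]
  ]
}}

```text
time: 37.15
tcp_pos: [0.3871, -0.2704, 0.1221]
tool_rot: [118.2, 89.6, -42.1]
wrist_force: [-0.4, -0.3, -0.7]
finger_gap: 0.373
```

```bash
python3 - <<'E'
from h import *
show()
a=np.radians(22); n=np.array([-np.sin(a),np.cos(a),0])
goal([.4043,-.2566,.05],[0,0,-1],-n,8)
c=cap('scene','scene13.png');cv2.imwrite('pics/z13s.png',cv2.resize(c['image'][270:390,280:440,::-1],None,fx=5,fy=5,interpolation=cv2.INTER_CUBIC))
E
```

```text
t 37.15 p [ 0.3871 -0.2704  0.1221] q [ 25.5  28.9   9.6 118.   -8.4  33.2 -29.3] gap 0.373 F [-0.4 -0.3 -0.7]
toolx [ 0.005 -0.005 -1.   ] tooly [ 0.337 -0.941  0.007]
shift [ 17.2  13.8 -72.1] rot [0.005 0.006 0.04 ] | per row /8 [ 2.1  1.7 -9. ] [0.0006 0.0007 0.005 ]
```

View pics/z13s.png

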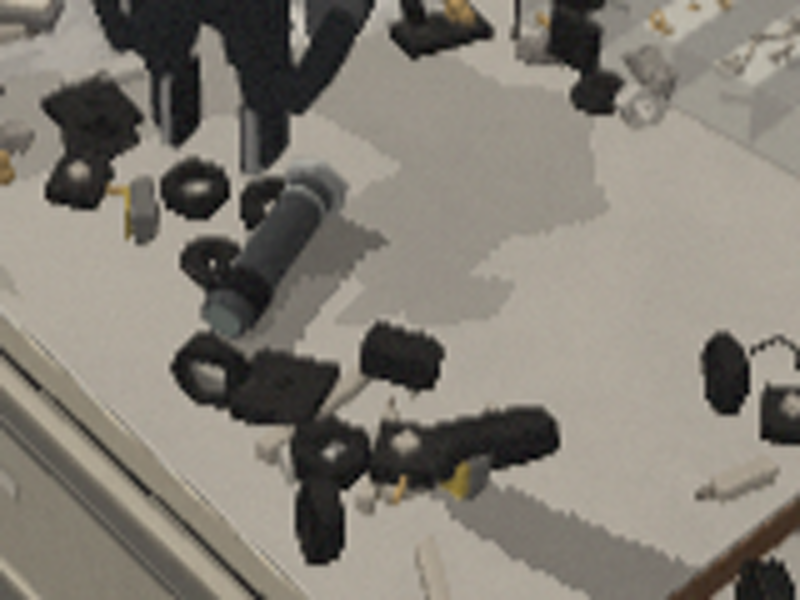

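{"fn": "carry_out", "kwargs": {
  "plan": [
    [32, 4, 3, -4, 0.001, 0.001, 0.008],
    [32, 4, 3, -6, 0.001, 0.001, 0.008],
    [32, 3, 3, -6, 0.001, 0.001, 0.008],
    [32, 2, 2, -8, 0.001, 0.001, 0.006],
    [32, 1, 1, -8, 0, 0, 0.003],
    [32, 1, 0.5, -8, 0, 0, 0],
    [32, 0, 0, -8, 0, 0, 0],
    [32, 0, 0, -8, 0, 0, 0],
    [32, 0, 0, 0, 0, 0, 0],
    [32, 0, 0, 0, 0, 0, 0]
  ]
}}

```text
time: 38.2
tcp_pos: [0.4057, -0.2554, 0.0629]
tool_rot: [147.9, 89.7, -10.0]
wrist_force: [1.4, 0.5, -0.2]
finger_gap: 0.376
```

```bash
python3 - <<'E'
from h import *
show()
a=np.radians(22); n=np.array([-np.sin(a),np.cos(a),0])
goal([.4043,-.2566,.04],[0,0,-1],-n,8)
E
```

```text
t 38.2 p [ 0.4057 -0.2554  0.0629] q [ 24.9  35.4   6.9 119.5  -9.7  25.3 -28.5] gap 0.376 F [ 1.4  0.5 -0.2]
toolx [ 0.006 -0.001 -1.   ] tooly [ 0.376 -0.926  0.003]
shift [ -1.4  -1.2 -22.9] rot [ 0.001  0.006 -0.002] | per row /8 [-0.2 -0.1 -2.9] [ 0.0001  0.0007 -0.0003]
```

{"fn": "carry_out", "kwargs": {
  "plan": [
    [32, -1, -0.7, -6, 0, 0.001, 0],
    [32, -0.5, -0.5, -9, 0, 0.001, 0],
    [32, 0, 0, -9, 0, 0.001, 0],
    [32, 0, 0, -9, 0, 0.001, 0],
    [32, 0, 0, -8, 0, 0, 0],
    [32, 0, 0, -7, 0, 0, 0],
    [32, 0, 0, -5, 0, 0, 0],
    [32, 0, 0, -2, 0, 0, 0],
    [32, 0, 0, 0, 0, 0, 0],
    [32, 0, 0, 0, 0, 0, 0]
  ]
}}

```text
time: 39.2
tcp_pos: [0.4041, -0.2574, 0.003]
tool_rot: [117.6, 89.9, -40.3]
wrist_force: [-0.7, 0.4, 0.9]
finger_gap: 0.375
```

```bash
python3 - <<'E'
from h import *
show()
a=np.radians(22); n=np.array([-np.sin(a),np.cos(a),0])
goal([.4043,-.2566,.005],[0,0,-1],-n,8)
c=cap('scene','scene14.png');cv2.imwrite('pics/z14s.png',cv2.resize(c['image'][240:390,260:440,::-1],None,fx=4,fy=4,interpolation=cv2.INTER_CUBIC))
E
```

```text
t 39.2 p [ 0.4041 -0.2574  0.003 ] q [ 26.7  42.1   4.8 120.9 -10.8  17.2 -27.4] gap 0.375 F [-0.7  0.4  0.9]
toolx [ 0.002 -0.002 -1.   ] tooly [ 0.376 -0.927  0.002]
shift [0.2 0.8 2. ] rot [ 0.002  0.002 -0.001] | per row /8 [0.  0.1 0.2] [ 0.0002  0.0002 -0.0001]
```

View pics/z14s.png

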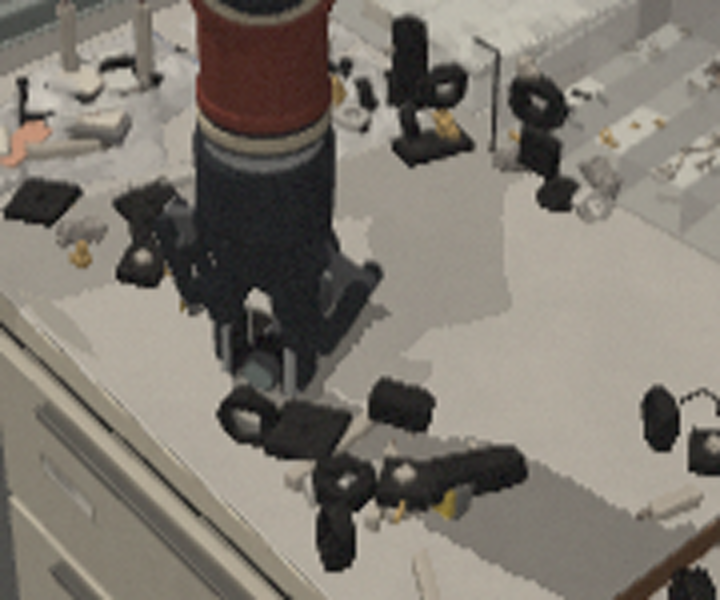

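{"fn": "carry_out", "kwargs": {
  "plan": [
    [32, 0, 0, 2, 0, 0, 0],
    [0, 0, 0, 0, 0, 0, 0],
    [0, 0, 0, 0, 0, 0, 0],
    [0, 0, 0, 0, 0, 0, 0],
    [0, 0, 0, 0, 0, 0, 0],
    [0, 0, 0, 0, 0, 0, 0],
    [0, 0, 0, 0, 0, 0, 0],
    [0, 0, 0, 0, 0, 0, 0],
    [0, 0, 0, 0, 0, 0, 0],
    [0, 0, 0, 0, 0, 0, 0]
  ]
}}

```text
time: 40.25
tcp_pos: [0.4045, -0.2575, 0.0062]
tool_rot: [121.5, 89.8, -36.4]
wrist_force: [0.3, 0.5, 0.3]
finger_gap: 0.255
```

{"fn": "carry_out", "kwargs": {
  "plan": [
    [0, 0, 0, 3, 0, 0, 0],
    [0, 0, 0, 5, 0, 0, 0],
    [0, 0, 0, 6, 0, 0, 0],
    [0, 0, 0, 8, 0, 0, 0],
    [0, 0, 0, 8, 0, 0, 0],
    [0, 0, 0, 8, 0, 0, 0],
    [0, 0, 0, 6, 0, 0, 0],
    [0, 0, 0, 4, 0, 0, 0],
    [0, 0, 0, 0, 0, 0, 0],
    [0, 0, 0, 0, 0, 0, 0]
  ]
}}

```text
time: 41.25
tcp_pos: [0.4045, -0.2574, 0.0594]
tool_rot: [123.7, 89.7, -34.2]
wrist_force: [-0.0, 0.1, -1.1]
finger_gap: 0.254
```

```bash
python3 - <<'E'
from h import *
show()
c=cap('scene','scene15.png');cv2.imwrite('pics/z15s.png',cv2.resize(c['image'][240:390,260:440,::-1],None,fx=4,fy=4,interpolation=cv2.INTER_CUBIC))
E
```

```text
t 41.25 p [ 0.4045 -0.2574  0.0594] q [ 25.1  35.8   7.  119.6  -9.7  24.8 -28.3] gap 0.254 F [-0.   0.1 -1.1]
toolx [ 0.004 -0.003 -1.   ] tooly [ 0.376 -0.927  0.004]
```

View pics/z15s.png

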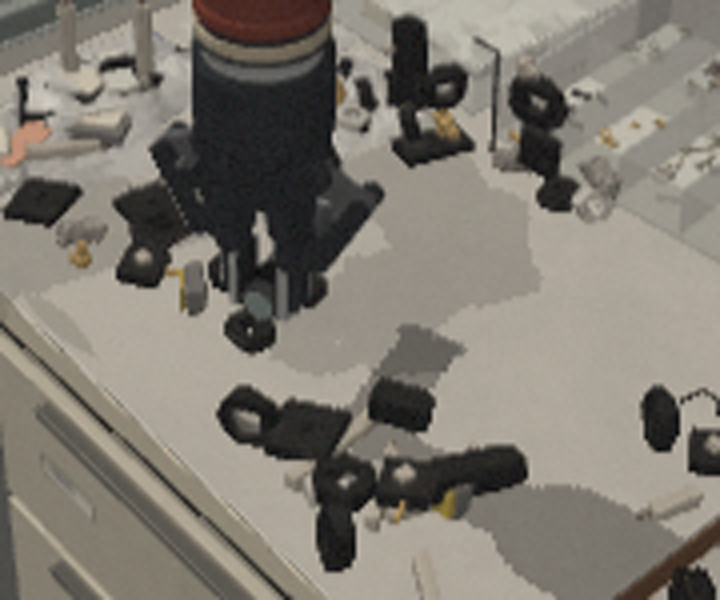

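```bash
python3 - <<'E'
from h import *
tx=np.array([0,0,-1.]);
goal(tr(.074,-.0955,.17),tx,TX,20); print(tr(.074,-.0955,.17))
E
```

```text
shift [172.9 431.  110.6] rot [0.    0.006 1.138] | per row /20 [ 8.6 21.5  5.5] [0.     0.0003 0.0569]
[0.57741918 0.17352014 0.17      ]
```

{"fn": "carry_out", "kwargs": {
  "plan": [
    [0, 0, 0, 10, 0, 0, 0],
    [0, 0, 0, 16, 0, 0, 0],
    [0, 2, 0, 18, 0, 0, 0],
    [0, 4, 0, 20, 0, 0, 0],
    [0, 6, 2, 20, 0, 0, 0.03],
    [0, 8, 4, 18, 0, 0, 0.05],
    [0, 10, 8, 14, 0, 0, 0.06],
    [0, 12, 12, 8, 0, 0, 0.06],
    [0, 12, 16, 4, 0, 0, 0.06],
    [0, 12, 20, 0, 0, 0, 0.06]
  ]
}}

```text
time: 42.3
tcp_pos: [0.4678, -0.1942, 0.1941]
tool_rot: [11.7, 89.7, -127.5]
wrist_force: [0.0, -0.1, -0.9]
finger_gap: 0.255
```

```bash
python3 - <<'E'
from h import *
show(); tx=np.array([0,0,-1.]);
goal(tr(.074,-.0955,.17),tx,TX,13)
E
```

```text
t 42.3 p [ 0.4678 -0.1942  0.1941] q [ 16.1  25.2   5.4 107.9  -2.8  47.1 -26.2] gap 0.255 F [ 0.  -0.1 -0.9]
toolx [-0.003 -0.004 -1.   ] tooly [ 0.654 -0.757  0.001]
shift [109.6 367.7 -24.1] rot [ 0.005 -0.001  0.811] | per row /13 [ 8.4 28.3 -1.9] [ 0.0004 -0.0001  0.0624]
```

{"fn": "carry_out", "kwargs": {
  "plan": [
    [0, 8, 28, 0, 0, 0, 0.062],
    [0, 8, 28, 0, 0, 0, 0.062],
    [0, 9, 28, 0, 0, 0, 0.062],
    [0, 9, 28, 0, 0, 0, 0.062],
    [0, 9, 28, 0, 0, 0, 0.062],
    [0, 9, 28, 0, 0, 0, 0.062],
    [0, 9, 28, 0, 0, 0, 0.062],
    [0, 9, 28, 0, 0, 0, 0.062],
    [0, 9, 28, 0, 0, 0, 0.062],
    [0, 9, 28, 0, 0, 0, 0.062]
  ]
}}

```text
time: 43.3
tcp_pos: [0.5547, 0.1108, 0.1881]
tool_rot: [-63.1, 89.0, -163.7]
wrist_force: [0.6, -0.1, -1.7]
finger_gap: 0.254
```

```bash
python3 - <<'E'
from h import *
show(); tx=np.array([0,0,-1.]);
goal(tr(.074,-.0955,.13),tx,TX,10)
E
```

```text
t 43.3 p [0.5547 0.1108 0.1881] q [ -9.4  30.9  -6.4  98.1   4.2  52.2 -28.1] gap 0.254 F [ 0.6 -0.1 -1.7]
toolx [-0.017 -0.005 -1.   ] tooly [ 0.983 -0.184 -0.016]
shift [ 22.7  62.8 -58.1] rot [ 0.006 -0.016  0.138] | per row /10 [ 2.3  6.3 -5.8] [ 0.0006 -0.0016  0.0138]
```

{"fn": "carry_out", "kwargs": {
  "plan": [
    [0, 3, 8, -3, 0.001, -0.002, 0.02],
    [0, 3, 8, -4, 0.001, -0.002, 0.02],
    [0, 3, 8, -6, 0.001, -0.002, 0.02],
    [0, 3, 8, -6, 0.001, -0.002, 0.02],
    [0, 3, 8, -6, 0.001, -0.002, 0.015],
    [0, 2, 6, -6, 0.001, -0.002, 0.01],
    [0, 1, 4, -6, 0, -0.002, 0.005],
    [0, 0.5, 2, -4, 0, 0, 0],
    [0, 0, 0, 0, 0, 0, 0],
    [0, 0, 0, 0, 0, 0, 0]
  ]
}}

```text
time: 44.3
tcp_pos: [0.5717, 0.1695, 0.14]
tool_rot: [-78.0, 89.4, -171.4]
wrist_force: [0.4, 0.7, -0.9]
finger_gap: 0.254
```

```bash
python3 - <<'E'
from foot import *
show(); tx=np.array([0,0,-1.]);
goal(tr(.074,-.0955,.13),tx,TX,10)
for n in('scene','top'):
    c=cap(n,n+'16.png'); np.savez('c_'+n+'16.npz',**c)
    T=tocam(cloud(c))*1000; m=(T[...,2]>105)&(T[...,2]<175)&(T[...,1]>-90)&(T[...,1]<30)&(abs(T[...,0]-74)<35); q=T[m]
    for y in np.arange(-89,30,6):
        s=q[(q[:,1]>=y)&(q[:,1]<y+6)]
        if len(s)>2: print(n,y+3,len(s),'x %.0f..%.0f ztop %.1f'%(s[:,0].min(),s[:,0].max(),np.percentile(s[:,2],92)), 'ymax %.1f'%s[:,1].max())
cv2.imwrite('pics/z16.png',np.clip(1.3*cv2.resize(c['image'][180:360,90:290,::-1],None,fx=4,fy=3.3,interpolation=cv2.INTER_CUBIC).astype(float),0,255).astype(np.uint8))
E
```

```text
t 44.3 p [0.5717 0.1695 0.14  ] q [-13.7  36.5  -7.9  96.3   6.1  48.1 -27.6] gap 0.254 F [ 0.4  0.7 -0.9]
toolx [-0.01  -0.001 -1.   ] tooly [ 0.998 -0.06  -0.01 ]
shift [  5.8   4.1 -10. ] rot [ 0.002 -0.01   0.013] | per row /10 [ 0.6  0.4 -1. ] [ 0.0002 -0.001   0.0013]
scene -62 6 x 58..61 ztop 156.7 ymax -59.4
scene -56 4 x 57..63 ztop 152.6 ymax -53.4
scene -50 5 x 57..62 ztop 154.4 ymax -48.6
scene -44 3 x 55..62 ztop 156.9 ymax -41.6
scene -38 5 x 58..61 ztop 153.3 ymax -36.6
scene -32 3 x 59..60 ztop 155.1 ymax -29.1
scene -26 4 x 57..61 ztop 157.6 ymax -26.8
scene -20 9 x 55..63 ztop 161.5 ymax -17.1
scene -14 14 x 54..86 ztop 161.6 ymax -11.2
```

View pics/z16.png

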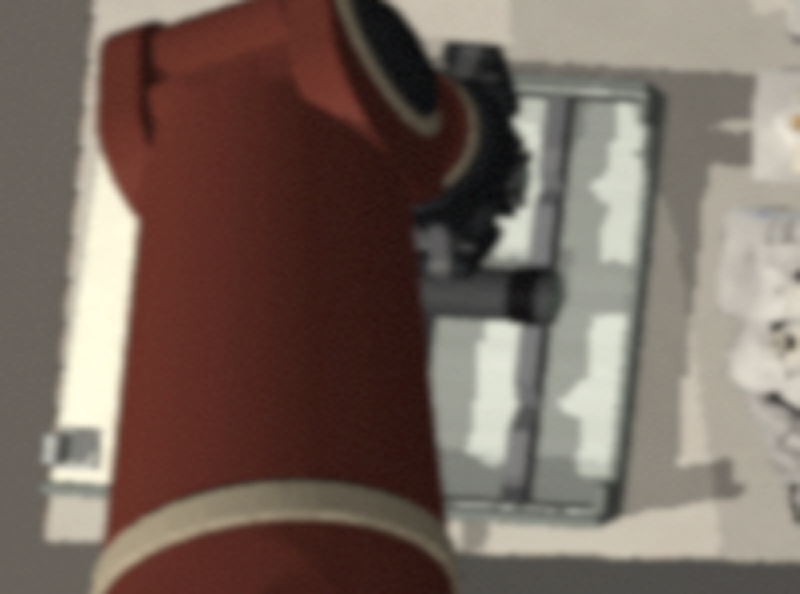

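```bash
python3 - <<'E'
from foot import *
c=dict(np.load('c_scene16.npz'))
im=c['image'][150:280,170:330,::-1].copy()
cv2.imwrite('pics/z16s.png',cv2.resize(im,None,fx=5,fy=4.5,interpolation=cv2.INTER_CUBIC))
E
```

```text
(no output)
```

View pics/z16s.png

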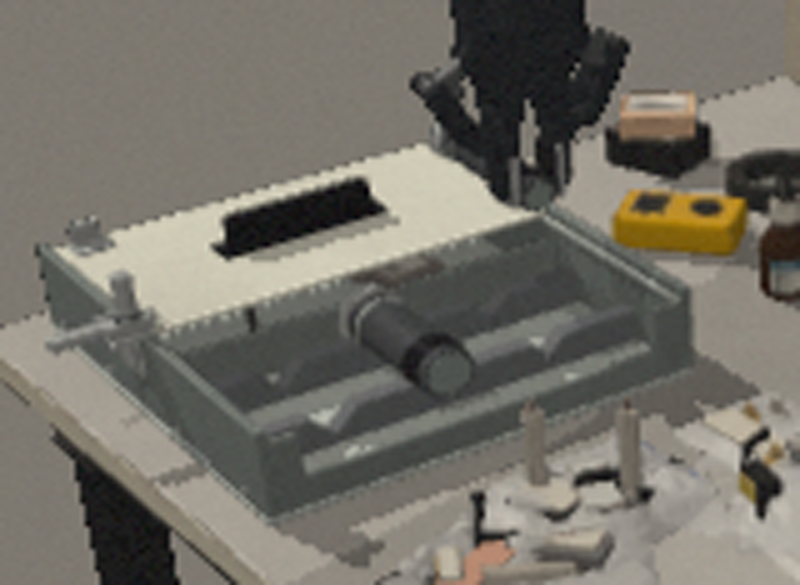

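{"fn": "carry_out", "kwargs": {
  "plan": [
    [0, 1.5, 1, -2, -0.008, -0.002, 0.003],
    [0, 1.5, 1, -4, -0.008, -0.002, 0.003],
    [0, 1, 1, -6, -0.008, -0.002, 0.003],
    [0, 1, 0.5, -8, -0.008, -0.002, 0.003],
    [0, 0.5, 0.3, -8, -0.008, -0.001, 0],
    [0, 0, 0, -8, -0.004, 0, 0],
    [0, 0, 0, -8, 0, 0, 0],
    [0, 0, 0, -8, 0, 0, 0],
    [0, 0, 0, -4, 0, 0, 0],
    [0, 0, 0, 0, 0, 0, 0]
  ]
}}

```text
time: 45.4
tcp_pos: [0.5773, 0.1732, 0.0788]
tool_rot: [2.7, 87.1, -90.0]
wrist_force: [-1.0, 0.3, -1.5]
finger_gap: 0.257
```

```bash
python3 - <<'E'
from foot import *
show(); tx=np.array([0,0,-1.])-.045*TY
goal(tr(.074,-.0955,.05),tx,TX,10)
for n in('scene',):
    c=cap(n,n+'17.png'); np.savez('c_'+n+'17.npz',**c)
    T=tocam(cloud(c))*1000; m=(T[...,2]>67)&(T[...,2]<125)&(T[...,1]>-90)&(T[...,1]<0)&(abs(T[...,0]-74)<25); q=T[m]
    for y in np.arange(-89,30,8):
        s=q[(q[:,1]>=y)&(q[:,1]<y+8)]
        if len(s)>2: print(n,y+4,len(s),'x %.0f..%.0f ztop %.1f'%(s[:,0].min(),s[:,0].max(),np.percentile(s[:,2],92)), 'ymax %.1f'%s[:,1].max())
cv2.imwrite('pics/z17s.png',cv2.resize(c['image'][150:280,170:330,::-1],None,fx=5,fy=4.5,interpolation=cv2.INTER_CUBIC))
E
```

```text
t 45.4 p [0.5773 0.1732 0.0788] q [-16.9  41.7  -5.4  97.8   9.3  42.1 -30.6] gap 0.257 F [-1.   0.3 -1.5]
toolx [-0.    -0.05  -0.999] tooly [ 0.999 -0.047  0.002]
shift [  0.2   0.3 -28.8] rot [0.005 0.002 0.   ] | per row /10 [ 0.   0.  -2.9] [0.0005 0.0002 0.    ]
scene -85 15 x 51..89 ztop 117.8 ymax -81.1
scene -61 5 x 61..64 ztop 93.2 ymax -58.4
scene -53 4 x 62..65 ztop 93.5 ymax -49.7
scene -45 5 x 62..65 ztop 87.6 ymax -42.8
scene -37 7 x 61..66 ztop 90.8 ymax -33.1
scene -29 5 x 60..66 ztop 92.5 ymax -25.9
scene -21 4 x 62..66 ztop 89.9 ymax -18.3
scene -13 15 x 59..70 ztop 95.1 ymax -10.1
scene -5 8 x 57..67 ztop 96.3 ymax -1.5
scene 3 3 x 54..67 ztop 95.0 ymax -0.2
```

View pics/z17s.png

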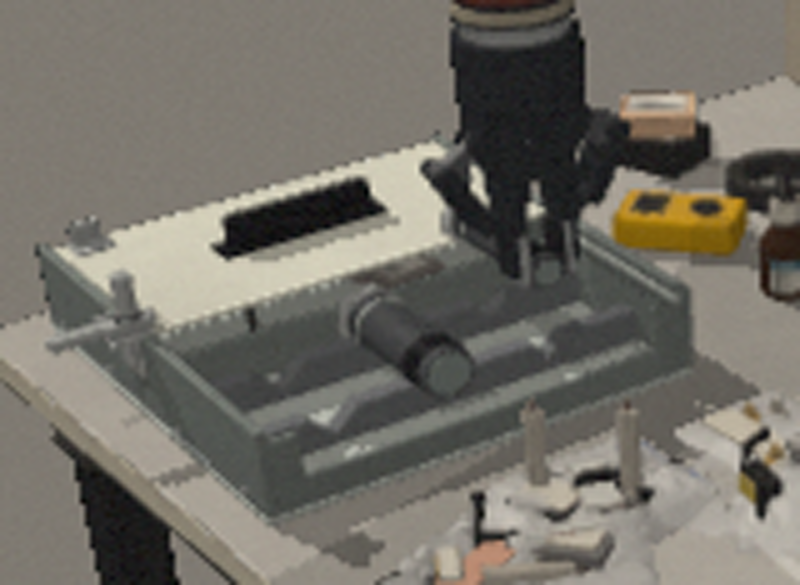

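{"fn": "carry_out", "kwargs": {
  "plan": [
    [0, 0, -0.5, -5, 0, 0, 0],
    [0, 0, -0.5, -7, 0, 0, 0],
    [0, 0, 0, -7, 0, 0, 0],
    [0, 0, 0, -7, 0, 0, 0],
    [0, 0, 0, -5, 0, 0, 0],
    [0, 0, 0, -4, 0, 0, 0],
    [0, 0, 0, -3, 0, 0, 0],
    [0, 0, 0, -1, 0, 0, 0],
    [0, 0, 0, 0, 0, 0, 0],
    [0, 0, 0, 0, 0, 0, 0]
  ]
}}

```text
time: 46.45
tcp_pos: [0.5784, 0.1721, 0.0376]
tool_rot: [5.9, 87.2, -86.9]
wrist_force: [-0.2, 0.3, -0.2]
finger_gap: 0.255
```

```bash
python3 - <<'E'
from foot import *
show(); tx=np.array([0,0,-1.])-.045*TY
goal(tr(.074,-.0965,.032),tx,TX,10)
E
```

```text
t 46.45 p [0.5784 0.1721 0.0376] q [-17.1  45.   -4.7  99.1  10.   37.2 -31.3] gap 0.255 F [-0.2  0.3 -0.2]
toolx [ 0.003 -0.049 -0.999] tooly [ 0.999 -0.048  0.005]
shift [-1.   0.4 -5.6] rot [0.004 0.005 0.001] | per row /10 [-0.1  0.  -0.6] [0.0004 0.0005 0.0001]
```

{"fn": "carry_out", "kwargs": {
  "plan": [
    [0, -0.5, 0, -1.5, 0, 0.001, 0],
    [0, -0.5, 0, -1.5, 0, 0.001, 0],
    [0, 0, 0, -1.5, 0, 0.001, 0],
    [0, 0, 0, -1, 0, 0, 0],
    [0, 0, 0, -0.5, 0, 0, 0],
    [0, 0, 0, 0, 0, 0, 0],
    [0, 0, 0, 0, 0, 0, 0],
    [0, 0, 0, 0, 0, 0, 0],
    [0, 0, 0, 0, 0, 0, 0],
    [0, 0, 0, 0, 0, 0, 0]
  ]
}}

```text
time: 47.45
tcp_pos: [0.5779, 0.1723, 0.0318]
tool_rot: [3.9, 87.2, -88.9]
wrist_force: [-0.2, -0.4, -1.4]
finger_gap: 0.247
```

```bash
python3 - <<'E'
from foot import *
show(); tx=np.array([0,0,-1.])-.045*TY
goal(tr(.074,-.0965,.031),tx,TX,10)
E
```

```text
t 47.45 p [0.5779 0.1723 0.0318] q [-17.2  45.5  -4.7  99.2  10.   36.7 -31.4] gap 0.247 F [-0.2 -0.4 -1.4]
toolx [ 0.001 -0.048 -0.999] tooly [ 0.999 -0.048  0.003]
shift [-0.5  0.2 -0.8] rot [0.003 0.003 0.001] | per row /10 [-0.   0.  -0.1] [0.0003 0.0003 0.0001]
```

{"fn": "carry_out", "kwargs": {
  "plan": [
    [26, 0, 0, 0, 0, 0, 0],
    [28, 0, 0, 0, 0, 0, 0],
    [30, 0, 0, 0, 0, 0, 0],
    [32, 0, 0, 0, 0, 0, 0],
    [36, 0, 0, 0, 0, 0, 0],
    [36, 0, 0, 0, 0, 0, 0],
    [36, 0, 0, 3, 0, 0, 0],
    [36, 0, 0, 8, 0, 0, 0],
    [36, 0, 0, 15, 0, 0, 0],
    [36, 0, 0, 20, 0, 0, 0]
  ]
}}

```text
time: 48.45
tcp_pos: [0.5766, 0.172, 0.0784]
tool_rot: [-0.7, 87.2, -93.4]
wrist_force: [0.0, 0.4, 0.0]
finger_gap: 0.422
```

{"fn": "carry_out", "kwargs": {
  "plan": [
    [36, 0, -5, 25, 0.01, 0, 0],
    [36, 0, -10, 25, 0.01, 0, 0],
    [36, 0, -20, 20, 0.01, 0, 0],
    [36, 0, -35, 10, 0.01, 0, 0],
    [36, 0, -40, 0, 0, 0, 0],
    [36, 0, -40, 0, 0, 0, 0],
    [36, 0, -40, 0, 0, 0, 0],
    [36, 0, -40, 0, 0, 0, 0],
    [36, 0, -40, 0, 0, 0, 0],
    [36, 0, -20, 0, 0, 0, 0]
  ]
}}

```text
time: 49.45
tcp_pos: [0.5774, -0.1211, 0.1741]
tool_rot: [83.1, 89.1, -8.9]
wrist_force: [-0.1, -0.2, 0.4]
finger_gap: 0.418
```

```bash
python3 - <<'E'
from foot import *
show()
for n in('top','scene'):
    c=cap(n,n+'18.png'); np.savez('c_'+n+'18.npz',**c); P=cloud(c); T=tocam(P)*1000
    for nm,x0,zt in(('large',0,43),('small',74,38)):
        m=(T[...,2]>zt)&(T[...,2]<62)&(T[...,1]>-125)&(T[...,1]<-1)&(abs(T[...,0]-x0)<26); q=T[m]
        print(n,nm,m.sum(),q[:,1].min(),q[:,1].max())
        for y in (-100,-80,-60,-40,-25,-13,-8,-5):
            s=q[abs(q[:,1]-y)<4]; 
            if len(s): print('  ',y,len(s),'x %.1f..%.1f ztop %.1f'%(s[:,0].min(),s[:,0].max(),np.percentile(s[:,2],90)))
    if n=='top': cv2.imwrite('pics/z18.png',np.clip(1.3*cv2.resize(c['image'][180:360,90:290,::-1],None,fx=4,fy=3.3,interpolation=cv2.INTER_CUBIC).astype(float),0,255).astype(np.uint8))
E
```

```text
t 49.45 p [ 0.5774 -0.1211  0.1741] q [15.6 33.1 -9.3 96.7  6.6 49.9  1.6] gap 0.418 F [-0.1 -0.2  0.4]
toolx [ 0.015 -0.002 -1.   ] tooly [ 0.999 -0.035  0.015]
top large 688 -107.36204798318207 -1.3178124056853708
   -100 55 x -15.6..15.6 ztop 54.6
   -80 50 x -16.8..16.3 ztop 53.9
   -60 51 x -16.3..14.8 ztop 53.8
   -40 54 x -15.6..15.5 ztop 53.3
   -25 51 x -16.7..14.4 ztop 53.8
   -13 69 x -17.8..19.8 ztop 55.3
   -8 51 x -18.0..19.8 ztop 56.2
   -5 27 x -18.0..19.5 ztop 55.6
top small 491 -108.02612032995246 -1.7112918927247671
   -100 44 x 61.8..84.7 ztop 48.6
   -80 33 x 62.9..85.5 ztop 47.6
   -60 36 x 63.2..83.9 ztop 47.8
   -40 37 x 62.2..85.0 ztop 47.2
   -25 35 x 63.1..83.9 ztop 46.6
   -13 51 x 59.7..89.3 ztop 50.1
   -8 39 x 59.7..89.2 ztop 50.1
   -5 25 x 59.7..88.5 ztop 50.1
scene large 237 -111.10310810723563 -3.343351555042157
   -100 25 x -17.4..16.4 ztop 53.5
   -80 11 x -16.8..4.4 ztop 55.0
   -60 12 x -15.6..9.2 ztop 55.6
   -40 16 x -15.9..7.2 ztop 54.0
   -25 18 x -17.3..14.6 ztop 55.4
   -13 30 x -19.1..21.3 ztop 56.9
   -8 17 x -17.5..21.3 ztop 56.7
   -5 9 x -16.4..24.9 ztop 56.0
scene small 172 -111.55173644801977 -2.7604724831081224
   -100 16 x 61.3..83.5 ztop 49.3
   -80 11 x 62.2..80.8 ztop 48.4
   -60 10 x 62.7..83.4 ztop 47.9
   -40 11 x 62.5..81.9 ztop 48.9
   -25 9 x 63.0..84.9 ztop 48.8
   -13 22 x 60.5..88.9 ztop 50.5
   -8 16 x 53.3..88.9 ztop 50.6
   -5 8 x 53.3..77.5 ztop 51.3
```

View pics/z18.png

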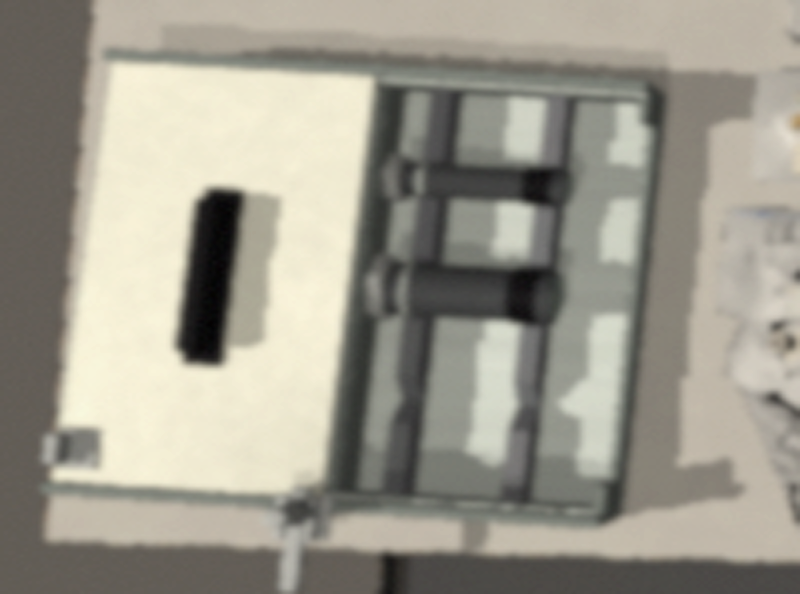

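View pics/scene18.png

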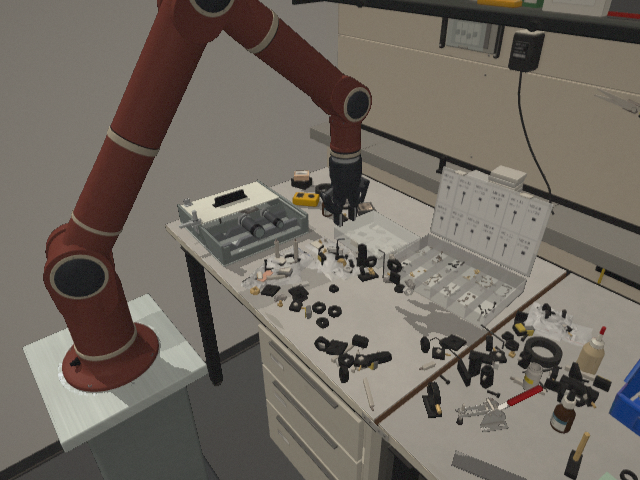

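```bash
python3 - <<'E'
from foot import *
c=dict(np.load('c_top18.npz'));P=cloud(c);T=tocam(P)*1000
m=(T[...,2]>83)&(T[...,2]<97)&(T[...,1]>40)&(T[...,1]<110)&(abs(T[...,0])<70); q=T[m]; print(q.mean(0),q.min(0),q.max(0)); print(P[m].mean(0))
show(); goal([.5095,.3465,.15],[0,0,-1],TY,15)
E
```

```text
[-1.0986175  70.80706143 90.66497305] [-50.08722016  64.32248959  83.07913455] [49.41179207 79.34412715 95.79871274]
[0.51023807 0.34318021 0.09066497]
t 49.55 p [ 0.5775 -0.1214  0.174 ] q [15.6 33.1 -9.2 96.6  6.6 49.8  1.5] gap 0.421 F [-0.4  0.2 -0.6]
toolx [ 0.015 -0.003 -1.   ] tooly [ 0.999 -0.038  0.016]
shift [-68.  467.9 -24. ] rot [-0.01   0.014  1.561] | per row /15 [-4.5 31.2 -1.6] [-0.0007  0.001   0.1041]
```

{"fn": "carry_out", "kwargs": {
  "plan": [
    [40, -4, 32, 2, 0, 0.001, 0.104],
    [40, -4, 32, 2, 0, 0.001, 0.104],
    [40, -4, 32, 2, 0, 0.001, 0.104],
    [40, -4, 32, 2, 0, 0.001, 0.104],
    [40, -4, 32, 2, 0, 0.001, 0.104],
    [40, -4, 32, 0, 0, 0.001, 0.104],
    [40, -4, 32, 0, 0, 0.001, 0.104],
    [40, -4, 32, 0, 0, 0.001, 0.104],
    [40, -4, 32, 0, 0, 0.001, 0.104],
    [40, -4, 32, 0, 0, 0.001, 0.104]
  ]
}}

```text
time: 50.55
tcp_pos: [0.5307, 0.2192, 0.1906]
tool_rot: [99.1, 89.1, 69.3]
wrist_force: [-0.2, 0.5, -0.7]
finger_gap: 0.473
```

```bash
python3 - <<'E'
from foot import *
show(); goal([.5105,.3458,.13],[0,0,-1],TY,8)
E
```

```text
t 50.55 p [0.5307 0.2192 0.1906] q [ -7.   32.8 -27.2  97.5  17.3  53.1  19.3] gap 0.473 F [-0.2  0.5 -0.7]
toolx [ 0.006  0.015 -1.   ] tooly [0.497 0.868 0.016]
shift [-20.2 126.6 -60.6] rot [-0.016  0.002  0.473] | per row /8 [-2.5 15.8 -7.6] [-0.002   0.0003  0.0592]
```

{"fn": "carry_out", "kwargs": {
  "plan": [
    [40, -3, 18, -4, -0.002, 0, 0.068],
    [40, -3, 18, -6, -0.002, 0, 0.068],
    [40, -3, 18, -7, -0.002, 0, 0.068],
    [40, -3, 17, -7, -0.002, 0, 0.068],
    [40, -3, 17, -7, -0.002, 0, 0.068],
    [40, -2, 15, -7, -0.002, 0, 0.06],
    [40, -1, 10, -7, -0.002, 0, 0.04],
    [40, 0, 3, -5, 0, 0, 0.01],
    [40, 0, 0, 0, 0, 0, 0],
    [40, 0, 0, 0, 0, 0, 0]
  ]
}}

```text
time: 51.55
tcp_pos: [0.5071, 0.3496, 0.1368]
tool_rot: [128.8, 89.8, 127.3]
wrist_force: [0.1, -0.4, -0.3]
finger_gap: 0.469
```

```bash
python3 - <<'E'
from foot import *
show(); goal([.5105,.3458,.072],[0,0,-1],TY,8)
E
```

```text
t 51.55 p [0.5071 0.3496 0.1368] q [-17.8  41.3 -32.1  93.2  25.7  53.1  29.3] gap 0.469 F [ 0.1 -0.4 -0.3]
toolx [-0.002  0.003 -1.   ] tooly [0.027 1.    0.003]
shift [  3.4  -3.8 -64.8] rot [-0.003 -0.002 -0.02 ] | per row /8 [ 0.4 -0.5 -8.1] [-0.0003 -0.0002 -0.0025]
```

{"fn": "carry_out", "kwargs": {
  "plan": [
    [40, 1, -1.5, -5, 0, 0, -0.006],
    [40, 1, -1.5, -9, 0, 0, -0.006],
    [40, 1, -0.5, -9, 0, 0, -0.006],
    [40, 0.5, 0, -9, 0, 0, 0],
    [40, 0, 0, -9, 0, 0, 0],
    [40, 0, 0, -8, 0, 0, 0],
    [40, 0, 0, -7, 0, 0, 0],
    [40, 0, 0, -3, 0, 0, 0],
    [40, 0, 0, 0, 0, 0, 0],
    [0, 0, 0, 0, 0, 0, 0]
  ]
}}

```text
time: 52.55
tcp_pos: [0.5124, 0.3422, 0.0724]
tool_rot: [-170.3, 89.9, -173.3]
wrist_force: [-0.7, -0.8, 0.3]
finger_gap: 0.315
```

{"fn": "carry_out", "kwargs": {
  "plan": [
    [0, 0, 0, 0, 0, 0, 0],
    [0, 0, 0, 0, 0, 0, 0],
    [0, 0, 0, 0, 0, 0, 0],
    [0, 0, 0, 0, 0, 0, 0],
    [0, 0, 0, 0, 0, 0, 0],
    [0, -0.2, -4, 0, 0, 0, 0],
    [0, -0.3, -7, 0, 0, 0, 0],
    [0, -0.4, -8, 0, 0, 0, 0],
    [0, -0.4, -8, 0, 0, 0, 0],
    [0, -0.4, -8, 0, 0, 0, 0]
  ]
}}

```text
time: 53.55
tcp_pos: [0.5109, 0.3082, 0.073]
tool_rot: [78.1, 89.7, 75.3]
wrist_force: [1.2, 2.3, -3.4]
finger_gap: 0.145
```

```bash
python3 - <<'E'
from foot import *
show()
E
```

```text
t 53.55 p [0.5109 0.3082 0.073 ] q [-15.5  44.3 -29.3  99.5  29.3  43.7  27.9] gap 0.145 F [ 1.2  2.3 -3.4]
toolx [ 0.002  0.006 -1.   ] tooly [0.048 0.999 0.006]
```

{"fn": "carry_out", "kwargs": {
  "plan": [
    [0, -0.5, -11, 0, 0, 0, 0],
    [0, -0.5, -11, 0, 0, 0, 0],
    [0, -0.5, -11, 0, 0, 0, 0],
    [0, -0.5, -11, 0, 0, 0, 0],
    [0, -0.5, -11, 0, 0, 0, 0],
    [0, -0.5, -11, 0, 0, 0, 0],
    [0, -0.5, -11, 0, 0, 0, 0],
    [0, -0.5, -11, 0, 0, 0, 0],
    [0, -0.4, -8, 0, 0, 0, 0],
    [0, -0.3, -5, 0, 0, 0, 0]
  ]
}}

```text
time: 54.55
tcp_pos: [0.506, 0.1973, 0.073]
tool_rot: [75.8, 89.5, 73.0]
wrist_force: [2.5, 9.1, -11.9]
finger_gap: 0.149
```

```bash
python3 - <<'E'
from foot import *
show()
E
```

```text
t 54.55 p [0.506  0.1973 0.073 ] q [ -4.5  40.9 -29.7 108.4  30.8  38.5  34.4] gap 0.149 F [  2.5   9.1 -11.9]
toolx [ 0.002  0.008 -1.   ] tooly [0.05  0.999 0.008]
```

Contact with the stop (9 N). One more firm push, then release.

{"fn": "carry_out", "kwargs": {
  "plan": [
    [0, -0.2, -5, 0, 0, 0, 0],
    [0, -0.2, -6, 0, 0, 0, 0],
    [0, 0, -6, 0, 0, 0, 0],
    [0, 0, 0, 0, 0, 0, 0],
    [40, 0, 0, 0, 0, 0, 0],
    [40, 0, 0, 0, 0, 0, 0],
    [40, 0, 0, 0, 0, 0, 0],
    [40, 0, 0, 8, 0, 0, 0],
    [40, 0, 0, 25, 0, 0, 0],
    [40, 0, 0, 30, 0, 0, 0]
  ]
}}

```text
time: 55.55
tcp_pos: [0.5029, 0.1936, 0.1361]
tool_rot: [93.3, 88.1, 90.7]
wrist_force: [0.3, 0.6, 0.6]
finger_gap: 0.468
```

```bash
python3 - <<'E'
from foot import *
show(); goal([.3625,.2845,.16],[0,0,-1],TY,10)
c=cap('scene','scene19.png');P=cloud(c);X,Y,z=P[...,0],P[...,1],P[...,2]
g=(X>.32)&(X<.42)&(Y<.35)&(Y>.25)&(z>.094)&(z<.114); print('knob',cv2.minAreaRect(P[g][:,:2].astype(np.float32)),P[g].mean(0))
cv2.imwrite('pics/z19s.png',cv2.resize(c['image'][150:280,170:330,::-1],None,fx=5,fy=4.5,interpolation=cv2.INTER_CUBIC))
E
```

```text
t 55.55 p [0.5029 0.1936 0.1361] q [ 1.000e-01  3.590e+01 -3.500e+01  1.064e+02  2.580e+01  4.500e+01
  3.950e+01] gap 0.468 F [0.3 0.6 0.6]
toolx [-0.     0.033 -0.999] tooly [0.044 0.998 0.033]
shift [-140.4   90.9   23.9] rot [-0.033 -0.    -0.003] | per row /10 [-14.    9.1   2.4] [-0.0033 -0.     -0.0003]
knob ((0.3618691861629486, 0.2831040918827057), (0.014960112981498241, 0.01184759195894003), 62.11924743652344) [0.3616857  0.28283987 0.10469806]
```

View pics/z19s.png

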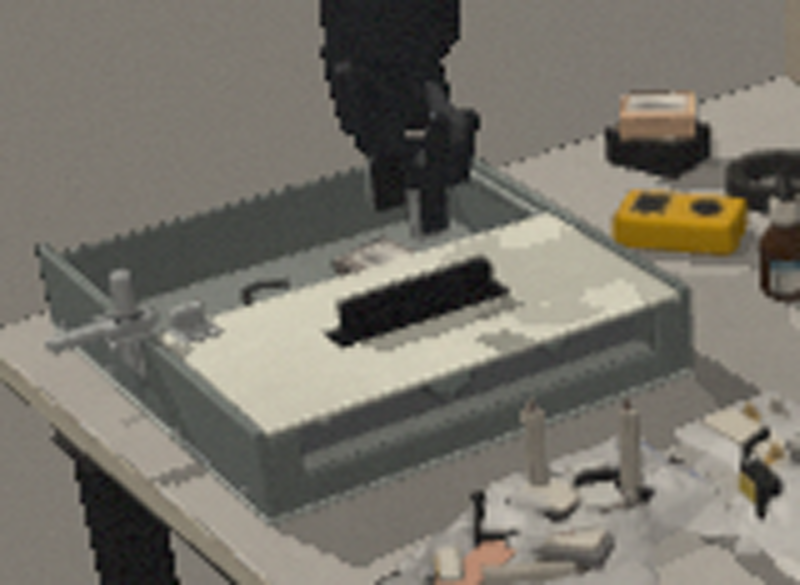

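{"fn": "carry_out", "kwargs": {
  "plan": [
    [40, -12, 9, 5, -0.004, 0, 0],
    [40, -14, 10, 4, -0.004, 0, 0],
    [40, -15, 10, 3, -0.004, 0, 0],
    [40, -15, 10, 2, -0.004, 0, 0],
    [40, -15, 10, 2, -0.004, 0, 0],
    [40, -15, 10, 0, -0.004, 0, 0],
    [40, -15, 10, 0, -0.004, 0, 0],
    [40, -14, 8, 0, -0.003, 0, 0],
    [40, -8, 4, 0, 0, 0, 0],
    [40, 0, 0, 0, 0, 0, 0]
  ]
}}

```text
time: 56.6
tcp_pos: [0.368, 0.2822, 0.1623]
tool_rot: [24.9, 89.4, 22.7]
wrist_force: [0.1, -0.9, -0.0]
finger_gap: 0.468
```

```bash
python3 - <<'E'
from foot import *
show(); goal([.364,.2848,.12],[0,0,-1],TY,10)
E
```

```text
t 56.6 p [0.368  0.2822 0.1623] q [-15.2  27.9 -35.8 116.   24.1  42.8  22.2] gap 0.468 F [ 0.1 -0.9 -0. ]
toolx [ 0.01   0.004 -1.   ] tooly [0.037 0.999 0.005]
shift [ -4.    2.6 -42.3] rot [-0.004  0.01  -0.01 ] | per row /10 [-0.4  0.3 -4.2] [-0.0004  0.001  -0.001 ]
```

{"fn": "carry_out", "kwargs": {
  "plan": [
    [40, -1, 0.6, -5, 0, 0.002, -0.002],
    [40, -1, 0.6, -9, 0, 0.002, -0.002],
    [40, -0.5, 0.5, -10, 0, 0.002, -0.002],
    [40, -0.5, 0, -10, 0, 0.001, -0.002],
    [40, 0, 0, -10, 0, 0, 0],
    [40, 0, 0, -10, 0, 0, 0],
    [40, 0, 0, -9, 0, 0, 0],
    [40, 0, 0, -4, 0, 0, 0],
    [40, 0, 0, 0, 0, 0, 0],
    [40, 0, 0, 0, 0, 0, 0]
  ]
}}

```text
time: 57.6
tcp_pos: [0.3665, 0.2812, 0.0873]
tool_rot: [78.9, 90.0, 75.9]
wrist_force: [0.1, 0.4, -0.6]
finger_gap: 0.468
```

```bash
python3 - <<'E'
from foot import *
show(); goal([.364,.2848,.088],[0,0,-1],TY,10)
E
```

```text
t 57.6 p [0.3665 0.2812 0.0873] q [-20.1  34.5 -29.5 120.2  31.   32.7  15.2] gap 0.468 F [ 0.1  0.4 -0.6]
toolx [ 0.     0.001 -1.   ] tooly [0.052 0.999 0.001]
shift [-2.5  3.6  0.7] rot [-0.001  0.     0.005] | per row /10 [-0.2  0.4  0.1] [-0.0001  0.      0.0005]
```

{"fn": "carry_out", "kwargs": {
  "plan": [
    [40, -1, 1.5, 0.5, 0, 0, 0],
    [40, -1, 1.5, 0.5, 0, 0, 0],
    [0, 0, 0, 0, 0, 0, 0],
    [0, 0, 0, 0, 0, 0, 0],
    [0, 0, 0, 0, 0, 0, 0],
    [0, 0, 0, 0, 0, 0, 0],
    [0, 0, 0, 0, 0, 0, 0],
    [0, 0, 0, 0, 0, 0, 0],
    [0, 0, 0, 0, 0, 0, 0],
    [0, 0, 0, 0, 0, 0, 0]
  ]
}}

```text
time: 58.6
tcp_pos: [0.3651, 0.2866, 0.0899]
tool_rot: [61.7, 89.6, 58.8]
wrist_force: [0.4, 0.7, -0.1]
finger_gap: 0.125
```

{"fn": "carry_out", "kwargs": {
  "plan": [
    [0, 3, -0.1, 0, 0, 0, 0],
    [0, 4, -0.2, 0, 0, 0, 0],
    [0, 4, -0.2, 0, 0, 0, 0],
    [0, 4, -0.2, 0, 0, 0, 0],
    [0, 4, -0.2, 0, 0, 0, 0],
    [0, 4, -0.2, 0, 0, 0, 0],
    [0, 4, -0.2, 0, 0, 0, 0],
    [0, 4, -0.2, 0, 0, 0, 0],
    [0, 4, 0, 0, 0, 0, 0],
    [0, 3, 0, 0, 0, 0, 0]
  ]
}}

```text
time: 59.6
tcp_pos: [0.3932, 0.2854, 0.0895]
tool_rot: [179.7, 89.0, 177.1]
wrist_force: [-6.6, 1.1, 5.9]
finger_gap: 0.123
```

```bash
python3 - <<'E'
from foot import *
show()
E
```

```text
t 59.6 p [0.3932 0.2854 0.0895] q [-17.5  36.3 -31.1 115.8  29.7  36.5  19.2] gap 0.123 F [-6.6  1.1  5.9]
toolx [-0.017  0.001 -1.   ] tooly [0.045 0.999 0.   ]
```

{"fn": "carry_out", "kwargs": {
  "plan": [
    [0, 6, -0.2, 0, 0, 0, 0],
    [0, 8, -0.3, 0, 0, 0, 0],
    [0, 3, 0, 0, 0, 0, 0],
    [40, 0, 0, 0, 0, 0, 0],
    [40, 0, 0, 0, 0, 0, 0],
    [40, 0, 0, 0, 0, 0, 0],
    [40, 0, 0, 5, 0, 0, 0],
    [40, 0, 0, 15, 0, 0, 0],
    [40, 0, 0, 25, 0, 0, 0],
    [40, 0, 0, 25, 0, 0, 0]
  ]
}}

```text
time: 60.6
tcp_pos: [0.3958, 0.2816, 0.1591]
tool_rot: [-162.3, 87.3, -164.6]
wrist_force: [0.2, 0.3, 0.7]
finger_gap: 0.467
```

{"fn": "carry_out", "kwargs": {
  "plan": [
    [40, 8, -30, 10, 0, 0, 0],
    [40, 10, -40, 5, 0, 0, 0],
    [40, 10, -42, 0, 0, 0, 0],
    [40, 10, -42, 0, 0, 0, 0],
    [40, 8, -42, 0, 0, 0, 0],
    [40, 5, -42, 0, 0, 0, 0],
    [40, 0, -42, 0, 0, 0, 0],
    [40, 0, -42, 0, 0, 0, 0],
    [40, 0, -42, 0, 0, 0, 0],
    [40, 0, -20, 0, 0, 0, 0]
  ]
}}

```text
time: 61.6
tcp_pos: [0.4537, -0.1142, 0.1841]
tool_rot: [-165.9, 88.7, -168.2]
wrist_force: [-0.0, -0.1, -0.2]
finger_gap: 0.472
```

```bash
python3 - <<'E'
from foot import *
show()
for n in('top','scene'):
    c=cap(n,n+'20.png'); P=cloud(c);X,Y,z=P[...,0],P[...,1],P[...,2]
    g=(X>.32)&(X<.42)&(Y<.35)&(Y>.25)&(z>.094)&(z<.114); print(n,'knob',cv2.minAreaRect(P[g][:,:2].astype(np.float32)),P[g].mean(0))
    g=(X>.42)&(X<.6)&(Y<.25)&(Y>.15)&(z>.085)&(z<.1); print('grip',cv2.minAreaRect(P[g][:,:2].astype(np.float32)),P[g].mean(0))
    if n=='top': cv2.imwrite('pics/z20.png',np.clip(1.3*cv2.resize(c['image'][180:360,90:290,::-1],None,fx=4,fy=3.3,interpolation=cv2.INTER_CUBIC).astype(float),0,255).astype(np.uint8))
    else: cv2.imwrite('pics/z20s.png',cv2.resize(c['image'][150:280,170:330,::-1],None,fx=5,fy=4.5,interpolation=cv2.INTER_CUBIC))
E
```

```text
t 61.6 p [ 0.4537 -0.1142  0.1841] q [ 37.8  27.5 -38.2 112.5  22.7  48.9  74.8] gap 0.472 F [-0.  -0.1 -0.2]
toolx [-0.023 -0.005 -1.   ] tooly [ 0.039  0.999 -0.006]
top knob ((0.3904719054698944, 0.28442737460136414), (0.011575826443731785, 0.012113295495510101), 21.236862182617188) [0.39068322 0.28351215 0.10675381]
grip ((0.5043652057647705, 0.19677524268627167), (0.014886572025716305, 0.09903686493635178), 87.5763931274414) [0.50351747 0.19634749 0.09121938]
scene knob ((0.39038702845573425, 0.2838982045650482), (0.01297551579773426, 0.011581715196371078), 54.93856430053711) [0.39020516 0.28245015 0.10433219]
grip ((0.5028242468833923, 0.1938343197107315), (0.019480090588331223, 0.09697645902633667), 85.21295166015625) [0.50204646 0.19341571 0.09117187]
```

View pics/z20.png

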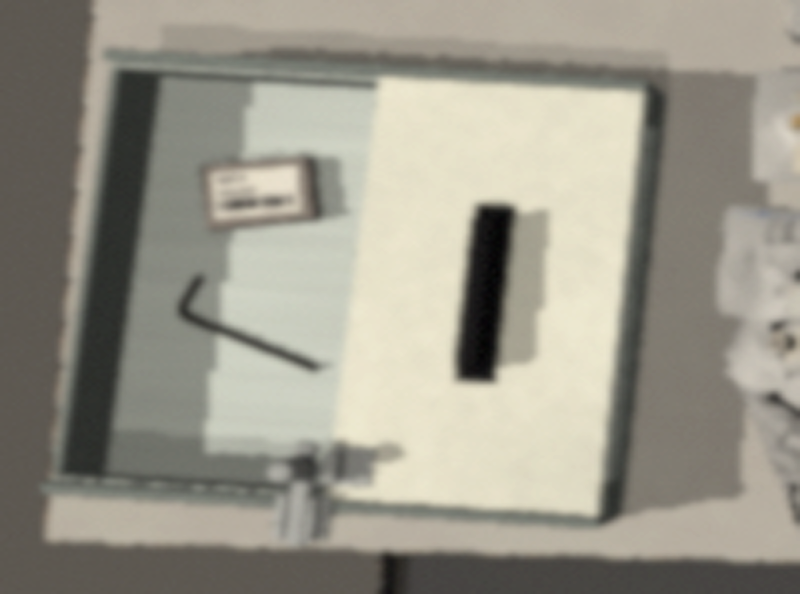

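View pics/z20s.png

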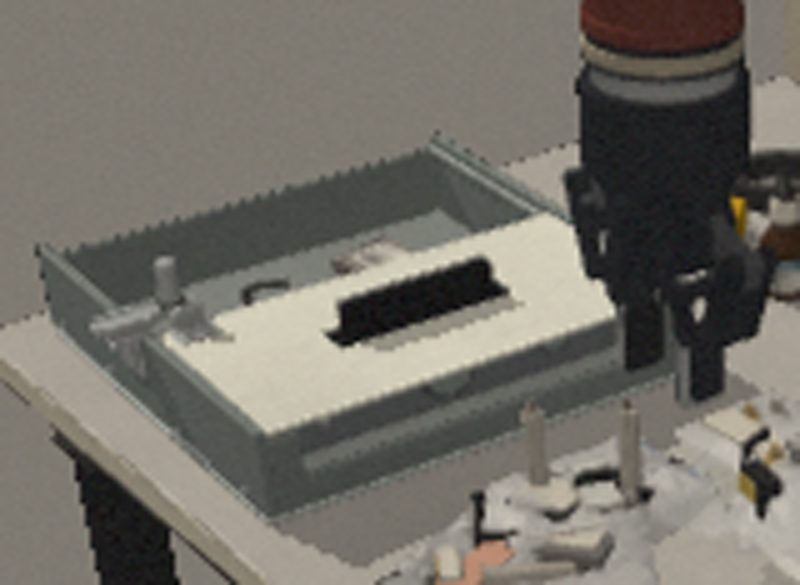

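View pics/scene20.png

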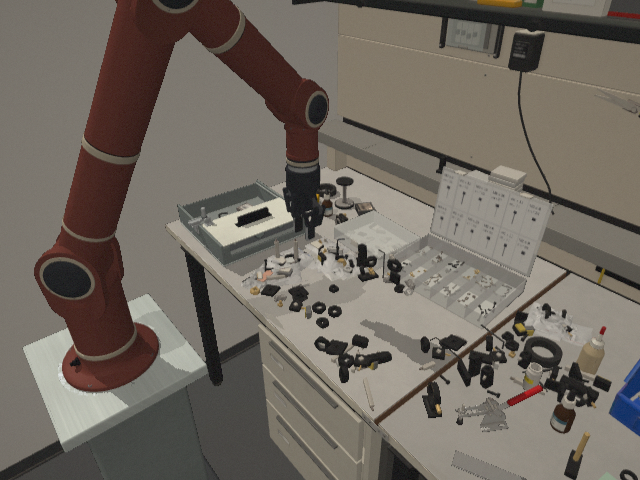

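```bash
python3 - <<'E'
from h import *
a=cv2.imread('pics/top0.png').astype(int);b=cv2.imread('pics/top20.png').astype(int)
d=abs(a-b).max(2); print('bystander region changed px',(d[90:180,110:290]>40).sum(), 'tray', (d[195:340,100:255]>40).sum())
s,R=show(); print(np.abs(s['qvel']).max())
manip.close_job()
E
```

```text
bystander region changed px 0 tray 3
t 61.7 p [ 0.4538 -0.1139  0.1839] q [ 37.7  27.5 -38.2 112.5  22.7  48.9  74.6] gap 0.465 F [ 0.9  0.5 -0.3]
toolx [-0.023 -0.005 -1.   ] tooly [ 0.041  0.999 -0.005]
4.186936131040668
the job is handed in; nothing more can be done
```

The job is handed in after 61.7 s. Both barrels that were there are in the tray, with the cover shut and the bolt shot. Only the large and small barrels were present; there was no medium barrel on the bench.

**What I did:** I drew the bolt back to its stop and slid the cover fully open. I then laid the large barrel in the middle vees. The small one had been found lying on its side beside some rings, so I picked it up by the nose and laid it in the far vees. Last, I slid the cover shut and shot the bolt.

**Checks before closing the cover:**
- **Large barrel:** tube top about 53 mm up (53 expected), lying from about tray y −5 to −107 mm and centred in its vees.
- **Small barrel:** tube top about 47–48 mm (47 expected), at tray x about 74 mm, with its foot in the gap beside the partition.
- **Camera disagreement:** the scene camera reads about 1–2 mm differently from the top camera. This matches the stated calibration error.

**Checks at the end:**
- **Cover:** the grip bar is back within 1 mm of where it started, and the push ended on a firm stop.
- **Bolt:** the knob moved 28 mm to a firm stop. That is about 4 mm past where I first measured it, so the bolt was probably not fully shot at the start.
- **Other things:** no picture change around the dropper, meter or mount, and the gripper was clear of everything.

**Not certain:** I did not see the small barrel fall. It may have been the announced knock, or my own passing with the large barrel, though by my height estimates that went well above it.

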